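Right the fallen dressing bottles, stand them in the rack tray and shut it

ROBOT

A 6-joint arm with a two-finger parallel gripper is mounted at the origin on the work surface. World frame = base frame: x ahead of the robot, y to its left, z up, the work surface at z = 0. Lengths are in m, angles in rad, forces in N, time in s.
With the tool pointing down it reaches from about 0.275 to 0.75 m from the base axis. Payload 10.2 kg.
Tool frame: the origin (TCP) lies at the very end of the fingers, on their centre line; the grasp point (between the pads) lies 19 mm behind it; z points along the fingers, y is the line along which they close (so a half turn about z gives the same grasp; the last joint's range is limited). The gripper opens to 88 mm and grips with 3 to 60 N. Pads are 18 mm wide; open, the fingers measure 123 mm over their backs; the gripper's body (75 mm by 187 mm) begins 45 mm behind the grasp point.
Start: joints at [1.083, 0.313, 1.498, -0, 1.331, -0.223], TCP at [0.137, 0.507, 0.201] pointing down, gripper open.
Joint ranges: [-2.94, 2.94], [-0.97, 2.17], [0.19, 2.56], [-1.23, 4.37], [0.02, 3.11], [-2.88, 2.88]. Speed limits (rad/s): [2.39, 2.39, 3.01, 3.14, 3.14, 3.14].

INTERFACE

Orientations are given as a unit quaternion [w, x, y, z].
In Python, from plant import r gives the robot as it stands.
- The arm moves only by the tool carry_out, never from a script. Its argument "rows" is a list of rows, each a list of 6 numbers: the shift along the tool's x, y, z in m, then the turn, a rotation vector about the tool's x, y, z in rad. A call has 1 to 12 rows; each row is the pose to reach, as a shift and turn from the pose commanded when the call began, along the tool's axes at that moment; what a row does not reach only later rows make up. A row lasts 1/8 s, in which the tool goes at most 62.5 mm and 10.7 degrees, less where a joint would pass 70% of its speed; a pose out of reach is approached as far as the arm can. A call with a gripper value outside its range is refused whole. "fingers" is the closure, from 0 (fully open) to 1 (shut), set as the call begins (left out, the last holds). The fingers move at their own pace and stop on an object; "grip_force" is the grip in N (left out, the last holds). Time passes only in rows, so rows that repeat a pose let the fingers close. It gives the time, the measured TCP pose, the force, the opening and the grip force at its end, in the units of the state.
- r.get_state(): the state, without advancing time (a new reading comes with each control period).
- r.grab_frame(name): name is "side" or "top" or "wrist"; returns the picture (420x560x3 uint8, red, green, blue); there is no depth.
- r.camera_info(name): a dict with "vertical_fov" (degrees; the focal length in pixels is half the picture's height over the tangent of half this angle, whatever the lens; pixels are square), "cx", "cy" (the principal point, pixels), "xyz" and "rotation" of the camera in the world; the wrist camera has in their place "T_tool_cam" (4x4, takes a point from camera to tool coordinates, whose origin is the TCP and whose axes are the flange's). Camera axes: x right, y down, z forward; pixel columns grow to the right and rows downward; lengths in m; the calibration is good to about 2 mm. The wrist camera is an equidistant fisheye: a pixel r from the principal point sees the ray r / f radians off the axis. A picture is of the moment at which its call begins: read the wrist's pose just before it. camera_info takes no time and is no camera call.
- r.hand_in(): hands the job in; it is judged then, once.
The state is a dict: "time_s": time; "joint_pos": joint angles; "joint_vel": joint speeds; "effort": joint torques, N m; "tool_pos": TCP position; "orientation": TCP orientation; "wrist_force": force on the tool from outside, world axes, zero at the start; "torque": the same for the moment, N m; "gripper_width": finger opening in m; "gripper_force": force on a finger pad.
Only numpy, scipy, OpenCV 4.12 (cv2) and the standard library are available. Lean on these libraries where they do the work, as an engineer would, in place of code of your own. Each camera call takes 0.05 s, during which the arm holds its last target. There are 200 camera calls.

TASK

Some bottles of leather dressing have fallen over on the shoe-repair bench. Stand every one of them upright, cap up, on the floor of a free bay of the pulled-out rack tray (one bay already holds a bottle, which must stay standing in the tray), then push the tray fully shut with all the bottles upright inside. Leave the polish jar, the hammer and the shoe last alone.

Things in the scene. Friction and masses are not known exactly. Their poses are not given: they have to be found in the camera images.
- tall_1: square metal bottle, 48 x 48 mm section, straight body 96 mm high, then an 18 mm high round black screw cap of 24 mm diameter (114 mm in all); lies fallen on its side on the bench at the start; origin on the bottle's axis, 45 mm above the underside; +z points to the cap, x and y square to the sides; 250 g; may be absent
- tall_2: square metal bottle, 48 x 48 mm section, straight body 96 mm high, then an 18 mm high round black screw cap of 24 mm diameter (114 mm in all); lies fallen on its side on the bench at the start; origin on the bottle's axis, 45 mm above the underside; +z points to the cap, x and y square to the sides; 250 g; may be absent
- squat_1: square grey plastic bottle, 48 x 48 mm section, straight body 84 mm high, then an 18 mm high round black screw cap of 32 mm diameter (102 mm in all); lies fallen on its side on the bench at the start; origin on the bottle's axis, 42 mm above the underside; +z points to the cap, x and y square to the sides; 250 g; may be absent
- squat_2: square grey plastic bottle, 48 x 48 mm section, straight body 84 mm high, then an 18 mm high round black screw cap of 32 mm diameter (102 mm in all); lies fallen on its side on the bench at the start; origin on the bottle's axis, 42 mm above the underside; +z points to the cap, x and y square to the sides; 250 g; may be absent
- stored_0: square metal bottle, 48 x 48 mm section, straight body 96 mm high, then an 18 mm high round black screw cap of 24 mm diameter (114 mm in all); if present, already stands in bay 0 of the tray (one of the five stored bottles is present); origin on the bottle's axis, 45 mm above the underside; +z points to the cap, x and y square to the sides; 250 g
- stored_1: square metal bottle, 48 x 48 mm section, straight body 96 mm high, then an 18 mm high round black screw cap of 24 mm diameter (114 mm in all); if present, already stands in bay 1 of the tray (one of the five stored bottles is present); origin on the bottle's axis, 45 mm above the underside; +z points to the cap, x and y square to the sides; 250 g
- stored_2: square metal bottle, 48 x 48 mm section, straight body 96 mm high, then an 18 mm high round black screw cap of 24 mm diameter (114 mm in all); if present, already stands in bay 2 of the tray (one of the five stored bottles is present); origin on the bottle's axis, 45 mm above the underside; +z points to the cap, x and y square to the sides; 250 g
- stored_3: square metal bottle, 48 x 48 mm section, straight body 96 mm high, then an 18 mm high round black screw cap of 24 mm diameter (114 mm in all); if present, already stands in bay 3 of the tray (one of the five stored bottles is present); origin on the bottle's axis, 45 mm above the underside; +z points to the cap, x and y square to the sides; 250 g
- stored_4: square metal bottle, 48 x 48 mm section, straight body 96 mm high, then an 18 mm high round black screw cap of 24 mm diameter (114 mm in all); if present, already stands in bay 4 of the tray (one of the five stored bottles is present); origin on the bottle's axis, 45 mm above the underside; +z points to the cap, x and y square to the sides; 250 g
- bay0 (a point): centre of the floor of bay 0 of the pull-out tray. The tray has five bays in a row along its y, 78 mm apart, each 62 x 62 mm inside; the floor is 12 mm above the bench, the outer walls front and back are 8 mm thick and rise 55 mm above the floor, the dividers are 16 mm thick and rise 36 mm. Axes: +x points from the tray into the rack (closing direction), y along the row, z up
- bay1 (a point): centre of the floor of bay 1 of the pull-out tray. The tray has five bays in a row along its y, 78 mm apart, each 62 x 62 mm inside; the floor is 12 mm above the bench, the outer walls front and back are 8 mm thick and rise 55 mm above the floor, the dividers are 16 mm thick and rise 36 mm. Axes: +x points from the tray into the rack (closing direction), y along the row, z up
- bay2 (a point): centre of the floor of bay 2 of the pull-out tray. The tray has five bays in a row along its y, 78 mm apart, each 62 x 62 mm inside; the floor is 12 mm above the bench, the outer walls front and back are 8 mm thick and rise 55 mm above the floor, the dividers are 16 mm thick and rise 36 mm. Axes: +x points from the tray into the rack (closing direction), y along the row, z up
- bay3 (a point): centre of the floor of bay 3 of the pull-out tray. The tray has five bays in a row along its y, 78 mm apart, each 62 x 62 mm inside; the floor is 12 mm above the bench, the outer walls front and back are 8 mm thick and rise 55 mm above the floor, the dividers are 16 mm thick and rise 36 mm. Axes: +x points from the tray into the rack (closing direction), y along the row, z up
- bay4 (a point): centre of the floor of bay 4 of the pull-out tray. The tray has five bays in a row along its y, 78 mm apart, each 62 x 62 mm inside; the floor is 12 mm above the bench, the outer walls front and back are 8 mm thick and rise 55 mm above the floor, the dividers are 16 mm thick and rise 36 mm. Axes: +x points from the tray into the rack (closing direction), y along the row, z up
- tray_handle (a point): middle of the tray's bar handle (120 mm long along y, 30 mm above the bench, 35 mm out in front of the tray's front face). Axes as the bays'
- tray (a joint): how far the tray is pulled out, m: 0 = fully shut, 0.15 = stop; it slides level with about 6 N of friction and stays where left
- rack: fixed grey sheet-metal rack, 434 mm wide, 119 mm deep, 185 mm high, open at the front and with 175 mm of headroom; the tray slides into it. Origin: middle of the lower edge of its open front; +x into the rack, z up
- polish: round dark polish jar, 72 mm diameter, 50 mm high, standing on the bench beyond the bottles; origin at the centre of its underside
- hammer: hammer lying on the bench to the left of the bottles; origin under its middle
- last: wooden shoe last, 170 mm long, 90 mm high, on the bench to the far left; origin at the centre of its sole
Mind the look-alikes: they are no part of the job. What is shaped like the squat_2 but pink is not meant.

How it is judged:
On the way, in this order (a step that is already met when the one before it is completed fails the run):
1. every bottle stands upright in the tray while the tray is still pulled out (x of tall_1 in the frame of bay2 between -0.04 and 0.04 m and y of tall_1 in the frame of bay2 between -0.2 and 0.2 m and z of tall_1 in the frame of bay2 between 0.037 and 0.053 m and angle between each of tall_1, tall_2, squat_1, squat_2, stored_0, stored_1, stored_2, stored_3, stored_4's own z axis and vertical below 0.15 rad and x of tall_2 in the frame of bay2 between -0.04 and 0.04 m and y of tall_2 in the frame of bay2 between -0.2 and 0.2 m and z of tall_2 in the frame of bay2 between 0.037 and 0.053 m and x of squat_1 in the frame of bay2 between -0.04 and 0.04 m and y of squat_1 in the frame of bay2 between -0.2 and 0.2 m and z of squat_1 in the frame of bay2 between 0.034 and 0.05 m and x of squat_2 in the frame of bay2 between -0.04 and 0.04 m and y of squat_2 in the frame of bay2 between -0.2 and 0.2 m and z of squat_2 in the frame of bay2 between 0.034 and 0.05 m and x of stored_0 in the frame of bay2 between -0.04 and 0.04 m and y of stored_0 in the frame of bay2 between -0.2 and 0.2 m and z of stored_0 in the frame of bay2 between 0.037 and 0.053 m and x of stored_1 in the frame of bay2 between -0.04 and 0.04 m and y of stored_1 in the frame of bay2 between -0.2 and 0.2 m and z of stored_1 in the frame of bay2 between 0.037 and 0.053 m and x of stored_2 in the frame of bay2 between -0.04 and 0.04 m and y of stored_2 in the frame of bay2 between -0.2 and 0.2 m and z of stored_2 in the frame of bay2 between 0.037 and 0.053 m and x of stored_3 in the frame of bay2 between -0.04 and 0.04 m and y of stored_3 in the frame of bay2 between -0.2 and 0.2 m and z of stored_3 in the frame of bay2 between 0.037 and 0.053 m and x of stored_4 in the frame of bay2 between -0.04 and 0.04 m and y of stored_4 in the frame of bay2 between -0.2 and 0.2 m and z of stored_4 in the frame of bay2 between 0.037 and 0.053 m and value of joint tray above 0.03 m), for 0.2 s.
2. the tray is pushed fully shut (value of joint tray below 0.006 m), for 0.2 s.
At the end, for the whole second after the job is handed in: Every bottle present stands upright (within 0.15 rad) and at rest on the floor of a tray bay (underside within 8 mm of the floor's height), and the tray is shut to within 6 mm (x of tall_1 in the frame of bay2 between -0.04 and 0.04 m and y of tall_1 in the frame of bay2 between -0.2 and 0.2 m and z of tall_1 in the frame of bay2 between 0.037 and 0.053 m and angle between each of tall_1, tall_2, squat_1, squat_2, stored_0, stored_1, stored_2, stored_3, stored_4's own z axis and vertical below 0.15 rad and linear speed of each of tall_1, tall_2, squat_1, squat_2, stored_0, stored_1, stored_2, stored_3, stored_4 below 0.02 m/s and x of tall_2 in the frame of bay2 between -0.04 and 0.04 m and y of tall_2 in the frame of bay2 between -0.2 and 0.2 m and z of tall_2 in the frame of bay2 between 0.037 and 0.053 m and x of squat_1 in the frame of bay2 between -0.04 and 0.04 m and y of squat_1 in the frame of bay2 between -0.2 and 0.2 m and z of squat_1 in the frame of bay2 between 0.034 and 0.05 m and x of squat_2 in the frame of bay2 between -0.04 and 0.04 m and y of squat_2 in the frame of bay2 between -0.2 and 0.2 m and z of squat_2 in the frame of bay2 between 0.034 and 0.05 m and x of stored_0 in the frame of bay2 between -0.04 and 0.04 m and y of stored_0 in the frame of bay2 between -0.2 and 0.2 m and z of stored_0 in the frame of bay2 between 0.037 and 0.053 m and x of stored_1 in the frame of bay2 between -0.04 and 0.04 m and y of stored_1 in the frame of bay2 between -0.2 and 0.2 m and z of stored_1 in the frame of bay2 between 0.037 and 0.053 m and x of stored_2 in the frame of bay2 between -0.04 and 0.04 m and y of stored_2 in the frame of bay2 between -0.2 and 0.2 m and z of stored_2 in the frame of bay2 between 0.037 and 0.053 m and x of stored_3 in the frame of bay2 between -0.04 and 0.04 m and y of stored_3 in the frame of bay2 between -0.2 and 0.2 m and z of stored_3 in the frame of bay2 between 0.037 and 0.053 m and x of stored_4 in the frame of bay2 between -0.04 and 0.04 m and y of stored_4 in the frame of bay2 between -0.2 and 0.2 m and z of stored_4 in the frame of bay2 between 0.037 and 0.053 m and value of joint tray below 0.006 m); the robot touches nothing.
It fails at once if the polish jar is moved more than 4 cm (distance of polish from where it was at the start of the episode above 0.04 m).
It fails at once if the hammer is moved more than 4 cm (distance of hammer from where it was at the start of the episode above 0.04 m).
It fails at once if the shoe last is moved more than 4 cm (distance of last from where it was at the start of the episode above 0.04 m).
Of tall_1, tall_2, squat_1, squat_2 only 3 to 4 are there at a start; the rules pass over those that are not, and their reading is None.
Of stored_0, stored_1, stored_2, stored_3, stored_4 only 1 to 1 are there at a start; the rules pass over those that are not, and their reading is None.
At some moment in a run one of tall_1, tall_2, squat_1, squat_2 may be knocked a few centimetres aside while the robot is not near it.
Once in a run the grip may slacken for a moment while it holds something.
It also fails if it takes over 210 s, if anything falls off the work surface, if the arm or the gripper's body presses on something with over 40 N, if the wrist force passes 120 N, or if a joint passes its speed limit or range.

## Working session

There is one attempt and no reset: what is moved stays moved. The work goes in short steps, Python scripts to look and compute and a tool call to move; the robot and the scene stay as the last step left them, time stands still between calls to the robot, and variables do not carry over. Pictures are saved under pics/ and viewed, at most 14 in all, crops included, and the job is handed in when it is done.

Besides the shell and the picture viewer there is one more tool, called after "Call:" by a JSON object that holds its "name" and its "arguments". carry_out: Moves the arm, as the interface text tells. Its arguments: {"type":"object","properties":{"rows":{"type":"array"},"fingers":{"type":"number"},"grip_force":{"type":"number"}},"required":["rows"]}

```bash
mkdir -p pics; ls
python3 - <<'E'
from plant import r
import cv2,json
s=r.get_state(); print(s)
for n in ["side","top","wrist"]:
    print(n,r.camera_info(n))
    cv2.imwrite(f"pics/{n}0.png",r.grab_frame(n)[:,:,::-1])
E
```

```text
pics
{'time_s': 0.0, 'joint_pos': array([ 1.08256214e+00,  3.13473528e-01,  1.49846301e+00, -4.61465331e-06,
        1.33099245e+00, -2.23400807e-01]), 'joint_vel': array([ 0.00072927,  0.00105837, -0.00249688,  0.00100875, -0.00187682,
        0.00017955]), 'effort': array([-1.98845810e-03, -4.02203250e+01, -2.52258807e+01,  6.92662876e-02,
        3.53822834e-02, -9.63435377e-05]), 'tool_pos': array([0.13728515, 0.50641754, 0.20043931]), 'orientation': array([-2.30659087e-04,  1.32029487e-01,  9.91245564e-01, -6.27092737e-04]), 'wrist_force': array([0.60669359, 0.31584865, 0.26408799]), 'torque': array([-0.0262323 , -0.02339563,  0.00582013]), 'gripper_force': 0.0, 'gripper_width': 0.08797892297513901}
side {'vertical_fov': 43.59177165694674, 'cx': 270.99720366854746, 'cy': 214.6234763897195, 'xyz': array([-0.08299993, -0.39446515,  1.28477151]), 'rotation': array([-0.24772139,  0.86366081, -0.42151853,  0.12266313])}
top {'vertical_fov': 52.289798019970455, 'cx': 268.7691745017468, 'cy': 210.98555570962623, 'xyz': array([0.40263093, 0.06052874, 1.14597808]), 'rotation': array([ 0.03958597, -0.70287207,  0.70948375, -0.03219651])}
wrist {'vertical_fov': 65.70646984690485, 'cx': 275.65782170876, 'cy': 213.86513912843856, 'T_tool_cam': array([[ 4.12614270e-04, -9.55543698e-01, -2.94849234e-01,
         7.50194315e-02],
       [ 9.99999579e-01,  6.35758779e-04, -6.60952024e-04,
        -3.28291011e-04],
       [ 8.19021530e-04, -2.94848838e-01,  9.55543559e-01,
        -1.83939112e-01],
       [ 0.00000000e+00,  0.00000000e+00,  0.00000000e+00,
         1.00000000e+00]])}
```

View pics/top0.png

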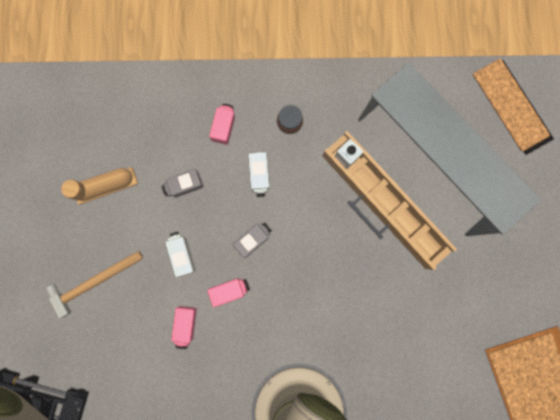

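View pics/side0.png

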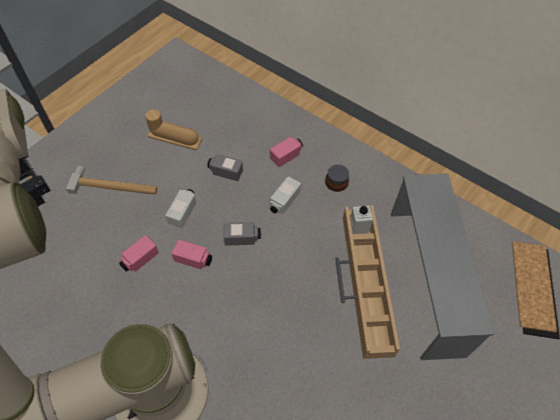

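The top view shows two light metal bottles, at (259,172) with the cap at (261,192) and at (179,255) with the cap at (174,236). It also shows two dark squat ones, at (183,183) with the cap at (168,188) and at (251,239) with the cap at (267,228). The three pink ones are decoys. The stored bottle is at the upper-left end of the tray (350,150), and the handle is at about (367,218). The side view agrees.

```bash
cat > h.py <<'E'
import numpy as np, cv2
from scipy.spatial.transform import Rotation as Ro
from plant import r
def q2R(q): return Ro.from_quat([q[1],q[2],q[3],q[0]]).as_matrix()
def cam(n):
    c=r.camera_info(n); f=210/np.tan(np.radians(c['vertical_fov'])/2)
    return c,f
def ray(n,uv):
    c,f=cam(n); d=np.array([(uv[0]-c['cx'])/f,(uv[1]-c['cy'])/f,1.])
    return np.array(c['xyz']),q2R(c['rotation'])@d
def onz(n,uv,z):
    o,d=ray(n,uv); return o+d*(z-o[2])/d[2]
def proj(n,P):
    c,f=cam(n); p=q2R(c['rotation']).T@(np.array(P)-c['xyz'])
    return np.array([c['cx']+f*p[0]/p[2],c['cy']+f*p[1]/p[2]])
def two(uv1,uv2):
    (a,d),(b,e)=ray('top',uv1),ray('side',uv2)
    d=d/np.linalg.norm(d);e=e/np.linalg.norm(e)
    s=np.linalg.lstsq(np.c_[d,-e],b-a,rcond=None)[0]
    p,q=a+s[0]*d,b+s[1]*e
    return (p+q)/2,np.linalg.norm(p-q)
E
python3 - <<'E'
from h import *
for n in ['top','side']:
    im=cv2.imread(f'pics/{n}0.png'); hsv=cv2.cvtColor(im,cv2.COLOR_BGR2HSV)
    bg=cv2.medianBlur(im,101)
    d=np.abs(im.astype(int)-bg).max(2)
    m=((d>28)).astype(np.uint8)
    N,l,st,c=cv2.connectedComponentsWithStats(m)
    for i in range(1,N):
        if 150<st[i,4]<4000 and c[i][0]<320 :
            rr=cv2.minAreaRect(np.argwhere(l==i)[:,::-1].astype(np.float32))
            print(n,np.round(c[i]),st[i,4],im[l==i].mean(0).round(),[np.round(x,1) for x in rr], onz(n,c[i],.03).round(3))
im=cv2.imread('pics/top0.png')
z=lambda im,x0,y0,x1,y1,k:cv2.resize(im[y0:y1,x0:x1],None,fx=k,fy=k,interpolation=cv2.INTER_CUBIC)
cv2.imwrite('pics/z1.png',z(im,140,140,290,290,4)); cv2.imwrite('pics/z2.png',z(im,315,100,515,250,4)[:,:800])
cv2.imwrite('pics/z3.png',np.vstack([z(cv2.imread('pics/side0.png'),330,195,430,365,3.5)]))
E
```

```text
top [222. 124.] 778 [148. 129. 213.] [array([222.5, 122.9]), array([20.9, 40.7]), np.float64(14.0)] [0.752 0.194 0.03 ]
top [290. 120.] 626 [92. 93. 95.] [array([289. , 119.5]), array([29., 26.]), np.float64(90.0)] [0.762 0.014 0.03 ]
top [259. 172.] 748 [214. 217. 215.] [array([258.7, 174.5]), array([45.3, 18.6]), np.float64(84.8)] [0.619 0.098 0.03 ]
top [ 99. 185.] 1531 [ 96. 138. 175.] [array([ 99.1, 185.9]), array([25.7, 76.1]), np.float64(77.2)] [0.59  0.521 0.03 ]
top [183. 189.] 234 [ 95.  97. 102.] [array([181.9, 186.1]), array([17.8, 40.7]), np.float64(68.5)] [0.578 0.297 0.03 ]
top [185. 181.] 179 [213. 223. 232.] [array([184.9, 180.7]), array([13.9, 12.6]), np.float64(71.6)] [0.599 0.293 0.03 ]
top [178. 255.] 751 [216. 221. 219.] [array([177.6, 253.5]), array([43.8, 18.6]), np.float64(73.6)] [0.404 0.309 0.03 ]
top [248. 242.] 185 [214. 224. 233.] [array([248., 242.]), array([14.1, 12.7]), np.float64(45.0)] [0.436 0.126 0.03 ]
top [100. 278.] 877 [101. 142. 179.] [array([103.9, 281.8]), array([23.7, 92.3]), np.float64(62.9)] [0.346 0.511 0.03 ]
top [228. 292.] 766 [159. 
[... 1798 characters left out ...]
. 150.] [array([191.9, 254.7]), array([40.2, 22.2]), np.float64(17.1)] [0.308 0.178 0.03 ]
side [131. 346.] 1916 [56. 81. 82.] [array([131.4, 349.5]), array([46.1, 73.3]), np.float64(64.2)] [0.031 0.123 0.03 ]
side [189. 382.] 1397 [ 86. 102. 108.] [array([180.9, 378.5]), array([61.7, 94.4]), np.float64(23.5)] [ 0.055 -0.046  0.03 ]
side [ 22. 390.] 826 [77. 91. 97.] [array([ 19.8, 381.9]), array([77.5, 35. ]), np.float64(84.2)] [-0.197  0.247  0.03 ]
side [ 83. 388.] 1061 [124. 140. 150.] [array([ 85.8, 386.6]), array([35.5, 72.5]), np.float64(81.5)] [-0.108  0.138  0.03 ]
side [126. 415.] 151 [ 94. 105. 112.] [array([126., 414.]), array([10., 20.]), np.float64(90.0)] [-0.087  0.015  0.03 ]
```

View pics/z1.png

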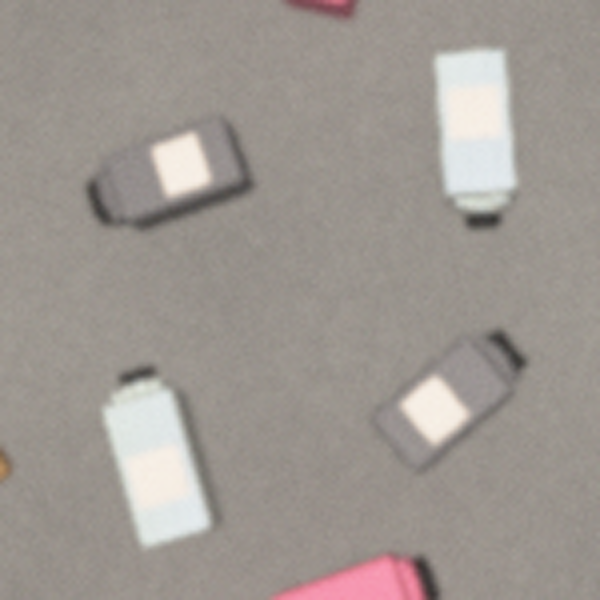

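```bash
python3 -c "
import cv2
im=cv2.imread('pics/top0.png');cv2.imwrite('pics/z2.png',cv2.resize(im[125:275,315:465],None,fx=4,fy=4,interpolation=cv2.INTER_CUBIC))"
```

```text
(no output)
```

View pics/z2.png

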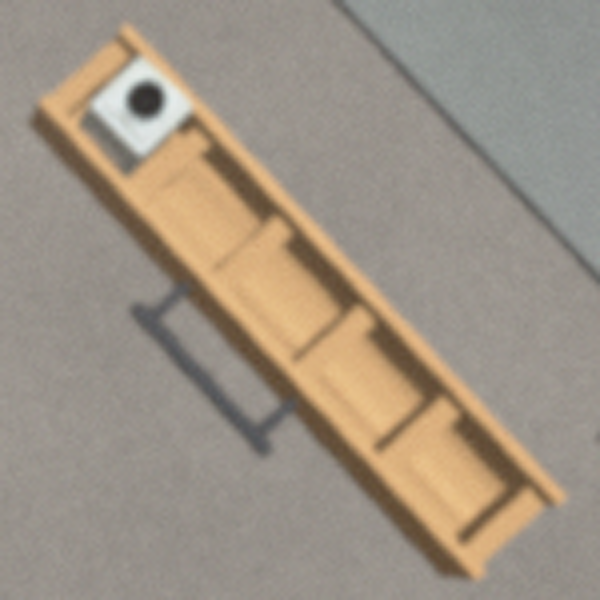

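The zoom shows the top-face corners of all four bottles. In the tray only the upper-left bay is occupied, and the rim corners are at about (42,100), (127,28), (565,497) and (478,577).

Run:
```python
from h import *
Z=lambda p,x0,y0:(x0+(p[0]-1.5)/4,y0+(p[1]-1.5)/4)
B={'A':[(437,55),(505,50),(515,188),(447,190)],'B':[(213,527),(147,548),(103,407),(172,385)],
 'C':[(222,118),(245,178),(130,222),(107,165)],'D':[(375,412),(418,470),(512,395),(470,338)]}
for k,c in B.items():
    P=np.array([onz('top',Z(p,140,140),.048) for p in c])
    base=(P[0]+P[1])/2; top=(P[2]+P[3])/2; d=base-top
    print(k,'base',base.round(3),'capend',top.round(3),'len',np.linalg.norm(d).round(3),'w',np.linalg.norm(P[0]-P[1]).round(3),np.linalg.norm(P[2]-P[3]).round(3),'az cap->base',np.degrees(np.arctan2(d[1],d[0])).round(1))
T=np.array([onz('top',Z(p,315,125),.067) for p in [(42,100),(127,28),(565,497),(478,577)]])
print(T.round(3)); 
for i in range(4):
    d=T[(i+1)%4]-T[i]; print(np.linalg.norm(d).round(3),np.degrees(np.arctan2(d[1],d[0])).round(1))
print('c',T.mean(0).round(3))
print('cap',onz('top',Z((146,100),315,125),.126), 'handle',onz('top',Z((147,315),315,125),.03),onz('top',Z((262,447),315,125),.03))
```

```text
A base [0.668 0.1   0.048] capend [0.578 0.094 0.048] len 0.091 w 0.045 0.044 az cap->base 3.8
B base [0.355 0.287 0.048] capend [0.446 0.316 0.048] len 0.095 w 0.044 0.046 az cap->base -162.6
C base [0.606 0.255 0.048] capend [0.577 0.33  0.048] len 0.08 w 0.043 0.041 az cap->base -68.7
D base [0.415 0.149 0.048] capend [0.462 0.088 0.048] len 0.077 w 0.046 0.046 az cap->base 127.8
[[ 0.67  -0.075  0.067]
 [ 0.716 -0.131  0.067]
 [ 0.413 -0.396  0.067]
 [ 0.364 -0.339  0.067]]
0.073 -50.1
0.403 -138.9
0.075 131.0
0.404 40.8
c [ 0.541 -0.235  0.067]
cap [ 0.65433266 -0.13045325  0.126     ] handle [ 0.53432323 -0.14501846  0.03      ] [ 0.44721935 -0.21713722  0.03      ]
```

```bash
cat >> h.py <<'E'
def pose(p,az,th):
    "grasp point p, azimuth & tilt-from-down (deg) -> TCP pos, R"
    a,t=np.radians([az,th])
    z=np.array([np.cos(a)*np.sin(t),np.sin(a)*np.sin(t),-np.cos(t)]); y=np.array([np.sin(a),-np.cos(a),0])
    return np.array(p)+.019*z, np.c_[np.cross(y,z),y,z]
def cur():
    s=r.get_state(); return np.array(s['tool_pos']),q2R(s['orientation']),s
def row(p,az,th,frm=None):
    P,R=pose(p,az,th); c,C,s=cur()
    if frm: c,C=pose(*frm)
    rv=Ro.from_matrix(C.T@R).as_rotvec()
    print('row',np.r_[C.T@(P-c),rv].round(3).tolist(),'alt',(rv*(1-2*np.pi/max(np.linalg.norm(rv),1e-9))).round(3).tolist())
def st():
    c,C,s=cur(); z=C[:,2]; x=C[:,0]
    print('t',round(s['time_s'],2),'q',np.round(s['joint_pos'],3),'grasp',(c-.019*z).round(4),'th',np.degrees(np.arccos(-z[2])).round(1),'az(z)',np.degrees(np.arctan2(z[1],z[0])).round(1),'az(x)',np.degrees(np.arctan2(x[1],x[0])).round(1),'F',np.round(s['wrist_force'],1),'w',round(s['gripper_width'],4))
E
python3 - <<'E'
from h import *
b=np.array([.669,.100]);az=3.8;h=.074
g=b-h*np.array([np.cos(np.radians(az)),np.sin(np.radians(az))]);print(g)
row([g[0]-.06,g[1],.2],az,0)
E
```

```text
[0.59516269 0.09509573]
row [-0.492, -0.293, 0.02, -0.0, 0.001, 2.81] alt [0.001, -0.001, -3.473]
```

Call:
{"name": "carry_out", "arguments": {"rows": [[-0.04, -0.024, 0.002, 0, 0, 0.187], [-0.08, -0.048, 0.004, 0, 0, 0.374], [-0.12, -0.072, 0.006, 0, 0, 0.561], [-0.16, -0.096, 0.008, 0, 0, 0.748], [-0.2, -0.12, 0.01, 0, 0, 0.935], [-0.24, -0.144, 0.012, 0, 0, 1.12], [-0.28, -0.168, 0.014, 0, 0, 1.31], [-0.32, -0.19, 0.016, 0, 0, 1.5], [-0.36, -0.215, 0.018, 0, 0, 1.68], [-0.4, -0.24, 0.02, 0, 0, 1.87], [-0.44, -0.265, 0.02, 0, 0, 2.05], [-0.492, -0.293, 0.02, 0, 0, 2.24]], "fingers": 0, "grip_force": 25}}

```text
time_s: 1.65
tool_pos: [0.5363, 0.0941, 0.181]
orientation: [-0.0, 0.95, 0.312, -0.0]
wrist_force: [0.7, 0.1, -0.1]
gripper_width: 0.0884
gripper_force: 0.0
```

Run:
```python
from h import *
st()
row([.575,.0945,.09],3.8,40)
row([.595,.095,.026],3.8,40,([.575,.0945,.09],3.8,40))
```

```text
t 1.65 q [-0.042  0.371  1.47   0.     1.301  0.895] grasp [0.5363 0.0941 0.2   ] th 0.0 az(z) 137.2 az(x) 36.3 F [ 0.7  0.1 -0.1] w 0.0884
row [0.042, 0.029, 0.106, -0.198, 0.679, 0.544] alt [1.198, -4.103, -3.285]
row [-0.026, 0.001, 0.062, 0.0, 0.0, 0.0] alt [-0.0, -0.0, -0.0]
```

Call:
{"name": "carry_out", "arguments": {"rows": [[0.01, 0.006, 0.01, -0.05, 0.17, 0.13], [0.02, 0.012, 0.03, -0.1, 0.34, 0.27], [0.03, 0.02, 0.055, -0.15, 0.5, 0.4], [0.042, 0.029, 0.08, -0.198, 0.679, 0.544], [0.042, 0.029, 0.106, -0.198, 0.679, 0.544], [0.042, 0.029, 0.106, -0.198, 0.679, 0.544]]}}

```text
time_s: 2.4
tool_pos: [0.5898, 0.1036, 0.0823]
orientation: [-0.022, 0.94, 0.048, 0.337]
wrist_force: [0.2, -0.1, -0.2]
gripper_width: 0.088
gripper_force: 0.0
```

Run:
```python
from h import *
st()
cv2.imwrite('pics/top1.png',r.grab_frame('top')[:,:,::-1]); cv2.imwrite('pics/w1.png',r.grab_frame('wrist')[:,:,::-1])
row([.595,.095,.026],3.8,40)
```

```text
t 2.4 q [-0.083  0.35   2.015  0.92   0.159  0.516] grasp [0.5778 0.1022 0.097 ] th 39.5 az(z) 6.7 az(x) 5.6 F [ 0.2 -0.1 -0.2] w 0.088
row [-0.031, 0.011, 0.065, -0.034, 0.013, 0.024] alt [4.849, -1.804, -3.489]
```

View pics/w1.png

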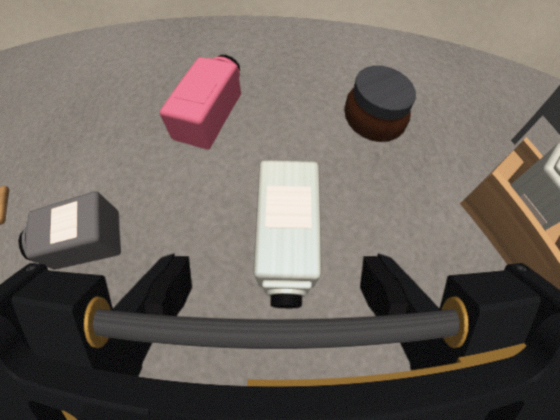

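The wrist view shows tall bottle A centred between the open fingers, with its body at about (288,220) and cap at (286,298). I'm descending to it.

Call:
{"name": "carry_out", "arguments": {"rows": [[-0.008, 0.006, 0.0, -0.034, 0.013, 0.024], [-0.012, 0.011, 0.015, -0.034, 0.013, 0.024], [-0.018, 0.011, 0.03, -0.034, 0.013, 0.024], [-0.025, 0.011, 0.045, -0.034, 0.013, 0.024], [-0.031, 0.011, 0.06, -0.034, 0.013, 0.024], [-0.031, 0.011, 0.065, -0.034, 0.013, 0.024], [-0.031, 0.011, 0.065, -0.034, 0.013, 0.024]]}}

```text
time_s: 3.38
tool_pos: [0.6092, 0.0958, 0.0132]
orientation: [-0.011, 0.938, 0.032, 0.344]
wrist_force: [0.3, 0.3, 0.4]
gripper_width: 0.0882
gripper_force: 0.0
```

Run:
```python
from h import *
st()
# measure bottle A from wrist picture w1 (equidistant fisheye), top face corners at z=.048
row([.595,.095,.026],3.8,40)
```

```text
t 3.38 q [-0.078  0.531  2.003  2.334  0.13  -0.88 ] grasp [0.597  0.095  0.0277] th 40.3 az(z) 3.9 az(x) 4.0 F [0.3 0.3 0.4] w 0.0882
row [-0.003, -0.0, 0.0, -0.001, -0.005, 0.003] alt [0.721, 5.445, -3.041]
```

Call:
{"name": "carry_out", "arguments": {"rows": [[-0.002, 0, 0, 0, 0, 0], [-0.002, 0, 0, 0, 0, 0], [-0.002, 0, 0, 0, 0, 0], [-0.002, 0, 0, 0, 0, 0], [-0.002, 0, 0, 0, 0, 0], [-0.002, 0, 0, 0, 0, 0], [-0.002, 0, 0, 0, 0, 0]], "fingers": 1, "grip_force": 40}}

```text
time_s: 4.25
tool_pos: [0.6071, 0.0955, 0.012]
orientation: [-0.011, 0.938, 0.032, 0.344]
wrist_force: [-3.3, -0.7, 4.3]
gripper_width: 0.0471
gripper_force: 40.0
```

Run:
```python
from h import *
st()
Q=np.array([[1.08256,.313474,1.49846,0,1.33099,-.2234],[-.042,.371,1.47,0,1.301,.895],[-.083,.35,2.015,.92,.159,.516],[-.078,.531,2.003,2.334,.13,-.88]])
G=np.array([[.13728515,.50641754,.20043931],[.5363,.0941,.181],[.5898,.1036,.0823],[.6092,.0958,.0132]])
s=r.get_state();print(np.array(s['joint_pos']).tolist(),s['tool_pos'])
E_=Ro.from_euler
def fr(q): 
    return E_('z',q[0]),E_('y',q[1]),E_('y',q[1]+q[2]),E_('y',q[1]+q[2])*E_('z',q[3])*E_('y',q[4])*E_('z',q[5])
for q,o in zip(Q,[[-.00023,.13203,.991246,-.000627],[0,.95,.312,0],[-.022,.94,.048,.337],[-.011,.938,.032,.344]]):
    for sgn in (1,-1):
        z=E_('z',q[0])*E_('y',q[1]+q[2])*E_('z',sgn*q[3])*E_('y',q[4])
        R=z.as_matrix(); print(sgn,np.round(R[:,2],3),q2R(o)[:,2].round(3))
A=[];b=[]
for q,p in zip(Q,G):
    z1=fr(q)[0]; p1=z1.inv().apply(p); r2=E_('y',q[1]).as_matrix(); r3=E_('y',q[1]+q[2]).as_matrix()
    z=(E_('y',q[1]+q[2])*E_('z',q[3])*E_('y',q[4])).as_matrix()[:,2]
    A.append(np.c_[np.eye(3),r2[:,2],r3[:,2],r3[:,0],z]); b.append(p1)
x,res,rk,sv=np.linalg.lstsq(np.vstack(A),np.hstack(b),rcond=1e-3); print(x.round(3),res,rk,sv.round(3))
print((np.vstack(A)@x-np.hstack(b)).round(4))
```

```text
t 4.25 q [-0.078  0.531  2.009  2.369  0.133 -0.915] grasp [0.5949 0.0947 0.0265] th 40.2 az(z) 3.7 az(x) 3.9 F [-3.3 -0.7  4.3] w 0.0471
[-0.07843294467630554, 0.5310789559323962, 2.008721110499558, 2.3687010385280383, 0.13298204005071282, -0.9149989645199015] [0.60710463 0.09546251 0.01201888]
1 [-0.001 -0.001 -1.   ] [-0.001 -0.001 -1.   ]
-1 [-0.001 -0.001 -1.   ] [-0.001 -0.001 -1.   ]
1 [-0.  0. -1.] [ 0.  0. -1.]
-1 [-0.  0. -1.] [ 0.  0. -1.]
1 [ 0.632  0.074 -0.772] [ 0.631  0.074 -0.772]
-1 [ 0.611 -0.177 -0.772] [ 0.631  0.074 -0.772]
1 [ 0.645  0.044 -0.763] [ 0.645  0.043 -0.763]
-1 [ 0.63  -0.143 -0.763] [ 0.645  0.043 -0.763]
[0.001 0.116 0.198 0.439 0.396 0.038 0.284] [4.8793745e-08] 7 [3.767 2.955 2.002 0.921 0.461 0.089 0.052]
[ 0.0001  0.0001 -0.     -0.0001 -0.0001  0.0001 -0.      0.      0.
  0.      0.     -0.    ]
```

```bash
cat >> h.py <<'E'
OFF,H0,L2,L3,E3,D6=.116,.198,.439,.396,.038,.284
LO=np.array([-2.94,-.97,.19,-1.23,.02,-2.88]);HI=np.array([2.94,2.17,2.56,4.37,3.11,2.88])
def ik(p,az,th):
    P,R=pose(p,az,th); W=P-D6*R[:,2]
    rr=np.hypot(W[0],W[1])
    if rr<OFF: return None
    q1=np.arctan2(W[1],W[0])-np.arcsin(OFF/rr); X=np.sqrt(rr**2-OFF**2); Zz=W[2]-H0
    l3=np.hypot(L3,E3); D=np.hypot(X,Zz)
    c=(D*D-L2**2-l3**2)/(2*L2*l3)
    if abs(c)>1: return None
    g=np.arccos(c); q2=np.arctan2(X,Zz)-np.arctan2(l3*np.sin(g),L2+l3*np.cos(g)); q3=g-np.arctan2(E3,L3)
    M=(Ro.from_euler('z',q1)*Ro.from_euler('y',q2+q3)).as_matrix().T@R@Ro.from_euler('z',-np.pi/2).as_matrix()
    q5=np.arccos(np.clip(M[2,2],-1,1)); q4=np.arctan2(M[1,2],M[0,2]); q6=np.arctan2(M[2,1],-M[2,0])
    if q4<LO[3]: q4+=2*np.pi
    q=np.array([q1,q2,q3,q4,q5,q6]); q=np.round(q,2)
    return q, bool(np.all(q>=LO) and np.all(q<=HI))
TA=-49.5
BAY={k:np.array([.541,-.235])+(k-2)*.078*np.array([np.cos(np.radians(40.5)),np.sin(np.radians(40.5))]) for k in range(5)}
E
python3 - <<'E'
from h import *
print(ik([.5949,.0947,.0265],3.8,40.2))
for th in (30,40,50,60):
  for k in range(4):
    print(th,k,[(d,)+tuple(map(str,ik([*BAY[k],z],TA+d,th) or ('-',))) for d in (0,) for z in (.086,.16)])
E
```

```text
(array([-0.08,  0.53,  2.01,  2.35,  0.13, -0.89]), True)
30 0 [(0, '[-0.9   0.31  2.02  0.06  0.29  1.49]', 'True'), (0, '[-0.9   0.18  1.95  0.04  0.49  1.51]', 'True')]
30 1 [(0, '[-0.71  0.36  1.95 -0.25  0.33  1.94]', 'True'), (0, '[-0.71  0.23  1.88 -0.16  0.52  1.85]', 'True')]
30 2 [(0, '[-0.53  0.42  1.84 -0.42  0.41  2.25]', 'True'), (0, '[-0.53  0.31  1.77 -0.3   0.58  2.11]', 'True')]
30 3 [(0, '[-0.39  0.51  1.7  -0.49  0.51  2.43]', 'True'), (0, '[-0.39  0.4   1.64 -0.38  0.67  2.3 ]', 'True')]
40 0 [(0, '[-0.9   0.3   2.14  1.62  0.02 -0.07]', 'True'), (0, '[-0.9   0.14  2.08  0.11  0.23  1.44]', 'True')]
40 1 [(0, '[-0.69  0.35  2.06  5.02  0.12  2.96]', 'False'), (0, '[-0.69  0.2   2.   -0.43  0.27  2.12]', 'True')]
40 2 [(0, '[-0.51  0.42  1.95 -1.14  0.25  2.98]', 'False'), (0, '[-0.51  0.28  1.89 -0.66  0.37  2.48]', 'True')]
40 3 [(0, '[-0.35  0.5   1.81 -1.03  0.38  2.97]', 'False'), (0, '[-0.35  0.38  1.75 -0.73  0.49  2.65]', 'True')]
50 0 [(0, '[-0.9   0.34  2.25  3.04  0.32 -1.5 ]', 'True'), (0, '[-0.9   0.15  2.19  2.71  0.07 -1.17]', 'True')]
50 1 [(0, '[-0.67  0.38  2.16  3.65  0.3  -1.93]', 'True'), (0, '[-0.67  0.21  2.11  4.44  0.15 -2.74]', 'False')]
50 2 [(0, '[-0.48  0.45  2.04  4.18  0.34 -2.32]', 'True'), (0, '[-0.48  0.29  1.99  4.79  0.29 -2.96]', 'False')]
50 3 [(0, '[-0.31  0.53  1.89  4.56  0.42 -2.6 ]', 'False'), (0, '[-0.31  0.39  1.85  4.97  0.43 -3.04]', 'False')]
60 0 [(0, '[-0.91  0.42  2.33  3.08  0.65 -1.54]', 'True'), (0, '[-0.91  0.19  2.29  3.04  0.39 -1.5 ]', 'True')]
60 1 [(0, '[-0.66  0.46  2.24  3.45  0.61 -1.72]', 'True'), (0, '[-0.66  0.25  2.2   3.62  0.39 -1.91]', 'True')]
60 2 [(0, '[-0.45  0.51  2.11  3.81  0.59 -1.94]', 'True'), (0, '[-0.45  0.33  2.08  4.08  0.45 -2.24]', 'True')]
60 3 [(0, '[-0.28  0.58  1.95  4.14  0.6  -2.16]', 'True'), (0, '[-0.28  0.43  1.92  4.4   0.52 -2.47]', 'False')]
```

```bash
cat >> h.py <<'E'
def path(a,b,n=9):
    "print IK along interpolation between (x,y,z,az,th) tuples"
    for t in np.linspace(0,1,n):
        v=np.array(a)*(1-t)+np.array(b)*t; o=ik(v[:3],v[3],v[4]); print(v.round(3),o)
E
python3 - <<'E'
from h import *
b=BAY[0]
w=[(.595,.095,.027,3.8,40),(.5,.06,.24,3.8,0),(b[0]-.02,b[1]+.02,.24,130.5,0),(b[0],b[1],.24,160,-50),(b[0],b[1],.24,130.5,-50),(b[0],b[1],.086,130.5,-50)]
for i in range(5): print(i); path(w[i],w[i+1],5)
E
```

```text
0
[5.95e-01 9.50e-02 2.70e-02 3.80e+00 4.00e+01] (array([-0.08,  0.53,  2.  ,  2.31,  0.12, -0.86]), True)
[ 0.571  0.086  0.08   3.8   30.   ] (array([-0.09,  0.38,  1.93,  0.25,  0.32,  1.2 ]), True)
[ 0.548  0.078  0.134  3.8   20.   ] (array([-0.1 ,  0.29,  1.81,  0.09,  0.69,  1.35]), True)
[ 0.524  0.069  0.187  3.8   10.   ] (array([-0.11,  0.26,  1.68,  0.03,  1.04,  1.38]), True)
[0.5  0.06 0.24 3.8  0.  ] (array([-0.11,  0.25,  1.52,  0.  ,  1.37,  1.39]), True)
1
[0.5  0.06 0.24 3.8  0.  ] (array([-0.11,  0.25,  1.52,  0.  ,  1.37,  1.39]), True)
[ 4.7600e-01 -3.4000e-02  2.4000e-01  3.5475e+01  0.0000e+00] (array([-0.32,  0.19,  1.6 ,  0.  ,  1.35,  0.63]), True)
[ 0.451 -0.128  0.24  67.15   0.   ] (array([-0.53,  0.18,  1.62,  0.  ,  1.35, -0.13]), True)
[ 0.427 -0.222  0.24  98.825  0.   ] (array([-0.72,  0.2 ,  1.59,  0.  ,  1.35, -0.88]), True)
[  0.402  -0.316   0.24  130.5     0.   ] (array([-0.89,  0.27,  1.5 ,  0.  ,  1.37, -1.6 ]), True)
2
[  0.402  -0.316   0.24  130.5     0.   ] (array([-0.89,  0.27,  1.5 ,  0.  ,  1.37, -1.6 ]), True)
[  0.407  -0.321   0.24 
[... 712 characters left out ...]
5 -50.   ] (array([-0.99, -0.02,  2.1 ,  0.76,  0.28, -2.48]), True)
[  0.422  -0.336   0.24  130.5   -50.   ] (array([-0.9 , -0.01,  2.09,  0.17,  0.19, -1.76]), True)
4
[  0.422  -0.336   0.24  130.5   -50.   ] (array([-0.9 , -0.01,  2.09,  0.17,  0.19, -1.76]), True)
[  0.422  -0.336   0.201 130.5   -50.   ] (array([-0.9 ,  0.06,  2.14,  0.44,  0.07, -2.03]), True)
[  0.422  -0.336   0.163 130.5   -50.   ] (array([-0.9 ,  0.14,  2.19,  2.65,  0.07,  2.04]), True)
[ 4.220e-01 -3.360e-01  1.240e-01  1.305e+02 -5.000e+01] (array([-0.9 ,  0.23,  2.22,  2.97,  0.19,  1.71]), True)
[ 4.220e-01 -3.360e-01  8.600e-02  1.305e+02 -5.000e+01] (array([-0.9 ,  0.34,  2.25,  3.04,  0.32,  1.64]), True)
```

Run:
```python
from h import *
bt={'A':(.669,.100,3.8,.074),'B':(.354,.2865,-162.6,.074),'C':(.607,.253,-68.7,.064),'D':(.414,.151,127.8,.064)}
for k,(x,y,a,h) in bt.items():
    u=np.array([np.cos(np.radians(a)),np.sin(np.radians(a))]); g=np.array([x,y])-h*u
    for tg in (30,25):
        print(k,tg,g.round(3),ik([*g,.026],a+180,-tg),ik([*g,.1],a+180,-tg),ik([*g,.2],a+180,0))
for k in range(4):
  for th in (60,65):
   for d in (0,8): print('bay',k,th,d,ik([*BAY[k],.086],TA+d,th),ik([*BAY[k],.16],TA+d,th))
  print(ik([*BAY[k],.25],TA+30,30),ik([*BAY[k],.25],TA,60))
```

```text
A 30 [0.595 0.095] (array([-0.06,  0.53,  1.89,  0.31,  0.22, -1.99]), True) (array([-0.06,  0.39,  1.84,  0.17,  0.39, -1.84]), True) (array([-0.04,  0.5 ,  1.27,  0.  ,  1.37, -1.67]), True)
A 25 [0.595 0.095] (array([-0.06,  0.54,  1.82,  0.15,  0.35, -1.83]), True) (array([-0.06,  0.41,  1.77,  0.11,  0.52, -1.78]), True) (array([-0.04,  0.5 ,  1.27,  0.  ,  1.37, -1.67]), True)
B 30 [0.425 0.309] (array([0.38, 0.83, 1.29, 0.04, 1.54, 1.64]), True) (array([0.38, 0.73, 1.25, 0.04, 1.68, 1.65]), True) (array([0.41, 0.33, 1.53, 0.  , 1.28, 1.67]), True)
B 25 [0.425 0.309] (array([0.39, 0.78, 1.36, 0.04, 1.44, 1.64]), True) (array([0.39, 0.68, 1.32, 0.04, 1.58, 1.65]), True) (array([0.41, 0.33, 1.53, 0.  , 1.28, 1.67]), True)
C 30 [0.584 0.313] (array([ 0.51,  0.91,  1.14, -0.55,  1.23,  0.36]), True) (array([ 0.51,  0.82,  1.09, -0.53,  1.35,  0.3 ]), True) (array([ 0.32,  0.64,  1.05,  0.  ,  1.45, -0.06]), True)
C 25 [0.584 0.313] (array([ 0.48,  0.88,  1.16, -0.47,  1.2 ,  0.31]), True) (array([ 0.48,  0.79,  1.11, -0.45,  1.32,  0.25]), True) (array([ 0.32,  0.64,  1.05,  0.  , 
[... 2206 characters left out ...]
  1.1 ]), True) (array([-0.45,  0.16,  1.99,  4.66,  0.36, -2.87]), False)
bay 3 60 0 (array([-0.28,  0.58,  1.95,  4.14,  0.6 , -2.16]), True) (array([-0.28,  0.43,  1.92,  4.4 ,  0.52, -2.47]), False)
bay 3 60 8 (array([-0.35,  0.55,  2.01,  3.81,  0.54, -1.97]), True) (array([-0.35,  0.39,  1.99,  4.08,  0.41, -2.27]), True)
bay 3 65 0 (array([-0.27,  0.62,  1.97,  4.02,  0.72, -2.03]), True) (array([-0.27,  0.46,  1.96,  4.21,  0.62, -2.27]), True)
bay 3 65 8 (array([-0.34,  0.59,  2.04,  3.72,  0.68, -1.87]), True) (array([-0.34,  0.42,  2.02,  3.89,  0.53, -2.07]), True)
(array([-0.52,  0.26,  1.59,  0.13,  0.79,  1.32]), True) (array([-0.28,  0.27,  1.85,  4.82,  0.5 , -2.94]), False)
```

Call:
{"name": "carry_out", "arguments": {"rows": [[0, 0, 0, 0, 0, 0], [0, 0, 0, 0, 0, 0], [0, 0, 0, 0, 0, 0], [0, 0, -0.03, 0, 0, 0], [0, 0, -0.06, 0, 0, 0], [0, 0, -0.09, 0, -0.1, 0], [0, 0, -0.12, 0, -0.2, 0], [0, 0, -0.14, 0, -0.35, 0], [0, 0, -0.15, 0, -0.5, 0], [0, 0, -0.16, 0, -0.7, 0], [0, 0, -0.16, 0, -0.7, 0], [0, 0, -0.16, 0, -0.7, 0]], "fingers": 0}}

```text
time_s: 5.75
tool_pos: [0.5036, 0.0868, 0.1361]
orientation: [-0.019, 0.996, 0.041, 0.076]
wrist_force: [-0.7, 0.2, -0.1]
gripper_width: 0.0881
gripper_force: 0.0
```

Run:
```python
from h import *
st()
row([.56,.093,.15],183.8,0)
```

```text
t 5.75 q [-0.092  0.256  1.764  0.068  0.978  1.363] grasp [0.5008 0.0859 0.1548] th 8.9 az(z) 16.2 az(x) 4.6 F [-0.7  0.2 -0.1] w 0.0881
row [0.055, -0.001, 0.014, 0.238, -0.05, -3.116] alt [-0.24, 0.051, 3.148]
```

Call:
{"name": "carry_out", "arguments": {"rows": [[0.01, 0, 0, 0.014, -0.003, -0.18], [0.015, 0, 0, 0.028, -0.006, -0.37], [0.02, 0, 0, 0.043, -0.01, -0.56], [0.025, 0, 0, 0.057, -0.012, -0.74], [0.03, 0, 0, 0.071, -0.015, -0.93], [0.035, 0, 0.005, 0.085, -0.018, -1.12], [0.04, 0, 0.005, 0.1, -0.02, -1.3], [0.045, 0, 0.01, 0.114, -0.024, -1.49], [0.05, 0, 0.01, 0.128, -0.027, -1.68], [0.055, 0, 0.014, 0.142, -0.03, -1.86], [0.055, 0, 0.014, 0.157, -0.033, -2.05], [0.055, 0, 0.014, 0.171, -0.036, -2.24]]}}

```text
time_s: 7.25
tool_pos: [0.5601, 0.0938, 0.1284]
orientation: [-0.008, 0.392, 0.919, 0.035]
wrist_force: [-0.6, -0.5, 0.2]
gripper_width: 0.0883
gripper_force: 0.0
```

Run:
```python
from h import *
st()
row([.568,.093,.09],183.8,-25)
```

```text
t 7.25 q [-0.077  0.457  1.489  0.076  1.19  -0.87 ] grasp [0.5599 0.0925 0.1473] th 4.1 az(z) 80.0 az(x) 133.9 F [-0.6 -0.5  0.2] w 0.0883
row [-0.014, 0.008, 0.056, -0.119, -0.422, -0.874] alt [0.648, 2.291, 4.741]
```

Call:
{"name": "carry_out", "arguments": {"rows": [[-0.002, 0.001, 0.008, -0.024, -0.08, -0.17], [-0.005, 0.003, 0.02, -0.048, -0.17, -0.35], [-0.008, 0.005, 0.03, -0.07, -0.25, -0.52], [-0.011, 0.007, 0.045, -0.095, -0.34, -0.7], [-0.014, 0.008, 0.056, -0.119, -0.422, -0.874], [-0.014, 0.008, 0.056, -0.119, -0.422, -0.874], [-0.014, 0.008, 0.056, -0.119, -0.422, -0.874]]}}

```text
time_s: 8.12
tool_pos: [0.5761, 0.0931, 0.0725]
orientation: [0.216, -0.029, 0.976, 0.007]
wrist_force: [0.0, -1.4, 0.6]
gripper_width: 0.0876
gripper_force: 0.0
```

Run:
```python
from h import *
st()
row([.595,.095,.026],183.8,-25)
```

```text
t 8.12 q [-0.067  0.378  1.864  0.119  0.47  -1.793] grasp [0.5681 0.0926 0.0897] th 25.0 az(z) 3.5 az(x) -176.6 F [ 0.  -1.4  0.6] w 0.0876
row [0.002, 0.001, 0.069, -0.002, -0.001, -0.006] alt [2.375, 0.511, 5.788]
```

Straight in, then close.

Call:
{"name": "carry_out", "arguments": {"rows": [[0.002, 0.001, 0.03, 0, 0, 0], [0.002, 0.001, 0.055, 0, 0, 0], [0.002, 0.001, 0.069, 0, 0, 0], [0.002, 0.001, 0.069, 0, 0, 0], [0.002, 0.001, 0.069, 0, 0, 0]]}}

```text
time_s: 8.75
tool_pos: [0.6039, 0.0958, 0.0102]
orientation: [0.217, -0.029, 0.976, 0.007]
wrist_force: [-0.4, 1.4, 0.9]
gripper_width: 0.0881
gripper_force: 0.0
```

Call:
{"name": "carry_out", "arguments": {"rows": [[0, 0, 0, 0, 0, 0], [0, 0, 0, 0, 0, 0], [0, 0, 0, 0, 0, 0], [0, 0, 0, 0, 0, 0], [0, 0, 0, 0, 0, 0], [0, 0, 0, 0, 0, 0]], "fingers": 1, "grip_force": 50}}

```text
time_s: 9.5
tool_pos: [0.6036, 0.0958, 0.0094]
orientation: [0.216, -0.03, 0.976, 0.007]
wrist_force: [-0.3, 0.5, 0.9]
gripper_width: 0.0468
gripper_force: 50.0
```

Run:
```python
from h import *
st()
row([.56,.093,.2],183.8,0)
b=BAY[3]
w=[(.56,.093,.2,183.8,0),(.53,.0,.25,45,0),(b[0]-.03,b[1]+.03,.24,-10,10),(b[0]-.02,b[1]+.03,.2,-20,65),(b[0],b[1],.17,-41,65),(*b,.087,TA+4,65)]
for i in range(5): print(i); path(w[i],w[i+1],4)
```

```text
t 9.5 q [-0.058  0.539  1.822  0.146  0.35  -1.816] grasp [0.5956 0.0953 0.0266] th 25.0 az(z) 3.5 az(x) -176.5 F [-0.3  0.5  0.9] w 0.0468
row [-0.033, -0.0, -0.174, -0.001, 0.437, -0.006] alt [0.017, -5.846, 0.077]
0
[5.600e-01 9.300e-02 2.000e-01 1.838e+02 0.000e+00] (array([-0.04,  0.42,  1.39,  0.  ,  1.33, -1.68]), True)
[5.50000e-01 6.20000e-02 2.17000e-01 1.37533e+02 0.00000e+00] (array([-0.1 ,  0.38,  1.41,  0.  ,  1.35, -0.93]), True)
[5.4000e-01 3.1000e-02 2.3300e-01 9.1267e+01 0.0000e+00] (array([-0.16,  0.34,  1.42, -0.  ,  1.38, -0.18]), True)
[ 0.53  0.    0.25 45.    0.  ] (array([-0.22,  0.31,  1.43,  0.  ,  1.41,  0.56]), True)
1
[ 0.53  0.    0.25 45.    0.  ] (array([-0.22,  0.31,  1.43,  0.  ,  1.41,  0.56]), True)
[ 0.543 -0.051  0.247 26.667  3.333] (array([-0.33,  0.32,  1.42,  0.04,  1.36,  0.77]), True)
[ 0.557 -0.103  0.243  8.333  6.667] (array([-0.42,  0.33,  1.42,  0.06,  1.3 ,  0.99]), True)
[  0.57   -0.154   0.24  -10.     10.   ] (array([-0.49,  0.35,  1.41,  0.06,  1.22,  1.24]), True)
2
[  0.57   -0.154   0.24  -10.     10.   ] (array([-0.49,  0.35
[... 441 characters left out ...]
  0.587  -0.164   0.19  -27.     65.   ] (array([-0.46,  0.28,  2.13,  3.17,  0.4 , -1.59]), True)
[  0.594  -0.174   0.18  -34.     65.   ] (array([-0.4 ,  0.33,  2.08,  3.57,  0.43, -1.88]), True)
[  0.6    -0.184   0.17  -41.     65.   ] (array([-0.34,  0.39,  2.02,  3.9 ,  0.5 , -2.1 ]), True)
4
[  0.6    -0.184   0.17  -41.     65.   ] (array([-0.34,  0.39,  2.02,  3.9 ,  0.5 , -2.1 ]), True)
[  0.6    -0.184   0.142 -42.5    65.   ] (array([-0.33,  0.46,  2.02,  3.88,  0.57, -2.04]), True)
[  0.6    -0.184   0.115 -44.     65.   ] (array([-0.32,  0.53,  2.02,  3.87,  0.63, -2.  ]), True)
[  0.6    -0.184   0.087 -45.5    65.   ] (array([-0.3 ,  0.6 ,  2.01,  3.88,  0.69, -1.95]), True)
```

Call:
{"name": "carry_out", "arguments": {"rows": [[0.01, 0, -0.02, 0, 0, 0], [0.01, 0, -0.04, 0, 0.03, 0], [0.0, 0, -0.07, 0, 0.15, 0], [-0.01, 0, -0.1, 0, 0.25, 0], [-0.02, 0, -0.14, 0, 0.35, 0], [-0.033, 0, -0.174, 0, 0.437, 0], [-0.033, 0, -0.174, 0, 0.437, 0], [-0.033, 0, -0.174, 0, 0.437, 0]]}}

```text
time_s: 10.5
tool_pos: [0.5591, 0.0932, 0.1789]
orientation: [-0.001, -0.03, 1.0, 0.0]
wrist_force: [-0.3, 0.4, -2.8]
gripper_width: 0.047
gripper_force: 50.0
```

Run:
```python
from h import *
st()
row([.53,0,.25],45,0)
```

```text
t 10.5 q [-0.042  0.423  1.4    0.     1.321 -1.673] grasp [0.5592 0.0932 0.1979] th 0.1 az(z) 175.0 az(x) -176.5 F [-0.3  0.4 -2.8] w 0.047
row [0.035, -0.091, -0.052, -0.003, -0.002, 2.417] alt [0.005, 0.003, -3.867]
```

Call:
{"name": "carry_out", "arguments": {"rows": [[0.003, -0.01, -0.03, 0, 0, 0.18], [0.006, -0.02, -0.052, 0, 0, 0.36], [0.01, -0.03, -0.052, 0, 0, 0.54], [0.013, -0.04, -0.052, 0, 0, 0.72], [0.016, -0.05, -0.052, 0, 0, 0.9], [0.02, -0.06, -0.052, 0, 0, 1.08], [0.023, -0.07, -0.052, 0, 0, 1.26], [0.026, -0.08, -0.052, 0, 0, 1.44], [0.03, -0.091, -0.052, 0, 0, 1.62], [0.035, -0.091, -0.052, 0, 0, 1.8], [0.035, -0.091, -0.052, 0, 0, 1.98], [0.035, -0.091, -0.052, 0, 0, 2.16]]}}

```text
time_s: 12.0
tool_pos: [0.5298, 0.0004, 0.231]
orientation: [-0.001, 0.869, 0.495, -0.001]
wrist_force: [0.0, -0.2, -3.3]
gripper_width: 0.0468
gripper_force: 50.0
```

Run:
```python
from h import *
st()
row([.565,-.15,.24],-10,10)
row([.575,-.154,.23],-20,65,([.565,-.15,.24],-10,10))
```

```text
t 12.0 q [-0.221  0.305  1.43   0.     1.41   0.314] grasp [5.298e-01 4.000e-04 2.500e-01] th 0.2 az(z) 164.8 az(x) 59.4 F [ 0.  -0.2 -3.3] w 0.0468
row [-0.11, 0.11, 0.01, -0.107, 0.155, 1.207] alt [0.445, -0.641, -5.001]
row [0.024, 0.005, 0.004, -0.11, 0.957, 0.144] alt [0.602, -5.216, -0.784]
```

Call:
{"name": "carry_out", "arguments": {"rows": [[-0.016, 0.016, 0, -0.015, 0.02, 0.18], [-0.032, 0.032, 0, -0.03, 0.045, 0.36], [-0.048, 0.048, 0, -0.05, 0.07, 0.54], [-0.064, 0.064, 0.005, -0.065, 0.09, 0.72], [-0.08, 0.08, 0.005, -0.08, 0.115, 0.9], [-0.096, 0.096, 0.01, -0.095, 0.14, 1.06], [-0.11, 0.11, 0.01, -0.107, 0.155, 1.207], [-0.11, 0.11, 0.01, -0.107, 0.155, 1.207]]}}

```text
time_s: 13.0
tool_pos: [0.5693, -0.1505, 0.221]
orientation: [0.007, 0.993, -0.084, 0.087]
wrist_force: [-1.3, 0.2, -2.7]
gripper_width: 0.0468
gripper_force: 50.0
```

Call:
{"name": "carry_out", "arguments": {"rows": [[0.004, 0.001, 0.001, -0.014, 0.12, 0.018], [0.007, 0.001, 0.001, -0.028, 0.24, 0.036], [0.01, 0.002, 0.002, -0.042, 0.36, 0.054], [0.013, 0.003, 0.002, -0.056, 0.48, 0.072], [0.016, 0.004, 0.003, -0.07, 0.6, 0.09], [0.02, 0.005, 0.004, -0.084, 0.72, 0.108], [0.024, 0.005, 0.004, -0.098, 0.84, 0.126], [0.024, 0.005, 0.004, -0.11, 0.957, 0.144], [0.024, 0.005, 0.004, -0.11, 0.957, 0.144], [0.024, 0.005, 0.004, -0.11, 0.957, 0.144], [0.024, 0.005, 0.004, -0.11, 0.957, 0.144]]}}

```text
time_s: 14.38
tool_pos: [0.6024, -0.1383, 0.2244]
orientation: [0.052, 0.849, -0.121, 0.511]
wrist_force: [-0.3, -0.0, -2.6]
gripper_width: 0.0467
gripper_force: 50.0
```

Run:
```python
from h import *
st()
row([*BAY[3],.18],-41,65)
row([*BAY[3],.088],-45,65,([*BAY[3],.18],-41,65))
```

```text
t 14.38 q [-0.537  0.136  2.103  2.112  0.302 -0.664] grasp [ 0.5862 -0.1343  0.2334] th 61.9 az(z) -13.9 az(x) -18.6 F [-0.3 -0.  -2.6] w 0.0467
row [-0.033, 0.054, 0.046, -0.421, 0.062, 0.173] alt [5.337, -0.785, -2.194]
row [-0.083, 0.001, 0.039, -0.063, -0.0, 0.03] alt [5.631, 0.0, -2.626]
```

Call:
{"name": "carry_out", "arguments": {"rows": [[-0.005, 0.01, 0.008, -0.08, 0.01, 0.03], [-0.01, 0.02, 0.016, -0.16, 0.02, 0.06], [-0.016, 0.03, 0.025, -0.24, 0.035, 0.1], [-0.024, 0.042, 0.035, -0.32, 0.05, 0.13], [-0.033, 0.054, 0.046, -0.421, 0.062, 0.173], [-0.033, 0.054, 0.046, -0.421, 0.062, 0.173], [-0.033, 0.054, 0.046, -0.421, 0.062, 0.173]]}}

```text
time_s: 15.25
tool_pos: [0.6132, -0.1945, 0.1707]
orientation: [0.187, 0.791, -0.296, 0.501]
wrist_force: [0.4, -0.3, -3.4]
gripper_width: 0.0471
gripper_force: 50.0
```

Run:
```python
from h import *
st()
row([*BAY[3],.10],-45,65)
row([*BAY[3],.088],-45,65)
z=lambda im,x0,y0,x1,y1,k:cv2.resize(im[y0:y1,x0:x1,::-1],None,fx=k,fy=k,interpolation=cv2.INTER_CUBIC)
a=z(r.grab_frame('top'),290,100,490,250,2);b=z(r.grab_frame('side'),290,170,490,370,2)
w=r.grab_frame('wrist')[:,:,::-1]
cv2.imwrite('pics/c3.png',np.hstack([np.vstack([a,b])[:600,:], ]))
u,v=proj('top',[*BAY[3],.012]),proj('side',[*BAY[3],.012]); print(u.round(1),v.round(1))
```

```text
t 15.25 q [-0.341  0.373  2.018  3.937  0.481 -2.14 ] grasp [ 0.6003 -0.1833  0.1788] th 64.7 az(z) -41.0 az(x) -41.0 F [ 0.4 -0.3 -3.4] w 0.0471
row [-0.071, 0.002, 0.034, -0.063, 0.005, 0.03] alt [5.605, -0.443, -2.643]
row [-0.082, 0.002, 0.039, -0.063, 0.005, 0.03] alt [5.605, -0.443, -2.643]
[364.2 179.6] [362.7 255.1]
```

View pics/c3.png

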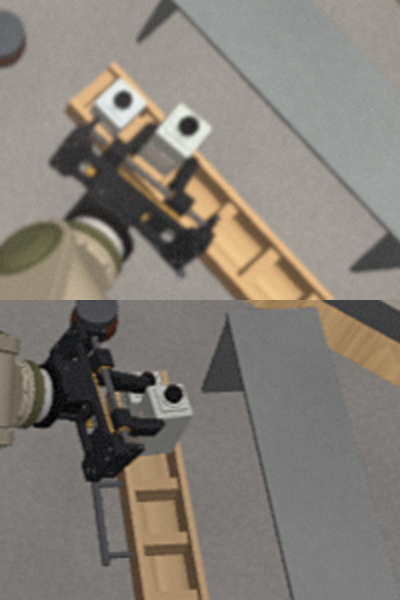

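The bottle is upright in the grip, with its cap at about (384,163) in the top view, above the empty bay next to the stored bottle. I'm lowering it.

Run:
```python
from h import *
print(proj('top',[.6003,-.1833,.219]), onz('top',(384,163),.219))
row([*BAY[3],.098],-47,65)
row([*BAY[3],.086],-47,65)
```

```text
[383.56881131 163.13421228] [ 0.60058912 -0.18425516  0.219     ]
row [-0.074, 0.003, 0.035, -0.099, 0.003, 0.044] alt [5.635, -0.159, -2.52]
row [-0.085, 0.003, 0.04, -0.099, 0.003, 0.044] alt [5.635, -0.159, -2.52]
```

Call:
{"name": "carry_out", "arguments": {"rows": [[-0.015, 0, 0.007, -0.02, 0, 0.01], [-0.03, 0.001, 0.014, -0.04, 0, 0.02], [-0.045, 0.002, 0.021, -0.06, 0, 0.03], [-0.06, 0.002, 0.028, -0.08, 0, 0.035], [-0.074, 0.003, 0.035, -0.099, 0, 0.044], [-0.078, 0.003, 0.037, -0.099, 0, 0.044], [-0.082, 0.003, 0.039, -0.099, 0, 0.044], [-0.084, 0.003, 0.04, -0.099, 0, 0.044], [-0.084, 0.003, 0.04, -0.099, 0, 0.044]]}}

```text
time_s: 16.52
tool_pos: [0.6142, -0.1992, 0.0837]
orientation: [0.215, 0.771, -0.338, 0.496]
wrist_force: [-5.5, 2.2, 9.5]
gripper_width: 0.047
gripper_force: 50.0
```

Run:
```python
from h import *
st()
```

```text
t 16.52 q [-0.289  0.604  1.993  3.936  0.705 -1.987] grasp [ 0.6024 -0.1865  0.0916] th 65.4 az(z) -47.1 az(x) -47.6 F [-5.5  2.2  9.5] w 0.047
```

Call:
{"name": "carry_out", "arguments": {"rows": [[0, 0, 0, 0, 0, 0], [0, 0, 0, 0, 0, 0], [0, 0, 0, 0, 0, 0], [0, 0, 0, 0, 0, 0]], "fingers": 0.36}}

```text
time_s: 17.02
tool_pos: [0.6131, -0.1984, 0.0801]
orientation: [0.215, 0.773, -0.338, 0.493]
wrist_force: [-0.2, 1.2, 0.9]
gripper_width: 0.0564
gripper_force: 0.0
```

Call:
{"name": "carry_out", "arguments": {"rows": [[0.003, 0, -0.02, 0, 0, 0], [0.005, 0, -0.04, 0, 0, 0], [0.005, 0, -0.065, 0, 0, 0], [0.005, 0, -0.09, 0, 0, 0], [0.005, 0, -0.12, 0, 0, 0], [0.005, 0, -0.15, 0, 0, 0], [0.005, 0, -0.15, 0, 0, 0]]}}

```text
time_s: 17.9
tool_pos: [0.5221, -0.0993, 0.1487]
orientation: [0.214, 0.773, -0.338, 0.493]
wrist_force: [0.3, -0.2, 0.3]
gripper_width: 0.0566
gripper_force: 0.0
```

Run:
```python
from h import *
st()
z=lambda im,x0,y0,x1,y1,k:cv2.resize(im[y0:y1,x0:x1,::-1],None,fx=k,fy=k,interpolation=cv2.INTER_CUBIC)
t=r.grab_frame('top');s=r.grab_frame('side')
cv2.imwrite('pics/t4.png',t[:,:,::-1])
a=z(t,330,125,430,225,3);b=z(s,330,195,430,295,3);c=z(t,140,140,290,290,2)
cv2.imwrite('pics/c4.png',np.hstack([np.vstack([a,b]),np.vstack([c,np.zeros_like(c)])]))
for k in (3,4): print(proj('top',[*BAY[k],.126]),proj('side',[*BAY[k],.126]))
```

```text
t 17.9 q [-0.076  0.328  2.202  4.255  0.755 -2.173] grasp [ 0.5103 -0.0866  0.1567] th 65.1 az(z) -47.1 az(x) -47.4 F [ 0.3 -0.2  0.3] w 0.0566
[374.1339045  171.31894697] [369.4213329  234.25874546]
[352.39708953 147.47409497] [365.12898875 208.52342352]
```

View pics/c4.png

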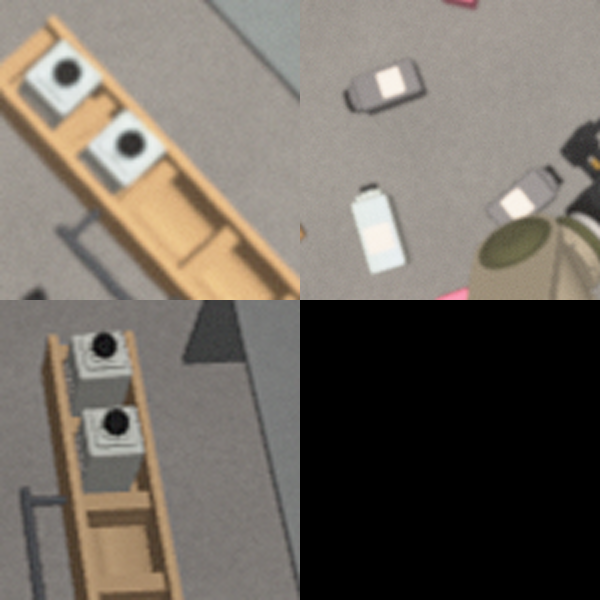

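Bottle A stands upright beside the stored bottle, with caps at about (373,173) and (352,149) in the top view, and C, B and D have not moved. Next is C.

```bash
cat >> h.py <<'E'
for k in BAY: BAY[k]=BAY[k]+np.array([-.002,.0015])
def pre(p,az,th,d=.075): return np.array(p)-d*pose(p,az,th)[1][:,2]
E
python3 - <<'E'
from h import *
g=(.583,.3145,.026,111.3,-25); p=pre(g[:3],111.3,-25); print(p)
w=[(.5103,-.0866,.1567,-47,65),(.50,-.07,.24,-17,60),(.50,-.02,.25,0,10),(.53,.2,.2,80,0),(*p,111.3,-25),g]
for i in range(5): print(i); path(w[i],w[i+1],3)
row(w[1][:3],*w[1][3:])
row(w[2][:3],*w[2][3:],(w[1][:3],*w[1][3:]))
row(w[3][:3],*w[3][3:],(w[2][:3],*w[2][3:]))
E
```

```text
[0.57148625 0.34403123 0.09397308]
0
[  0.51   -0.087   0.157 -47.     65.   ] (array([-0.08,  0.33,  2.2 ,  4.26,  0.75, -2.18]), True)
[  0.505  -0.078   0.198 -32.     62.5  ] (array([-0.23,  0.1 ,  2.29,  3.91,  0.42, -2.14]), True)
[  0.5   -0.07   0.24 -17.    60.  ] (array([-0.44, -0.1 ,  2.29,  2.24,  0.15, -0.75]), True)
1
[  0.5   -0.07   0.24 -17.    60.  ] (array([-0.44, -0.1 ,  2.29,  2.24,  0.15, -0.75]), True)
[ 0.5   -0.045  0.245 -8.5   35.   ] (array([-0.4 , -0.06,  1.99,  0.25,  0.63,  1.16]), True)
[ 0.5  -0.02  0.25  0.   10.  ] (array([-0.3 ,  0.14,  1.65,  0.06,  1.19,  1.25]), True)
2
[ 0.5  -0.02  0.25  0.   10.  ] (array([-0.3 ,  0.14,  1.65,  0.06,  1.19,  1.25]), True)
[ 0.515  0.09   0.225 40.     5.   ] (array([-0.08,  0.26,  1.55,  0.06,  1.26,  0.77]), True)
[ 0.53  0.2   0.2  80.    0.  ] (array([0.15, 0.42, 1.4 , 0.  , 1.32, 0.33]), True)
3
[ 0.53  0.2   0.2  80.    0.  ] (array([0.15, 0.42, 1.4 , 0.  , 1.32, 0.33]), True)
[  0.551   0.272   0.147  95.65  -12.5  ] (array([ 0.36,  0.63,  1.23, -0.22,  1.35,  0.32]), True)
[ 5.710e-01  3.440e-01  9.400e-02  1.113e+02 -2.500e+01] (array([ 0.53,  0.82,  1.07, -0.44,  1.34,  0.28]), True)
4
[ 5.710e-01  3.440e-01  9.400e-02  1.113e+02 -2.500e+01] (array([ 0.53,  0.82,  1.07, -0.44,  1.34,  0.28]), True)
[ 5.770e-01  3.290e-01  6.000e-02  1.113e+02 -2.500e+01] (array([ 0.51,  0.85,  1.12, -0.45,  1.27,  0.3 ]), True)
[ 5.830e-01  3.140e-01  2.600e-02  1.113e+02 -2.500e+01] (array([ 0.49,  0.88,  1.16, -0.47,  1.2 ,  0.31]), True)
row [0.065, -0.012, -0.056, 0.467, -0.086, -0.245] alt [-5.023, 0.928, 2.637]
row [-0.013, -0.049, -0.025, 0.176, -0.866, -0.251] alt [-1.026, 5.058, 1.465]
row [0.018, -0.22, 0.054, 0.122, -0.145, -1.392] alt [-0.423, 0.504, 4.833]
```

Call:
{"name": "carry_out", "arguments": {"rows": [[0.015, -0.003, -0.014, 0.12, -0.022, -0.06], [0.033, -0.006, -0.028, 0.24, -0.044, -0.12], [0.05, -0.009, -0.042, 0.36, -0.066, -0.19], [0.065, -0.012, -0.056, 0.467, -0.086, -0.245], [0.065, -0.012, -0.056, 0.467, -0.086, -0.245], [0.065, -0.012, -0.056, 0.467, -0.086, -0.245]]}}

```text
time_s: 18.75
tool_pos: [0.5286, -0.0675, 0.2287]
orientation: [0.069, 0.842, -0.145, 0.515]
wrist_force: [-0.1, 0.3, 0.1]
gripper_width: 0.0561
gripper_force: 0.0
```

Call:
{"name": "carry_out", "arguments": {"rows": [[-0.002, -0.006, -0.003, 0.025, -0.12, -0.035], [-0.004, -0.012, -0.006, 0.05, -0.24, -0.07], [-0.006, -0.02, -0.01, 0.075, -0.37, -0.1], [-0.008, -0.03, -0.015, 0.1, -0.5, -0.14], [-0.01, -0.04, -0.02, 0.13, -0.64, -0.18], [-0.013, -0.049, -0.025, 0.155, -0.76, -0.22], [-0.013, -0.049, -0.025, 0.176, -0.866, -0.251], [-0.013, -0.049, -0.025, 0.176, -0.866, -0.251]]}}

```text
time_s: 19.75
tool_pos: [0.5231, -0.0052, 0.2319]
orientation: [-0.028, 0.931, -0.045, 0.362]
wrist_force: [0.0, 2.0, -0.6]
gripper_width: 0.056
gripper_force: 0.0
```

Call:
{"name": "carry_out", "arguments": {"rows": [[0.002, -0.027, 0.006, 0.015, -0.018, -0.174], [0.004, -0.055, 0.013, 0.03, -0.036, -0.35], [0.007, -0.083, 0.02, 0.045, -0.054, -0.52], [0.009, -0.11, 0.027, 0.06, -0.072, -0.7], [0.011, -0.14, 0.034, 0.075, -0.09, -0.87], [0.013, -0.165, 0.04, 0.09, -0.108, -1.04], [0.015, -0.19, 0.047, 0.105, -0.125, -1.21], [0.018, -0.22, 0.054, 0.122, -0.145, -1.392], [0.018, -0.22, 0.054, 0.122, -0.145, -1.392]], "fingers": 0}}

```text
time_s: 20.88
tool_pos: [0.5882, 0.2148, 0.2238]
orientation: [0.156, 0.76, 0.584, 0.237]
wrist_force: [-0.5, 0.3, 0.2]
gripper_width: 0.0882
gripper_force: 0.0
```

Run:
```python
from h import *
st()
p=(.5715,.344,.094)
row(p,111.3,-25)
im=r.grab_frame('top'); cv2.imwrite('pics/t5.png',im[:,:,::-1])
# white label centroid check for all bottles
hsv=cv2.cvtColor(im,cv2.COLOR_RGB2HSV); m=(hsv[...,2]>195).astype(np.uint8)
N,l,s,c=cv2.connectedComponentsWithStats(m)
for i in range(1,N):
    if s[i,4]>80 and 140<c[i][0]<300 and 140<c[i][1]<300: print(c[i].round(1),s[i,4])
```

```text
t 20.88 q [ 0.194  0.231  1.669 -0.107  0.672  0.519] grasp [0.5779 0.214  0.2397] th 33.0 az(z) 4.1 az(x) 78.0 F [-0.5  0.3  0.2] w 0.0882
row [0.088, -0.12, 0.121, 0.442, -0.419, -0.733] alt [-2.473, 2.345, 4.098]
[207.1 267.1] 959
[175.7 235.2] 920
[248.1 242.1] 178
[182.  269.4] 169
[239.1 288.1] 160
```

Call:
{"name": "carry_out", "arguments": {"rows": [[0.013, -0.017, 0.005, 0.065, -0.06, -0.105], [0.026, -0.035, 0.015, 0.13, -0.12, -0.21], [0.039, -0.055, 0.03, 0.19, -0.18, -0.32], [0.052, -0.075, 0.05, 0.26, -0.24, -0.43], [0.066, -0.095, 0.075, 0.32, -0.3, -0.54], [0.08, -0.11, 0.1, 0.38, -0.36, -0.64], [0.088, -0.12, 0.121, 0.442, -0.419, -0.733], [0.088, -0.12, 0.121, 0.442, -0.419, -0.733]]}}

```text
time_s: 21.92
tool_pos: [0.5733, 0.3353, 0.0736]
orientation: [0.177, 0.552, 0.806, -0.123]
wrist_force: [-0.3, -1.1, 0.1]
gripper_width: 0.0881
gripper_force: 0.0
```

Run:
```python
from h import *
st()
row((.583,.3145,.026),111.3,-25)
cv2.imwrite('pics/w5.png',r.grab_frame('wrist')[:,:,::-1])
```

```text
t 21.93 q [ 0.533  0.823  1.082 -0.442  1.339  0.288] grasp [0.5705 0.3428 0.0908] th 25.0 az(z) -69.2 az(x) 111.2 F [-0.3 -1.1  0.1] w 0.0881
row [-0.001, 0.002, 0.072, -0.004, -0.0, -0.001] alt [6.067, 0.781, 1.419]
```

View pics/w5.png

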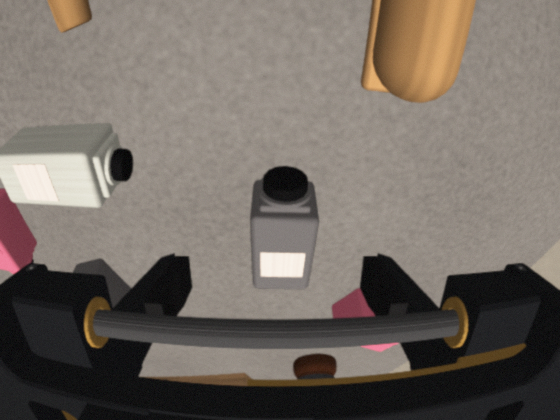

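The wrist view shows squat C centred and aligned, with its cap at (285,184), body at (283,235) and clear space for both fingers.

Call:
{"name": "carry_out", "arguments": {"rows": [[0, 0.002, 0.03, 0, 0, 0], [0, 0.002, 0.055, 0, 0, 0], [-0.001, 0.002, 0.071, 0, 0, 0], [-0.001, 0.002, 0.071, 0, 0, 0], [-0.001, 0.002, 0.071, 0, 0, 0]]}}

```text
time_s: 22.6
tool_pos: [0.5873, 0.3086, 0.0149]
orientation: [0.179, 0.552, 0.806, -0.12]
wrist_force: [-0.4, 1.2, 0.4]
gripper_width: 0.0885
gripper_force: 0.0
```

Call:
{"name": "carry_out", "arguments": {"rows": [[0, 0, 0, 0, 0, 0], [0, 0, 0, 0, 0, 0], [0, 0, 0, 0, 0, 0], [0, 0, 0, 0, 0, 0], [0, 0, 0, 0, 0, 0], [0, 0, 0, 0, 0, 0]], "fingers": 1, "grip_force": 50}}

```text
time_s: 23.35
tool_pos: [0.5868, 0.3085, 0.0135]
orientation: [0.179, 0.551, 0.806, -0.121]
wrist_force: [-0.0, 0.7, -0.0]
gripper_width: 0.0445
gripper_force: 50.0
```

Run:
```python
from h import *
st()
b=BAY[2]
w=[(.56,.25,.21,111.3,0),(.50,.05,.25,40,5),(b[0]-.03,b[1]+.03,.24,-10,10),(b[0]-.02,b[1]+.02,.22,-20,65),(*b,.17,-41,65),(*b,.08,-47,65)]
for i in range(5): print(i); path(w[i],w[i+1],4)
row(w[0][:3],*w[0][3:])
for i in range(5):row(w[i+1][:3],*w[i+1][3:],(w[i][:3],*w[i][3:]))
```

```text
t 23.35 q [ 0.489  0.875  1.152 -0.465  1.206  0.307] grasp [0.5839 0.3159 0.0307] th 24.9 az(z) -68.5 az(x) 111.2 F [-0.   0.7 -0. ] w 0.0445
0
[  0.56   0.25   0.21 111.3    0.  ] (array([ 0.23,  0.52,  1.22,  0.  ,  1.4 , -0.14]), True)
[ 0.54   0.183  0.223 87.533  1.667] (array([0.11, 0.41, 1.35, 0.03, 1.37, 0.15]), True)
[ 0.52   0.117  0.237 63.767  3.333] (array([-0.03,  0.3 ,  1.47,  0.05,  1.35,  0.42]), True)
[ 0.5   0.05  0.25 40.    5.  ] (array([-0.17,  0.2 ,  1.56,  0.07,  1.32,  0.69]), True)
1
[ 0.5   0.05  0.25 40.    5.  ] (array([-0.17,  0.2 ,  1.56,  0.07,  1.32,  0.69]), True)
[ 0.503 -0.034  0.247 23.333  6.667] (array([-0.34,  0.19,  1.59,  0.08,  1.28,  0.8 ]), True)
[ 0.506 -0.119  0.243  6.667  8.333] (array([-0.5 ,  0.21,  1.58,  0.09,  1.24,  0.93]), True)
[  0.509  -0.204   0.24  -10.     10.   ] (array([-0.63,  0.26,  1.53,  0.08,  1.2 ,  1.09]), True)
2
[  0.509  -0.204   0.24  -10.     10.   ] (array([-0.63,  0.26,  1.53,  0.08,  1.2 ,  1.09]), True)
[  0.512  -0.207   0.233 -13.333  28.333] (array([-0.7 ,  0.12,  1.79,  0.3 ,  0.81,  0.94]), True)
[ 
[... 753 characters left out ...]
0.51,  0.39,  2.17,  3.55,  0.58, -1.81]), True)
[  0.539  -0.233   0.11  -45.     65.   ] (array([-0.49,  0.48,  2.17,  3.59,  0.67, -1.8 ]), True)
[  0.539  -0.233   0.08  -47.     65.   ] (array([-0.46,  0.56,  2.16,  3.63,  0.75, -1.78]), True)
row [-0.115, -0.046, -0.142, 0.002, 0.435, -0.001] alt [-0.027, -5.848, 0.011]
row [-0.164, -0.127, -0.04, -0.054, 0.076, 1.244] alt [0.219, -0.306, -5.022]
row [-0.156, 0.203, -0.004, -0.114, 0.082, 0.865] alt [0.703, -0.504, -5.337]
row [0.023, 0.011, 0.014, -0.11, 0.957, 0.144] alt [0.602, -5.216, -0.784]
row [-0.035, 0.018, 0.043, -0.332, 0.0, 0.155] alt [5.362, -0.0, -2.5]
row [-0.082, 0.002, 0.038, -0.095, -0.0, 0.044] alt [5.6, 0.0, -2.611]
```

Call:
{"name": "carry_out", "arguments": {"rows": [[0.01, 0, -0.025, 0, 0, 0], [0.0, 0, -0.05, 0, 0.03, 0], [-0.03, -0.01, -0.08, 0, 0.15, 0], [-0.06, -0.025, -0.11, 0, 0.25, 0], [-0.09, -0.035, -0.13, 0, 0.35, 0], [-0.115, -0.046, -0.142, 0, 0.435, 0], [-0.115, -0.046, -0.142, 0, 0.435, 0]]}}

```text
time_s: 24.22
tool_pos: [0.5606, 0.248, 0.192]
orientation: [0.001, 0.566, 0.824, 0.001]
wrist_force: [0.5, -0.5, -3.6]
gripper_width: 0.0438
gripper_force: 50.0
```

Call:
{"name": "carry_out", "arguments": {"rows": [[-0.02, -0.015, -0.01, -0.007, 0.01, 0.17], [-0.045, -0.03, -0.02, -0.014, 0.02, 0.34], [-0.07, -0.05, -0.03, -0.021, 0.03, 0.51], [-0.09, -0.07, -0.04, -0.028, 0.04, 0.68], [-0.115, -0.09, -0.04, -0.035, 0.05, 0.85], [-0.14, -0.11, -0.04, -0.042, 0.06, 1.02], [-0.164, -0.127, -0.04, -0.054, 0.076, 1.19], [-0.164, -0.127, -0.04, -0.054, 0.076, 1.244]]}}

```text
time_s: 25.22
tool_pos: [0.5, 0.0504, 0.2292]
orientation: [-0.015, 0.94, 0.339, 0.041]
wrist_force: [0.2, 0.5, -2.3]
gripper_width: 0.0443
gripper_force: 50.0
```

Call:
{"name": "carry_out", "arguments": {"rows": [[-0.025, 0.03, 0, -0.02, 0.013, 0.14], [-0.05, 0.065, 0, -0.04, 0.026, 0.28], [-0.075, 0.1, 0, -0.055, 0.04, 0.42], [-0.1, 0.135, 0, -0.075, 0.053, 0.56], [-0.13, 0.17, 0, -0.094, 0.067, 0.7], [-0.156, 0.203, -0.004, -0.114, 0.082, 0.865], [-0.156, 0.203, -0.004, -0.114, 0.082, 0.865], [-0.156, 0.203, -0.004, -0.114, 0.082, 0.865]]}}

```text
time_s: 26.22
tool_pos: [0.5117, -0.2032, 0.2196]
orientation: [0.007, 0.992, -0.086, 0.087]
wrist_force: [-0.2, -0.0, -2.9]
gripper_width: 0.044
gripper_force: 50.0
```

Call:
{"name": "carry_out", "arguments": {"rows": [[0.003, 0.001, 0.001, -0.014, 0.12, 0.018], [0.006, 0.002, 0.002, -0.028, 0.24, 0.036], [0.01, 0.003, 0.004, -0.042, 0.36, 0.054], [0.013, 0.005, 0.006, -0.056, 0.48, 0.072], [0.016, 0.007, 0.008, -0.065, 0.57, 0.085], [0.018, 0.009, 0.01, -0.076, 0.66, 0.1], [0.02, 0.01, 0.012, -0.086, 0.75, 0.112], [0.023, 0.011, 0.014, -0.098, 0.84, 0.126], [0.023, 0.011, 0.014, -0.11, 0.957, 0.144], [0.023, 0.011, 0.014, -0.11, 0.957, 0.144], [0.023, 0.011, 0.014, -0.11, 0.957, 0.144]]}}

```text
time_s: 27.6
tool_pos: [0.5343, -0.218, 0.2098]
orientation: [0.093, 0.831, -0.146, 0.529]
wrist_force: [-0.5, -0.1, -2.6]
gripper_width: 0.0444
gripper_force: 50.0
```

```bash
cat >> h.py <<'E'
UX=np.array([np.cos(np.radians(TA)),np.sin(np.radians(TA))])
E
python3 - <<'E'
from h import *
st()
b=BAY[2]-.006*UX; print(b)
row([*b,.17],-41,65)
row([*b,.09],-47,65,([*b,.17],-41,65))
row([*b,.078],-47,65,([*b,.17],-41,65))
E
```

```text
t 27.6 q [-0.794  0.096  2.257  2.186  0.499 -0.876] grasp [ 0.5181 -0.2122  0.2178] th 65.0 az(z) -19.9 az(x) -20.1 F [-0.5 -0.1 -2.6] w 0.0444
[ 0.53510331 -0.22893756]
row [-0.035, 0.016, 0.039, -0.333, 0.0, 0.154] alt [5.368, -0.002, -2.485]
row [-0.073, 0.002, 0.034, -0.095, -0.0, 0.044] alt [5.6, 0.0, -2.611]
row [-0.083, 0.002, 0.039, -0.095, -0.0, 0.044] alt [5.6, 0.0, -2.611]
```

Call:
{"name": "carry_out", "arguments": {"rows": [[-0.007, 0.003, 0.008, -0.07, 0, 0.03], [-0.014, 0.006, 0.016, -0.14, 0, 0.065], [-0.021, 0.01, 0.024, -0.21, 0, 0.1], [-0.028, 0.013, 0.032, -0.28, 0, 0.13], [-0.035, 0.016, 0.039, -0.333, 0, 0.154], [-0.035, 0.016, 0.039, -0.333, 0, 0.154], [-0.035, 0.016, 0.039, -0.333, 0, 0.154]]}}

```text
time_s: 28.48
tool_pos: [0.5487, -0.2407, 0.1628]
orientation: [0.187, 0.79, -0.294, 0.504]
wrist_force: [-0.3, -0.3, -2.0]
gripper_width: 0.0444
gripper_force: 50.0
```

```bash
cat >> h.py <<'E'
def capat(guess,name='top',rad=10):
    im=r.grab_frame(name); g=im.max(2).astype(float)
    u,v=proj(name,guess); yy,xx=np.mgrid[:420,:560]
    m=((g<60)&(np.hypot(xx-u,yy-v)<rad)).astype(np.uint8)
    N,l,s,c=cv2.connectedComponentsWithStats(m)
    i=1+np.argmax(s[1:,4]); return c[i],s[i,4],onz(name,c[i],guess[2]).round(4)
E
python3 - <<'E'
from h import *
st(); c,C,s=cur(); g=c-.019*C[:,2]
print(capat([g[0]+.005,g[1]-.005,g[2]-.067+.102]),BAY[2])
b=BAY[2]-.006*UX
row([*b,.088],-47,65)
row([*b,.078],-47,65)
E
```

```text
t 28.48 q [-0.529  0.295  2.186  3.498  0.495 -1.809] grasp [ 0.5357 -0.2294  0.1708] th 65.0 az(z) -40.8 az(x) -40.9 F [-0.3 -0.3 -2. ] w 0.0444
(array([405.49137931, 190.59482759]), np.int32(116), array([ 0.5408, -0.2329,  0.2058])) [ 0.539  -0.2335]
row [-0.076, 0.001, 0.034, -0.097, -0.001, 0.044] alt [5.615, 0.052, -2.574]
row [-0.085, 0.001, 0.038, -0.097, -0.001, 0.044] alt [5.615, 0.052, -2.574]
```

Cap is within 2 mm of the bay 2 centre. I'm lowering it gently.

Call:
{"name": "carry_out", "arguments": {"rows": [[-0.015, 0, 0.007, -0.02, 0, 0.01], [-0.03, 0, 0.014, -0.04, 0, 0.02], [-0.045, 0, 0.02, -0.06, 0, 0.03], [-0.06, 0.001, 0.027, -0.08, 0, 0.035], [-0.076, 0.001, 0.034, -0.097, 0, 0.044], [-0.08, 0.001, 0.036, -0.097, 0, 0.044], [-0.083, 0.001, 0.037, -0.097, 0, 0.044], [-0.083, 0.001, 0.037, -0.097, 0, 0.044]]}}

```text
time_s: 29.52
tool_pos: [0.5471, -0.2418, 0.073]
orientation: [0.215, 0.772, -0.337, 0.494]
wrist_force: [-1.4, 0.0, 3.9]
gripper_width: 0.0003
gripper_force: 1.8
```

```bash
python3 -c "
from h import *
st()"
```

```text
t 29.52 q [-0.455  0.561  2.172  3.633  0.764 -1.779] grasp [ 0.5354 -0.2291  0.0809] th 65.2 az(z) -47.1 az(x) -47.2 F [-1.4  0.   3.9] w 0.0003
```

Run:
```python
from h import *
z=lambda im,x0,y0,x1,y1,k:cv2.resize(im[y0:y1,x0:x1,::-1],None,fx=k,fy=k,interpolation=cv2.INTER_CUBIC)
a=z(r.grab_frame('top'),330,125,480,275,2.6);b=z(r.grab_frame('side'),310,195,460,345,2.6)
cv2.imwrite('pics/c6.png',np.hstack([a,b]))
```

```text
(no output)
```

View pics/c6.png

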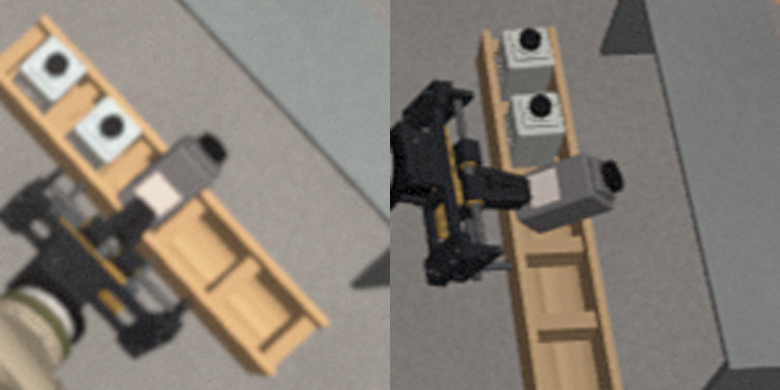

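The grip slackened while C was being lowered. C has tipped over the back wall of bay 2, cap at about (411,182) in the top view, towards the rack. The other two bottles still stand. I'm backing off and measuring C.

Call:
{"name": "carry_out", "arguments": {"rows": [[0, 0, -0.015, 0, 0, 0], [0, 0, -0.03, 0, 0, 0], [0, 0, -0.06, 0, 0, 0], [0, 0, -0.1, 0, 0, 0], [0, 0, -0.14, 0, 0, 0], [0, 0, -0.14, 0, 0, 0], [0, 0, -0.14, 0, 0, 0]]}}

```text
time_s: 30.5
tool_pos: [0.4607, -0.1483, 0.131]
orientation: [0.215, 0.773, -0.337, 0.493]
wrist_force: [0.8, -0.7, -0.1]
gripper_width: -0.0002
gripper_force: 0.0
```

Run:
```python
from h import *
st()
z=lambda im,x0,y0,x1,y1,k:cv2.resize(im[y0:y1,x0:x1,::-1],None,fx=k,fy=k,interpolation=cv2.INTER_CUBIC)
a=z(r.grab_frame('top'),370,160,450,240,5);b=z(r.grab_frame('side'),345,235,425,315,5)
cv2.imwrite('pics/c7.png',np.hstack([a,b]))
```

```text
t 30.5 q [-0.272  0.274  2.401  3.9    0.76  -1.92 ] grasp [ 0.449  -0.1357  0.139 ] th 65.1 az(z) -47.1 az(x) -47.1 F [ 0.8 -0.7 -0.1] w -0.0002
```

View pics/c7.png

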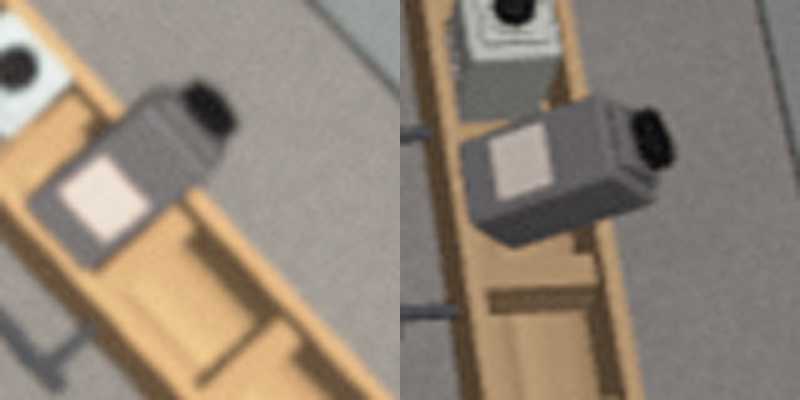

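C now leans across bay 2. Its cap is at top (411.6,182) / side (395.4,262.6), and the base's upper edge corners are at top (376,201), (389,213.6) / side (357.6,264), (360,276).

Run:
```python
from h import *
cap,e=two((411.6,182),(395.4,262.6)); a,ea=two((376,201),(357.6,264)); b,eb=two((389,213.6),(360,276))
# body-end upper corners (cap end)
c,ec=two((370+150/5,160+88/5),(345+195/5,235+95/5))
print(cap,e,a,ea,b,eb,c,ec)
m=(a+b)/2; print(m, 'edge',np.linalg.norm(a-b))
f=lambda p:(((p[:2]-BAY[2])@UX).round(3),((p[:2]-BAY[2])@np.array([-UX[1],UX[0]])).round(3),p[2].round(3))
for p in (cap,a,b,m,c): print(f(p))
```

```text
[ 0.57530239 -0.27668298  0.11757106] 0.001652164471186011 [ 0.53452576 -0.19846363  0.0781726 ] 0.0014108210138245503 [ 0.50057364 -0.22451307  0.09715191] 0.001061869658797791 [ 0.58230977 -0.24495061  0.1188705 ] 0.008550784408935202
[ 0.5175497  -0.21148835  0.08766225] edge 0.04681382852630646
(np.float64(0.056), np.float64(-0.0), np.float64(0.118))
(np.float64(-0.03), np.float64(0.019), np.float64(0.078))
(np.float64(-0.032), np.float64(-0.023), np.float64(0.097))
(np.float64(-0.031), np.float64(-0.002), np.float64(0.088))
(np.float64(0.037), np.float64(0.025), np.float64(0.119))
```

Run:
```python
from h import *
t=BAY[2]+.031*UX; print(t)
w=[(.449,-.1357,.139,-47,65),(.45,-.12,.24,-15,55),(.50,-.18,.25,-15,10),(*t,.19,TA,8),(*t,.1,TA,8)]
for i in range(4): print(i); path(w[i],w[i+1],4)
row(w[1][:3],*w[1][3:])
row(w[2][:3],*w[2][3:],(w[1][:3],*w[1][3:]))
```

```text
[ 0.55913289 -0.25707258]
0
[  0.449  -0.136   0.139 -47.     65.   ] (array([-0.28,  0.27,  2.4 ,  3.9 ,  0.75, -1.92]), True)
[  0.449  -0.13    0.173 -36.333  61.667] (array([-0.43,  0.06,  2.43,  3.56,  0.45, -1.86]), True)
[  0.45   -0.125   0.206 -25.667  58.333] (array([-0.6 , -0.13,  2.41,  2.45,  0.2 , -0.97]), True)
[  0.45  -0.12   0.24 -15.    55.  ] (array([-0.74, -0.24,  2.34,  1.24,  0.41,  0.06]), True)
1
[  0.45  -0.12   0.24 -15.    55.  ] (array([-0.74, -0.24,  2.34,  1.24,  0.41,  0.06]), True)
[  0.467  -0.14    0.243 -15.     40.   ] (array([-0.68, -0.13,  2.09,  0.5 ,  0.58,  0.81]), True)
[  0.483  -0.16    0.247 -15.     25.   ] (array([-0.63,  0.03,  1.84,  0.2 ,  0.88,  1.1 ]), True)
[  0.5   -0.18   0.25 -15.    10.  ] (array([-0.59,  0.21,  1.56,  0.06,  1.2 ,  1.22]), True)
2
[  0.5   -0.18   0.25 -15.    10.  ] (array([-0.59,  0.21,  1.56,  0.06,  1.2 ,  1.22]), True)
[  0.52   -0.206   0.23  -26.5     9.333] (array([-0.6 ,  0.29,  1.51,  0.02,  1.18,  1.43]), True)
[  0.539  -0.231   0.21  -38.      8.667] (array([-0.6 ,  0.38,  1.44, -0.01,  1.17,  1.64]), True)
[  0.559  -0.257   0.19  -49.5     8.   ] (array([-0.6 ,  0.47,  1.36, -0.04,  1.18,  1.84]), True)
3
[  0.559  -0.257   0.19  -49.5     8.   ] (array([-0.6 ,  0.47,  1.36, -0.04,  1.18,  1.84]), True)
[  0.559  -0.257   0.16  -49.5     8.   ] (array([-0.6 ,  0.49,  1.4 , -0.04,  1.11,  1.85]), True)
[  0.559  -0.257   0.13  -49.5     8.   ] (array([-0.6 ,  0.52,  1.44, -0.04,  1.04,  1.85]), True)
[  0.559  -0.257   0.1   -49.5     8.   ] (array([-0.6 ,  0.56,  1.47, -0.04,  0.98,  1.85]), True)
row [0.083, -0.02, -0.055, 0.487, -0.17, -0.281] alt [-4.724, 1.649, 2.722]
row [0.031, 0.045, 0.041, 0.0, -0.785, 0.0] alt [-0.0, 5.498, -0.0]
```

Call:
{"name": "carry_out", "arguments": {"rows": [[0.012, -0.003, -0.008, 0.07, -0.025, -0.04], [0.024, -0.006, -0.016, 0.14, -0.05, -0.08], [0.036, -0.009, -0.024, 0.21, -0.075, -0.12], [0.048, -0.012, -0.032, 0.28, -0.1, -0.16], [0.06, -0.015, -0.04, 0.35, -0.12, -0.2], [0.072, -0.018, -0.048, 0.42, -0.145, -0.24], [0.083, -0.02, -0.055, 0.487, -0.17, -0.281], [0.083, -0.02, -0.055, 0.487, -0.17, -0.281], [0.083, -0.02, -0.055, 0.487, -0.17, -0.281], [0.083, -0.02, -0.055, 0.487, -0.17, -0.281]], "fingers": 0.27}}

```text
time_s: 31.85
tool_pos: [0.4777, -0.1195, 0.2343]
orientation: [0.06, 0.864, -0.12, 0.486]
wrist_force: [0.6, -0.0, -0.3]
gripper_width: 0.0646
gripper_force: 0.0
```

Call:
{"name": "carry_out", "arguments": {"rows": [[0.005, 0.007, 0.006, 0, -0.12, 0], [0.01, 0.014, 0.012, 0, -0.25, 0], [0.015, 0.02, 0.02, 0, -0.38, 0], [0.02, 0.03, 0.03, 0, -0.52, 0], [0.025, 0.04, 0.035, 0, -0.65, 0], [0.031, 0.045, 0.041, 0, -0.785, 0], [0.031, 0.045, 0.041, 0, -0.785, 0], [0.031, 0.045, 0.041, 0, -0.785, 0]]}}

```text
time_s: 32.85
tool_pos: [0.515, -0.1757, 0.2384]
orientation: [0.009, 0.984, -0.133, 0.12]
wrist_force: [-0.7, -0.1, -0.4]
gripper_width: 0.0645
gripper_force: 0.0
```

Run:
```python
from h import *
st()
row((.559,-.257,.185),TA,8)
```

```text
t 32.85 q [-0.592  0.184  1.587  0.098  1.148  1.218] grasp [ 0.5106 -0.1747  0.2568] th 13.8 az(z) -12.1 az(x) -15.6 F [-0.7 -0.1 -0.4] w 0.0645
row [0.047, 0.069, 0.085, -0.126, -0.094, 0.583] alt [1.186, 0.883, -5.484]
```

Call:
{"name": "carry_out", "arguments": {"rows": [[0.012, 0.017, 0.02, -0.03, -0.023, 0.14], [0.024, 0.034, 0.04, -0.06, -0.047, 0.29], [0.036, 0.05, 0.06, -0.09, -0.07, 0.43], [0.047, 0.069, 0.085, -0.126, -0.094, 0.583], [0.047, 0.069, 0.085, -0.126, -0.094, 0.583], [0.047, 0.069, 0.085, -0.126, -0.094, 0.583]]}}

```text
time_s: 33.6
tool_pos: [0.5604, -0.2582, 0.1682]
orientation: [0.029, 0.906, -0.417, 0.064]
wrist_force: [0.2, -0.2, 0.1]
gripper_width: 0.0644
gripper_force: 0.0
```

Run:
```python
from h import *
st()
row((.559,-.257,.1),TA,8)
w=r.grab_frame('wrist')[:,:,::-1]; s=r.grab_frame('side')[235:315,345:425,::-1]
cv2.imwrite('pics/w8.png',w)
```

```text
t 33.6 q [-0.605  0.463  1.376 -0.038  1.165  1.84 ] grasp [ 0.5587 -0.2562  0.187 ] th 8.1 az(z) -49.2 az(x) -49.4 F [ 0.2 -0.2  0.1] w 0.0644
row [-0.011, 0.0, 0.086, -0.001, -0.002, 0.002] alt [1.61, 3.599, -4.889]
```

View pics/w8.png

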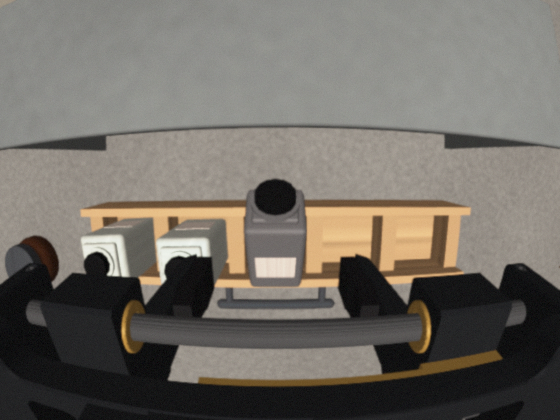

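The wrist view shows C centred between the fingers, with its cap at (275,197) and label at (275,267), aligned with the bay. I'm descending.

Call:
{"name": "carry_out", "arguments": {"rows": [[-0.003, 0, 0.02, 0, 0, 0], [-0.006, 0, 0.04, 0, 0, 0], [-0.008, 0, 0.06, 0, 0, 0], [-0.01, 0, 0.075, 0, 0, 0], [-0.011, 0, 0.086, 0, 0, 0], [-0.011, 0, 0.086, 0, 0, 0], [-0.011, 0, 0.086, 0, 0, 0]]}}

```text
time_s: 34.58
tool_pos: [0.562, -0.2598, 0.0814]
orientation: [0.03, 0.906, -0.418, 0.064]
wrist_force: [-0.6, 0.5, -0.3]
gripper_width: 0.0644
gripper_force: 0.0
```

Call:
{"name": "carry_out", "arguments": {"rows": [[0, 0, 0, 0, 0, 0], [0, 0, 0, 0, 0, 0], [0, 0, 0, 0, 0, 0], [0, 0, 0, 0, 0, 0], [0, 0, 0, 0, 0, 0], [0, 0, 0, 0, 0, 0]], "fingers": 1, "grip_force": 50}}

```text
time_s: 35.33
tool_pos: [0.5619, -0.2598, 0.0809]
orientation: [0.03, 0.906, -0.418, 0.064]
wrist_force: [0.9, -0.1, 3.0]
gripper_width: 0.0464
gripper_force: 50.0
```

Call:
{"name": "carry_out", "arguments": {"rows": [[0, 0, -0.02, 0, 0, 0], [0, 0, -0.04, 0, 0, 0], [0, 0, -0.06, 0, 0, 0], [0, 0, -0.09, 0, 0, 0], [0, 0, -0.12, 0, 0, 0], [0, 0, -0.14, 0, 0, 0], [0, 0, -0.14, 0, 0, 0]]}}

```text
time_s: 36.2
tool_pos: [0.5491, -0.2447, 0.2196]
orientation: [0.03, 0.906, -0.418, 0.064]
wrist_force: [-0.1, -0.4, -2.6]
gripper_width: 0.0465
gripper_force: 50.0
```

Run:
```python
from h import *
st()
b=BAY[2]
row((.53,-.215,.24),-18,25)
row([.515,-.21,.24],-20,65,((.53,-.215,.24),-18,25))
path((.53,-.215,.24,-18,25),(.515,-.21,.24,-20,65),5)
```

```text
t 36.2 q [-0.596  0.392  1.346 -0.039  1.268  1.848] grasp [ 0.5473 -0.2427  0.2385] th 8.1 az(z) -49.6 az(x) -49.5 F [-0.1 -0.4 -2.6] w 0.0465
row [-0.027, -0.009, -0.007, 0.157, 0.288, -0.529] alt [-1.431, -2.619, 4.81]
row [-0.002, 0.0, -0.011, -0.025, 0.698, 0.025] alt [0.201, -5.577, -0.201]
[  0.53   -0.215   0.24  -18.     25.   ] (array([-0.66,  0.18,  1.69,  0.19,  0.87,  1.14]), True)
[  0.526  -0.214   0.24  -18.5    35.   ] (array([-0.69,  0.1 ,  1.84,  0.35,  0.65,  0.99]), True)
[  0.522  -0.212   0.24  -19.     45.   ] (array([-0.73,  0.05,  1.98,  0.67,  0.46,  0.67]), True)
[  0.519  -0.211   0.24  -19.5    55.   ] (array([-0.76,  0.02,  2.12,  1.33,  0.35,  0.  ]), True)
[  0.515  -0.21    0.24  -20.     65.   ] (array([-0.79,  0.04,  2.24,  2.06,  0.45, -0.73]), True)
```

Call:
{"name": "carry_out", "arguments": {"rows": [[-0.007, -0.002, -0.002, 0.04, 0.07, -0.13], [-0.014, -0.004, -0.004, 0.08, 0.145, -0.265], [-0.02, -0.007, -0.006, 0.12, 0.215, -0.4], [-0.027, -0.009, -0.007, 0.157, 0.288, -0.529], [-0.027, -0.009, -0.007, 0.157, 0.288, -0.529]]}}

```text
time_s: 36.83
tool_pos: [0.5364, -0.2174, 0.2205]
orientation: [0.033, 0.965, -0.154, 0.212]
wrist_force: [-0.1, 0.0, -2.5]
gripper_width: 0.0463
gripper_force: 50.0
```

Call:
{"name": "carry_out", "arguments": {"rows": [[0, 0, -0.002, -0.004, 0.1, 0.004], [0, 0, -0.003, -0.007, 0.2, 0.007], [0, 0, -0.005, -0.01, 0.3, 0.01], [-0.001, 0, -0.006, -0.014, 0.39, 0.014], [-0.001, 0, -0.008, -0.017, 0.47, 0.017], [-0.002, 0, -0.009, -0.02, 0.55, 0.02], [-0.002, 0, -0.011, -0.023, 0.63, 0.023], [-0.002, 0, -0.011, -0.025, 0.698, 0.025], [-0.002, 0, -0.011, -0.025, 0.698, 0.025], [-0.002, 0, -0.011, -0.025, 0.698, 0.025]]}}

```text
time_s: 38.08
tool_pos: [0.532, -0.2156, 0.2303]
orientation: [0.092, 0.831, -0.147, 0.528]
wrist_force: [0.6, 0.5, -2.5]
gripper_width: 0.0465
gripper_force: 50.0
```

Run:
```python
from h import *
st()
b=BAY[2]
row([*b,.18],-41,65)
```

```text
t 38.08 q [-0.793  0.039  2.24   2.058  0.457 -0.731] grasp [ 0.5158 -0.2098  0.2383] th 64.8 az(z) -19.9 az(x) -20.4 F [ 0.6  0.5 -2.5] w 0.0465
row [-0.04, 0.021, 0.051, -0.334, 0.004, 0.152] alt [5.381, -0.068, -2.459]
```

Call:
{"name": "carry_out", "arguments": {"rows": [[-0.008, 0.004, 0.01, -0.07, 0, 0.03], [-0.016, 0.008, 0.02, -0.14, 0, 0.065], [-0.024, 0.012, 0.03, -0.21, 0, 0.1], [-0.032, 0.017, 0.04, -0.28, 0, 0.13], [-0.04, 0.021, 0.051, -0.334, 0.004, 0.152], [-0.04, 0.021, 0.051, -0.334, 0.004, 0.152], [-0.04, 0.021, 0.051, -0.334, 0.004, 0.152]]}}

```text
time_s: 38.95
tool_pos: [0.5535, -0.2449, 0.1735]
orientation: [0.188, 0.789, -0.294, 0.505]
wrist_force: [1.0, 0.1, -2.7]
gripper_width: 0.0467
gripper_force: 50.0
```

Run:
```python
from h import *
st()
z=lambda im,x0,y0,x1,y1,k:cv2.resize(im[y0:y1,x0:x1,::-1],None,fx=k,fy=k,interpolation=cv2.INTER_CUBIC)
a=z(r.grab_frame('top'),360,140,440,220,5);b=z(r.grab_frame('side'),345,195,425,275,5)
cv2.imwrite('pics/c9.png',np.hstack([a,b]))
```

```text
t 38.95 q [-0.531  0.28   2.165  3.518  0.464 -1.834] grasp [ 0.5404 -0.2336  0.1815] th 65.2 az(z) -40.9 az(x) -40.8 F [ 1.   0.1 -2.7] w 0.0467
```

View pics/c9.png

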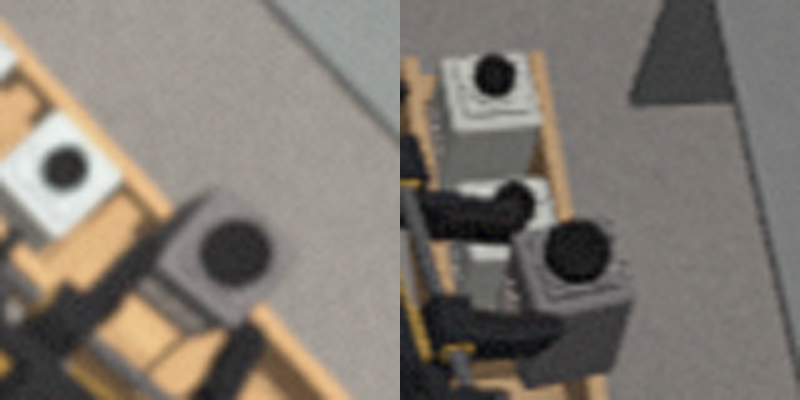

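The bottle is upright in the hand again, with its cap at top (407.4,190.6) / side (380.4,245). I'll check its tilt from a vertical edge.

Run:
```python
from h import *
f=lambda p:np.r_[(p[:2]-BAY[2])@UX,(p[:2]-BAY[2])@np.array([-UX[1],UX[0]]),p[2]].round(4)
for n,a,b in [('cap',(407.4,190.6),(380.4,245)),('top',(407.6,205),(371,256)),('bot',(399,206.4),(370.4,272))]:
    p,e=two(a,b); print(n,f(p),round(e,4))
row([*(BAY[2]),.12],-47,65)
```

```text
cap [ 0.0021 -0.0003  0.2125] 0.0009
top [-0.0202 -0.0248  0.2074] 0.004
bot [-0.0087 -0.024   0.1195] 0.0006
row [-0.057, 0.002, 0.025, -0.096, -0.005, 0.046] alt [5.569, 0.278, -2.658]
```

Run:
```python
from h import *
b=BAY[2]-.006*UX
print(ik([*b,.16],-43,59),ik([*b,.074],-47,59))
row([*b,.16],-44,59)
row([*b,.09],-47,59,([*b,.16],-44,59))
row([*b,.076],-47,59,([*b,.16],-44,59))
```

```text
(array([-0.51,  0.29,  2.13,  3.76,  0.36, -2.03]), True) (array([-0.47,  0.52,  2.14,  3.7 ,  0.59, -1.86]), True)
row [-0.025, 0.0, 0.003, -0.047, -0.109, 0.026] alt [2.375, 5.529, -1.324]
row [-0.06, 0.001, 0.036, -0.045, 0.0, 0.027] alt [5.341, -0.0, -3.209]
row [-0.072, 0.001, 0.043, -0.045, 0.0, 0.027] alt [5.341, -0.0, -3.209]
```

Call:
{"name": "carry_out", "arguments": {"rows": [[-0.012, 0, 0.001, -0.024, -0.055, 0.013], [-0.025, 0, 0.003, -0.047, -0.109, 0.026], [-0.025, 0, 0.003, -0.047, -0.109, 0.026], [-0.025, 0, 0.003, -0.047, -0.109, 0.026]]}}

```text
time_s: 39.55
tool_pos: [0.5463, -0.2408, 0.1504]
orientation: [0.186, 0.807, -0.326, 0.457]
wrist_force: [-0.7, -0.1, -2.9]
gripper_width: 0.0464
gripper_force: 50.0
```

Call:
{"name": "carry_out", "arguments": {"rows": [[-0.015, 0, 0.009, -0.01, 0, 0.007], [-0.03, 0, 0.018, -0.02, 0, 0.014], [-0.045, 0, 0.027, -0.035, 0, 0.02], [-0.06, 0.001, 0.036, -0.045, 0, 0.027], [-0.066, 0.001, 0.039, -0.045, 0, 0.027], [-0.07, 0.001, 0.042, -0.045, 0, 0.027], [-0.07, 0.001, 0.042, -0.045, 0, 0.027]]}}

```text
time_s: 40.42
tool_pos: [0.5472, -0.2435, 0.0729]
orientation: [0.199, 0.795, -0.347, 0.456]
wrist_force: [-5.7, 1.1, 16.9]
gripper_width: 0.0003
gripper_force: 8.1
```

Run:
```python
from h import *
st()
print(capat([*BAY[2],.114]),BAY[2])
```

```text
t 40.42 q [-0.471  0.505  2.142  3.703  0.594 -1.868] grasp [ 0.536  -0.2314  0.0824] th 59.7 az(z) -47.2 az(x) -47.1 F [-5.7  1.1 16.9] w 0.0003Traceback (most recent call last):
  File "<stdin>", line 3, in <module>
  File "h.py", line 67, in capat
    i=1+np.argmax(s[1:,4]); return c[i],s[i,4],onz(name,c[i],guess[2]).round(4)
        ~~~~~~~~~^^^^^^^^^
    return _wrapfunc(a, 'argmax', axis=axis, out=out, **kwds)
    return bound(*args, **kwds)
ValueError: attempt to get argmax of an empty sequence
```

Call:
{"name": "carry_out", "arguments": {"rows": [[0, 0, -0.015, 0, 0, 0], [0, 0, -0.03, 0, 0, 0], [0, 0, -0.06, 0, 0, 0], [0, 0, -0.1, 0, 0, 0], [0, 0, -0.14, 0, 0, 0], [0, 0, -0.14, 0, 0, 0], [0, 0, -0.14, 0, 0, 0]]}}

```text
time_s: 41.35
tool_pos: [0.464, -0.1534, 0.1404]
orientation: [0.197, 0.798, -0.347, 0.451]
wrist_force: [-0.5, 0.3, 0.2]
gripper_width: 0.0006
gripper_force: 0.0
```

Run:
```python
from h import *
st()
z=lambda im,x0,y0,x1,y1,k:cv2.resize(im[y0:y1,x0:x1,::-1],None,fx=k,fy=k,interpolation=cv2.INTER_CUBIC)
t=r.grab_frame('top');s=r.grab_frame('side')
cv2.imwrite('pics/t10.png',t[:,:,::-1]);cv2.imwrite('pics/s10.png',s[:,:,::-1])
a=z(t,340,130,440,230,4);b=z(s,335,205,435,305,4)
w=cv2.resize(r.grab_frame('wrist')[:,:,::-1],(266,200)); c=cv2.resize(t[130:310,130:310,::-1],(200,200)); 
bot=np.zeros((200,800,3),np.uint8); bot[:,:266]=w; bot[:,266:466]=c
cv2.imwrite('pics/c10.png',np.vstack([np.hstack([a,b]),bot]))
```

```text
t 41.35 q [-0.313  0.174  2.348  4.074  0.548 -2.148] grasp [ 0.4529 -0.1415  0.1502] th 59.0 az(z) -47.1 az(x) -46.9 F [-0.5  0.3  0.2] w 0.0006
```

View pics/c10.png

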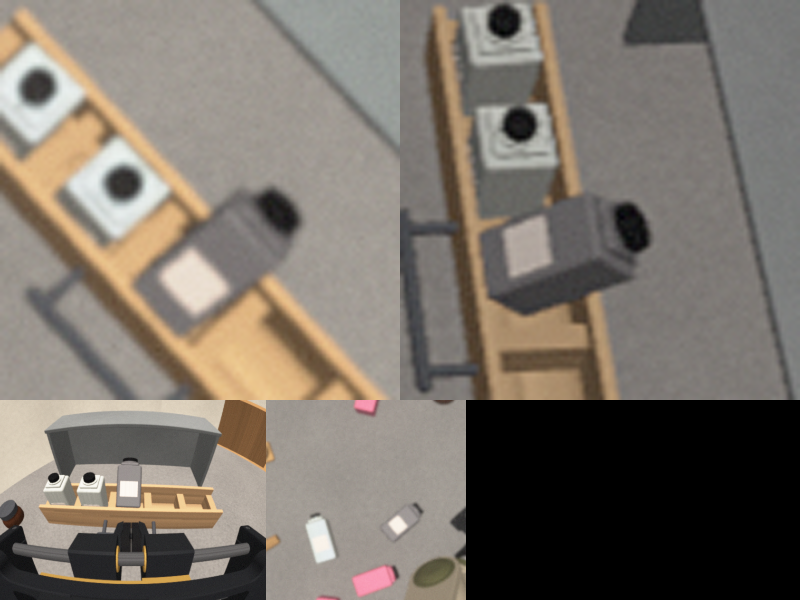

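C has tipped over the back wall of bay 2 again, with its cap at top (409.5,182.5) / side (392.3,261) and base edge corners at top (373.8,202), (385.8,213.2). The other bottles are unmoved. I'm measuring again for a deeper regrasp.

Run:
```python
from h import *
f=lambda p:np.r_[(p[:2]-BAY[2])@UX,(p[:2]-BAY[2])@np.array([-UX[1],UX[0]]),p[2]].round(4)
T=lambda x,y:(340+x/4,130+y/4); S=lambda x,y:(335+(x-400)/4,205+y/4)
pts={'cap':(T(278,210),S(631,226)),'a':(T(135,288),S(482,232)),'b':(T(183,333),S(490,293)),
 'ends+y':(T(240,190),S(588,195)),'label':(T(194,282),S(526,246)),'Acap':(T(123,183),S(520,124)),'Scap':(T(38,88),S(504,21))}
for k,(a,b) in pts.items():
    p,e=two(a,b); print(k,f(p),round(e,4))
for n in ('top','side'): # rims of bay2: inner back/front wall top midpoints predicted
    print(n,[proj(n,[*(BAY[2]+x*UX),.067]).round(1).tolist() for x in (-.039,-.031,.031,.039)])
```

```text
cap [0.0504 0.0021 0.1195] 0.0004
a [-0.0355  0.0213  0.0801] 0.0024
b [-0.0333 -0.0196  0.077 ] 0.0016
ends+y [0.0335 0.0256 0.1219] 0.0132
label [-0.0117  0.0014  0.0988] 0.0
Acap [-0.0093  0.0759  0.1222] 0.0012
Scap [-0.0091  0.1531  0.1235] 0.001
top [[377.6, 209.5], [379.9, 207.4], [398.0, 191.5], [400.3, 189.4]]
side [[354.0, 273.0], [357.1, 272.8], [381.2, 271.9], [384.3, 271.8]]
```

Run:
```python
from h import *
for n,fn in (('top','pics/t10.png'),('side','pics/s10.png')):
    im=cv2.imread(fn)
    for k in (0,1):
        xs=np.arange(-.06,.0601,.002); 
        uv=np.array([proj(n,[*(BAY[k]+x*UX),.067]) for x in xs]).astype(np.float32)
        px=cv2.remap(im,uv[None,:,0],uv[None,:,1],cv2.INTER_LINEAR)[0].astype(int)
        print(n,k,' '.join(f'{int(round(x*1000))}:{p[2]-p[0]}/{p[2]}' for x,p in zip(xs,px)))
```

```text
top 0 -60:14/158 -58:16/152 -56:20/140 -54:28/121 -52:37/109 -50:41/105 -48:44/103 -46:46/106 -44:53/122 -42:64/149 -40:82/189 -38:95/219 -36:95/228 -34:93/231 -32:94/230 -30:94/227 -28:94/226 -26:93/223 -24:94/222 -22:94/228 -20:94/232 -18:95/236 -16:94/236 -14:93/235 -12:92/234 -10:91/231 -8:93/229 -6:93/227 -4:94/226 -2:94/227 0:93/227 2:93/223 4:92/218 6:90/211 8:86/206 10:82/195 12:73/173 14:63/148 16:53/123 18:48/110 20:45/104 22:45/104 24:47/107 26:50/119 28:64/150 30:83/189 32:91/215 34:90/224 36:73/213 38:48/193 40:27/172 42:15/160 44:11/158 46:12/159 48:12/161 50:13/162 52:12/160 54:11/159 56:13/161 58:13/162 60:13/161
top 1 -60:15/154 -58:17/146 -56:23/133 -54:32/119 -52:40/109 -50:44/106 -48:42/104 -46:48/112 -44:57/131 -42:72/166 -40:88/205 -38:93/224 -36:93/230 -34:91/229 -32:91/228 -30:92/223 -28:92/219 -26:93/221 -24:93/225 -22:93/231 -20:94/236 -18:94/235 -16:92/234 -14:94/234 -12:94/231 -10:96/228 -8:94/227 -6:93/225 -4:93/225 -2:92/225 0:92/225 2:93/223 4:92/220 6:90/213 8:85/203 10:78/186 12:67/159 14:55/130 16:48/115 18:44/108 20:44/105 22:45/104 24:46/110 26:57/
[... 706 characters left out ...]
8 44:7/127 46:6/128 48:7/130 50:8/131 52:10/133 54:8/132 56:8/129 58:6/125 60:7/125
side 1 -60:7/128 -58:7/127 -56:9/123 -54:13/113 -52:22/97 -50:31/87 -48:35/81 -46:36/80 -44:37/85 -42:49/123 -40:60/156 -38:63/173 -36:64/178 -34:64/175 -32:64/177 -30:64/173 -28:62/167 -26:60/162 -24:59/160 -22:60/163 -20:63/172 -18:64/179 -16:65/182 -14:66/181 -12:65/178 -10:64/176 -8:63/174 -6:62/172 -4:61/170 -2:62/170 0:64/171 2:63/171 4:62/169 6:61/166 8:61/164 10:59/160 12:58/154 14:54/140 16:46/117 18:34/88 20:34/84 22:34/83 24:34/83 26:37/88 28:50/127 30:59/159 32:65/175 34:63/175 36:51/164 38:26/142 40:12/129 42:8/125 44:10/127 46:10/126 48:7/124 50:8/124 52:9/125 54:9/125 56:8/124 58:8/124 60:7/123
```

Run:
```python
from h import *
t=BAY[2]+.030*UX; print(t)
row((.455,-.125,.24),-15,50)
row((.50,-.18,.25),-20,12,((.455,-.125,.24),-15,50))
row((*t,.185),TA,15,((.50,-.18,.25),-20,12))
print(ik((*t,.094),TA,15))
```

```text
[ 0.55848344 -0.25631218]
row [0.068, -0.021, -0.058, 0.458, -0.151, -0.324] alt [-4.495, 1.484, 3.179]
row [0.033, 0.042, 0.034, -0.046, -0.663, 0.076] alt [0.384, 5.565, -0.64]
row [0.066, 0.054, 0.08, -0.12, 0.051, 0.501] alt [1.339, -0.57, -5.579]
(array([-0.59,  0.51,  1.58, -0.1 ,  0.8 ,  1.9 ]), True)
```

Call:
{"name": "carry_out", "arguments": {"rows": [[0.01, -0.003, -0.008, 0.065, -0.02, -0.045], [0.02, -0.006, -0.016, 0.13, -0.04, -0.09], [0.03, -0.009, -0.025, 0.2, -0.065, -0.14], [0.04, -0.012, -0.034, 0.265, -0.09, -0.19], [0.05, -0.015, -0.042, 0.33, -0.11, -0.235], [0.06, -0.018, -0.05, 0.395, -0.13, -0.28], [0.068, -0.021, -0.058, 0.458, -0.151, -0.324], [0.068, -0.021, -0.058, 0.458, -0.151, -0.324], [0.068, -0.021, -0.058, 0.458, -0.151, -0.324], [0.068, -0.021, -0.058, 0.458, -0.151, -0.324]], "fingers": 0.27}}

```text
time_s: 42.75
tool_pos: [0.496, -0.1283, 0.2452]
orientation: [0.078, 0.85, -0.146, 0.5]
wrist_force: [-0.7, 0.5, 0.2]
gripper_width: 0.0642
gripper_force: 0.0
```

Call:
{"name": "carry_out", "arguments": {"rows": [[0.005, 0.007, 0.006, -0.008, -0.11, 0.012], [0.01, 0.014, 0.012, -0.016, -0.22, 0.025], [0.015, 0.02, 0.02, -0.024, -0.33, 0.038], [0.02, 0.03, 0.025, -0.032, -0.44, 0.05], [0.027, 0.036, 0.03, -0.04, -0.55, 0.063], [0.033, 0.042, 0.034, -0.046, -0.663, 0.076], [0.033, 0.042, 0.034, -0.046, -0.663, 0.076]]}}

```text
time_s: 43.62
tool_pos: [0.526, -0.185, 0.2578]
orientation: [0.028, 0.958, -0.209, 0.195]
wrist_force: [-0.5, 1.0, 0.2]
gripper_width: 0.0644
gripper_force: 0.0
```

Call:
{"name": "carry_out", "arguments": {"rows": [[0.016, 0.013, 0.02, -0.03, 0.013, 0.125], [0.033, 0.027, 0.04, -0.06, 0.025, 0.25], [0.05, 0.04, 0.06, -0.09, 0.038, 0.375], [0.066, 0.054, 0.08, -0.12, 0.051, 0.501], [0.066, 0.054, 0.08, -0.12, 0.051, 0.501]]}}

```text
time_s: 44.25
tool_pos: [0.5877, -0.269, 0.2054]
orientation: [0.039, 0.869, -0.449, 0.207]
wrist_force: [-0.8, 1.2, -0.2]
gripper_width: 0.0642
gripper_force: 0.0
```

Run:
```python
from h import *
st()
row((.5585,-.2563,.13),TA,15)
row((.5585,-.2563,.094),TA,15)
```

```text
t 44.25 q [-0.598  0.347  1.507 -0.036  0.865  1.944] grasp [ 0.5816 -0.2642  0.2228] th 24.3 az(z) -38.1 az(x) -56.2 F [-0.8  1.2 -0.2] w 0.0642
row [-0.057, 0.026, 0.075, -0.09, -0.15, -0.1] alt [2.699, 4.532, 3.027]
row [-0.071, 0.031, 0.108, -0.09, -0.15, -0.1] alt [2.699, 4.532, 3.027]
```

Call:
{"name": "carry_out", "arguments": {"rows": [[-0.02, 0.01, 0.01, -0.045, -0.075, -0.05], [-0.043, 0.021, 0.03, -0.09, -0.15, -0.1], [-0.046, 0.022, 0.045, -0.09, -0.15, -0.1], [-0.057, 0.026, 0.075, -0.09, -0.15, -0.1], [-0.057, 0.026, 0.075, -0.09, -0.15, -0.1], [-0.057, 0.026, 0.075, -0.09, -0.15, -0.1]]}}

```text
time_s: 45.0
tool_pos: [0.5634, -0.2598, 0.1155]
orientation: [0.055, 0.9, -0.415, 0.122]
wrist_force: [0.3, -0.5, 1.6]
gripper_width: 0.0642
gripper_force: 0.0
```

Run:
```python
from h import *
st()
row((.5585,-.2563,.094),TA,15)
```

```text
t 45.0 q [-0.588  0.463  1.544 -0.091  0.878  1.896] grasp [ 0.5601 -0.256   0.1338] th 15.4 az(z) -49.0 az(x) -49.5 F [ 0.3 -0.5  1.6] w 0.0642
row [-0.011, 0.002, 0.038, -0.002, -0.007, -0.0] alt [2.013, 5.934, 0.36]
```

Call:
{"name": "carry_out", "arguments": {"rows": [[-0.004, 0.001, 0.015, 0, -0.004, 0], [-0.008, 0.002, 0.028, 0, -0.007, 0], [-0.011, 0.002, 0.038, 0, -0.007, 0], [-0.011, 0.002, 0.038, 0, -0.007, 0]]}}

```text
time_s: 45.5
tool_pos: [0.5605, -0.2599, 0.0733]
orientation: [0.053, 0.901, -0.415, 0.117]
wrist_force: [1.6, 0.6, 0.3]
gripper_width: 0.0647
gripper_force: 0.0
```

Call:
{"name": "carry_out", "arguments": {"rows": [[0, 0, 0, 0, 0, 0], [0, 0, 0, 0, 0, 0], [0, 0, 0, 0, 0, 0], [0, 0, 0, 0, 0, 0], [0, 0, 0, 0, 0, 0], [0, 0, 0, 0, 0, 0]], "fingers": 1, "grip_force": 58}}

```text
time_s: 46.25
tool_pos: [0.5614, -0.2606, 0.0751]
orientation: [0.054, 0.9, -0.415, 0.118]
wrist_force: [2.4, -0.3, 6.3]
gripper_width: 0.0471
gripper_force: 57.9
```

Call:
{"name": "carry_out", "arguments": {"rows": [[0, 0, -0.02, 0, 0, 0], [0, 0, -0.04, 0, 0, 0], [0, 0, -0.06, 0, 0, 0], [0, 0, -0.09, 0, 0, 0], [0, 0, -0.12, 0, 0, 0], [0, 0, -0.145, 0, 0, 0], [0, 0, -0.145, 0, 0, 0]]}}

```text
time_s: 47.12
tool_pos: [0.5365, -0.2317, 0.2162]
orientation: [0.054, 0.9, -0.415, 0.118]
wrist_force: [0.3, -0.1, -3.1]
gripper_width: 0.0473
gripper_force: 57.8
```

Run:
```python
from h import *
st()
row((.525,-.21,.24),-18,25)
row([.51,-.205,.24],-20,65,((.525,-.21,.24),-18,25))
```

```text
t 47.12 q [-0.572  0.296  1.506 -0.082  1.09   1.891] grasp [ 0.5333 -0.228   0.2345] th 14.9 az(z) -49.1 az(x) -49.5 F [ 0.3 -0.1 -3.1] w 0.0473
row [-0.015, -0.01, -0.011, 0.186, 0.171, -0.518] alt [-1.844, -1.691, 5.13]
row [-0.002, 0.0, -0.011, -0.025, 0.698, 0.025] alt [0.201, -5.577, -0.201]
```

Width is 47.3 mm now, as with A: a full-face grip.

Call:
{"name": "carry_out", "arguments": {"rows": [[-0.004, -0.002, -0.003, 0.046, 0.043, -0.13], [-0.008, -0.005, -0.006, 0.093, 0.085, -0.26], [-0.012, -0.008, -0.009, 0.14, 0.13, -0.39], [-0.015, -0.01, -0.011, 0.186, 0.171, -0.518], [-0.015, -0.01, -0.011, 0.186, 0.171, -0.518]]}}

```text
time_s: 47.75
tool_pos: [0.5318, -0.2123, 0.2199]
orientation: [0.033, 0.965, -0.154, 0.212]
wrist_force: [-1.1, 0.1, -2.1]
gripper_width: 0.0473
gripper_force: 57.8
```

Call:
{"name": "carry_out", "arguments": {"rows": [[0, 0, -0.002, -0.004, 0.1, 0.004], [0, 0, -0.003, -0.007, 0.2, 0.007], [0, 0, -0.005, -0.01, 0.3, 0.01], [-0.001, 0, -0.006, -0.014, 0.39, 0.014], [-0.001, 0, -0.008, -0.017, 0.47, 0.017], [-0.002, 0, -0.009, -0.02, 0.55, 0.02], [-0.002, 0, -0.011, -0.023, 0.63, 0.023], [-0.002, 0, -0.011, -0.025, 0.698, 0.025], [-0.002, 0, -0.011, -0.025, 0.698, 0.025], [-0.002, 0, -0.011, -0.025, 0.698, 0.025]]}}

```text
time_s: 49.0
tool_pos: [0.5267, -0.2099, 0.2291]
orientation: [0.091, 0.832, -0.148, 0.527]
wrist_force: [-0.4, 0.8, -2.1]
gripper_width: 0.0476
gripper_force: 57.8
```

Run:
```python
from h import *
st()
row([*(BAY[2]-.006*UX),.17],-43,65)
```

```text
t 49.0 q [-0.792  0.024  2.258  2.065  0.457 -0.737] grasp [ 0.5106 -0.204   0.2372] th 64.7 az(z) -19.9 az(x) -20.5 F [-0.4  0.8 -2.1] w 0.0476
row [-0.048, 0.022, 0.056, -0.365, 0.006, 0.167] alt [5.347, -0.082, -2.449]
```

Call:
{"name": "carry_out", "arguments": {"rows": [[-0.009, 0.004, 0.011, -0.07, 0, 0.033], [-0.018, 0.008, 0.022, -0.14, 0, 0.067], [-0.027, 0.012, 0.033, -0.21, 0, 0.1], [-0.036, 0.017, 0.044, -0.28, 0, 0.13], [-0.048, 0.022, 0.056, -0.365, 0, 0.167], [-0.048, 0.022, 0.056, -0.365, 0, 0.167], [-0.048, 0.022, 0.056, -0.365, 0, 0.167]]}}

```text
time_s: 49.88
tool_pos: [0.5494, -0.2402, 0.1628]
orientation: [0.196, 0.786, -0.308, 0.5]
wrist_force: [0.8, -0.3, -2.1]
gripper_width: 0.0471
gripper_force: 57.8
```

```bash
cat >> h.py <<'E'
def tf(p,k=2): return np.r_[(p[:2]-BAY[k])@UX,(p[:2]-BAY[k])@np.array([-UX[1],UX[0]]),p[2]].round(4)
def cap2(guess,rad=9,k=2):
    t=capat(guess,'top',rad);s=capat(guess,'side',rad); p,e=two(t[0],s[0]); print('cap tray',tf(p,k),'err',round(e,4),'areas',t[1],s[1],t[0].round(1),s[0].round(1)); return p
E
python3 - <<'E'
from h import *
st(); c,C,s=cur(); g=c-.019*C[:,2]
print('grasp tray',tf(g))
cap2([g[0],g[1],g[2]+.04])
cap2([*BAY[3],.126]); cap2([*BAY[4],.126])
# edges of the dark body: profile of the side picture down the -y face at several heights, along tray x
im=r.grab_frame('side'); n='side'
yv=np.array([-UX[1],UX[0]])
for dz in (.015,0,-.02,-.035,-.05):
    xs=np.arange(-.05,.051,.004); uv=np.array([proj(n,[*(BAY[2]+x*UX-.024*yv),g[2]+dz]) for x in xs]).astype(np.float32)
    px=cv2.remap(im,uv[None,:,0],uv[None,:,1],cv2.INTER_LINEAR)[0].astype(int)
    print(round(g[2]+dz,3),' '.join(f'{int(round(x*1000))}:{p[0]}' for x,p in zip(xs,px)))
E
```

```text
t 49.88 q [-0.502  0.303  2.171  3.617  0.501 -1.889] grasp [ 0.5367 -0.2286  0.1708] th 64.9 az(z) -42.8 az(x) -42.7 F [ 0.8 -0.3 -2.1] w 0.0471
grasp tray [-0.0052  0.0015  0.1708]
cap tray [-1.000e-02  1.000e-04  2.027e-01] err 0.0009 areas 109 120 [401.9 194.7] [374.5 247.1]
cap tray [-0.0091  0.0766  0.1182] err 0.0018 areas 26 66 [370.7 175.3] [364.2 236.7]
cap tray [-0.0084  0.1555  0.1225] err 0.0021 areas 12 46 [349.4 150.7] [360.5 209.8]
0.186 -50:29 -46:38 -42:47 -38:42 -34:33 -30:44 -26:56 -22:62 -18:62 -14:78 -10:79 -6:75 -2:69 2:64 6:63 10:64 14:106 18:126 22:128 26:126 30:125 34:122 38:124 42:127 46:125 50:126
0.171 -50:37 -46:41 -42:41 -38:41 -34:38 -30:40 -26:38 -22:41 -18:38 -14:37 -10:48 -6:62 -2:64 2:63 6:61 10:60 14:105 18:125 22:123 26:127 30:124 34:122 38:122 42:123 46:123 50:126
0.151 -50:28 -46:18 -42:16 -38:17 -34:20 -30:18 -26:20 -22:15 -18:24 -14:47 -10:63 -6:64 -2:62 2:60 6:60 10:85 14:141 18:126 22:124 26:124 30:122 34:124 38:122 42:126 46:125 50:123
0.136 -50:129 -46:115 -42:102 -38:84 -34:53 -30:61 -26:60 -22:63 -18:64 -14:59 -10:61 -6:59 -2:61 2:61 6:58 10:88 14:176 18:160 22:125 26:126 30:123 34:124 38:127 42:125 46:126 50:123
0.121 -50:101 -46:166 -42:175 -38:171 -34:136 -30:60 -26:53 -22:51 -18:57 -14:59 -10:62 -6:73 -2:90 2:84 6:68 10:71 14:134 18:181 22:157 26:123 30:124 34:122 38:124 42:124 46:127 50:125
```

Run:
```python
from h import *
b=BAY[2]+.003*UX; print(b)
print(ik([*b,.08],-48,67))
row([*b,.17],-45,67)
row([*b,.1],-48,67,([*b,.17],-45,67))
row([*b,.076],-48,67,([*b,.1],-48,67))
```

```text
[ 0.54094834 -0.23578122]
(array([-0.45,  0.59,  2.15,  3.64,  0.81, -1.78]), True)
row [0.002, 0.001, 0.008, -0.031, 0.035, 0.017] alt [3.913, -4.372, -2.105]
row [-0.064, 0.001, 0.027, -0.048, -0.0, 0.02] alt [5.736, 0.0, -2.435]
row [-0.022, 0.0, 0.009, 0.0, 0.0, 0.0] alt [-0.0, -0.0, -0.0]
```

Call:
{"name": "carry_out", "arguments": {"rows": [[0.001, 0, 0.004, -0.015, 0.017, 0.008], [0.002, 0.001, 0.008, -0.031, 0.035, 0.017], [0.002, 0.001, 0.008, -0.031, 0.035, 0.017], [0.002, 0.001, 0.008, -0.031, 0.035, 0.017]]}}

```text
time_s: 50.72
tool_pos: [0.5532, -0.2476, 0.1616]
orientation: [0.211, 0.771, -0.319, 0.509]
wrist_force: [-0.8, -0.1, -2.6]
gripper_width: 0.0473
gripper_force: 57.8
```

Call:
{"name": "carry_out", "arguments": {"rows": [[-0.013, 0, 0.006, -0.01, 0, 0.004], [-0.026, 0, 0.011, -0.02, 0, 0.008], [-0.039, 0, 0.016, -0.03, 0, 0.012], [-0.052, 0, 0.022, -0.04, 0, 0.016], [-0.064, 0.001, 0.027, -0.048, 0, 0.02], [-0.064, 0.001, 0.027, -0.048, 0, 0.02]]}}

```text
time_s: 51.48
tool_pos: [0.5521, -0.2482, 0.0913]
orientation: [0.225, 0.763, -0.339, 0.503]
wrist_force: [0.6, 0.1, -3.4]
gripper_width: 0.0477
gripper_force: 57.8
```

Run:
```python
from h import *
st(); c,C,s=cur(); g=c-.019*C[:,2]
print('grasp tray',tf(g))
cap2([g[0],g[1],g[2]+.037])
```

```text
t 51.48 q [-0.451  0.537  2.156  3.669  0.762 -1.812] grasp [ 0.5404 -0.2352  0.0988] th 66.9 az(z) -48.0 az(x) -47.8 F [ 0.6  0.1 -3.4] w 0.0477
grasp tray [ 0.0022 -0.0001  0.0988]
cap tray [-0.0042 -0.0008  0.1309] err 0.0006 areas 93 118 [395.  197.5] [371.8 261.3]
```

Call:
{"name": "carry_out", "arguments": {"rows": [[-0.006, 0, 0.0025, 0, 0, 0], [-0.012, 0, 0.005, 0, 0, 0], [-0.016, 0, 0.007, 0, 0, 0], [-0.019, 0, 0.008, 0, 0, 0], [-0.019, 0, 0.008, 0, 0, 0]]}}

```text
time_s: 52.2
tool_pos: [0.5524, -0.2485, 0.0721]
orientation: [0.225, 0.762, -0.339, 0.504]
wrist_force: [0.0, 0.6, 1.7]
gripper_width: 0.0474
gripper_force: 57.8
```

Run:
```python
from h import *
st()
```

```text
t 52.2 q [-0.451  0.592  2.154  3.641  0.812 -1.773] grasp [ 0.5407 -0.2355  0.0795] th 67.0 az(z) -48.0 az(x) -47.9 F [0.  0.6 1.7] w 0.0474
```

Call:
{"name": "carry_out", "arguments": {"rows": [[-0.001, 0, 0, 0, 0, 0], [-0.001, 0, 0, 0, 0, 0], [0, 0, 0, 0, 0, 0], [0, 0, 0, 0, 0, 0]], "fingers": 0.34}}

```text
time_s: 52.7
tool_pos: [0.5523, -0.2483, 0.0718]
orientation: [0.225, 0.762, -0.339, 0.504]
wrist_force: [0.7, 0.3, -0.3]
gripper_width: 0.0583
gripper_force: 0.0
```

Call:
{"name": "carry_out", "arguments": {"rows": [[0, 0, -0.02, 0, 0, 0], [0, 0, -0.04, 0, 0, 0], [0, 0, -0.065, 0, 0, 0], [0, 0, -0.09, 0, 0, 0], [0, 0, -0.12, 0, 0, 0], [0, 0, -0.14, 0, 0, 0], [0, 0, -0.14, 0, 0, 0]]}}

```text
time_s: 53.58
tool_pos: [0.466, -0.1519, 0.127]
orientation: [0.224, 0.762, -0.338, 0.504]
wrist_force: [0.6, -0.4, 0.0]
gripper_width: 0.0583
gripper_force: 0.0
```

Run:
```python
from h import *
st()
for k,z in ((2,.114),(3,.126),(4,.126)): cap2([*(BAY[k]-.006*UX),z],k=k)
im=r.grab_frame('top'); cv2.imwrite('pics/t11.png',im[:,:,::-1])
hsv=cv2.cvtColor(im,cv2.COLOR_RGB2HSV); m=(hsv[...,2]>205).astype(np.uint8)
N,l,s,c=cv2.connectedComponentsWithStats(m)
for i in range(1,N):
    if s[i,4]>80 and 130<c[i][0]<300 and 140<c[i][1]<310: print(c[i].round(1),s[i,4])
g=(.446,.107,.026,-52.2,-25); # D planned
p=pre(g[:3],*g[3:]); print(p)
```

```text
t 53.58 q [-0.26   0.327  2.391  3.887  0.832 -1.879] grasp [ 0.4543 -0.1389  0.1344] th 67.0 az(z) -47.9 az(x) -47.9 F [ 0.6 -0.4  0. ] w 0.0583
cap tray [-0.0012  0.0026  0.1096] err 0.0001 areas 85 112 [392.6 196.7] [371.3 264. ]
cap tray [-0.0097 -0.0005  0.122 ] err 0.0006 areas 26 50 [370.4 175.1] [364.4 235.6]
cap tray [-0.0073  0.0021  0.1185] err 0.0023 areas 8 46 [348.8 150. ] [360.5 209.8]
[248.3 242. ] 170
[178.2 255.6] 668
[226.2 292.2] 666
[0.46542693 0.08195495 0.09397308]
```

Run:
```python
from h import *
w1=(.455,-.12,.24),-15,50; w2=(.46,-.03,.24),-25,8; w3=(.474,.074,.12),-52.2,-25
row(*w1); row(*w2,w1); row(*w3,w2)
for a in (w1,w2,w3): print(ik(*a))
path((*w2[0],*w2[1:]),(*w3[0],*w3[1:]),4)
```

```text
row [0.086, -0.022, -0.058, 0.493, -0.287, -0.302] alt [-4.308, 2.508, 2.633]
row [-0.025, -0.088, -0.019, -0.087, -0.731, 0.156] alt [0.636, 5.373, -1.147]
row [-0.057, -0.104, 0.112, 0.071, -0.565, 0.476] alt [-0.531, 4.218, -3.554]
(array([-0.7 , -0.21,  2.26,  0.92,  0.42,  0.4 ]), True)
(array([-0.31,  0.08,  1.73, -0.02,  1.19,  1.7 ]), True)
(array([-0.24,  0.48,  1.6 ,  0.27,  1.42,  2.15]), True)
[  0.46  -0.03   0.24 -25.     8.  ] (array([-0.31,  0.08,  1.73, -0.02,  1.19,  1.7 ]), True)
[ 4.6500e-01  5.0000e-03  2.0000e-01 -3.4067e+01 -3.0000e+00] (array([-0.25,  0.23,  1.67,  0.02,  1.3 ,  1.91]), True)
[ 4.6900e-01  3.9000e-02  1.6000e-01 -4.3133e+01 -1.4000e+01] (array([-0.24,  0.36,  1.62,  0.12,  1.38,  2.05]), True)
[  0.474   0.074   0.12  -52.2   -25.   ] (array([-0.24,  0.48,  1.6 ,  0.27,  1.42,  2.15]), True)
```

Call:
{"name": "carry_out", "arguments": {"rows": [[0.012, -0.003, -0.008, 0.07, -0.04, -0.043], [0.024, -0.006, -0.016, 0.14, -0.08, -0.086], [0.036, -0.009, -0.025, 0.21, -0.12, -0.13], [0.048, -0.012, -0.033, 0.28, -0.165, -0.17], [0.06, -0.015, -0.04, 0.35, -0.205, -0.215], [0.073, -0.018, -0.05, 0.42, -0.245, -0.26], [0.086, -0.022, -0.058, 0.493, -0.287, -0.302], [0.086, -0.022, -0.058, 0.493, -0.287, -0.302], [0.086, -0.022, -0.058, 0.493, -0.287, -0.302], [0.086, -0.022, -0.058, 0.493, -0.287, -0.302], [0.086, -0.022, -0.058, 0.493, -0.287, -0.302]], "fingers": 0}}

```text
time_s: 55.3
tool_pos: [0.4894, -0.1116, 0.236]
orientation: [0.047, 0.874, -0.117, 0.468]
wrist_force: [0.6, 0.5, 0.3]
gripper_width: 0.0881
gripper_force: 0.0
```

Call:
{"name": "carry_out", "arguments": {"rows": [[-0.003, -0.012, -0.003, -0.012, -0.1, 0.022], [-0.007, -0.025, -0.006, -0.025, -0.21, 0.045], [-0.01, -0.038, -0.008, -0.037, -0.31, 0.067], [-0.014, -0.05, -0.011, -0.05, -0.42, 0.09], [-0.018, -0.063, -0.014, -0.062, -0.52, 0.11], [-0.021, -0.076, -0.017, -0.075, -0.63, 0.134], [-0.025, -0.088, -0.019, -0.087, -0.731, 0.156], [-0.025, -0.088, -0.019, -0.087, -0.731, 0.156], [-0.025, -0.088, -0.019, -0.087, -0.731, 0.156]]}}

```text
time_s: 56.42
tool_pos: [0.4826, -0.0187, 0.2279]
orientation: [0.003, 0.969, -0.212, 0.124]
wrist_force: [-1.0, 0.1, 0.3]
gripper_width: 0.0881
gripper_force: 0.0
```

Call:
{"name": "carry_out", "arguments": {"rows": [[-0.01, -0.017, 0.01, 0.012, -0.094, 0.08], [-0.02, -0.035, 0.025, 0.024, -0.19, 0.16], [-0.03, -0.052, 0.045, 0.036, -0.28, 0.24], [-0.04, -0.07, 0.065, 0.048, -0.38, 0.32], [-0.05, -0.088, 0.09, 0.06, -0.47, 0.4], [-0.057, -0.104, 0.112, 0.071, -0.565, 0.476], [-0.057, -0.104, 0.112, 0.071, -0.565, 0.476]]}}

```text
time_s: 57.3
tool_pos: [0.5017, 0.0923, 0.1094]
orientation: [-0.118, 0.888, -0.421, -0.145]
wrist_force: [0.7, -1.5, 0.8]
gripper_width: 0.0881
gripper_force: 0.0
```

Run:
```python
from h import *
st()
w3=(.474,.074,.0935),-52.2,-25; g=(.4545,.099,.025),-52.2,-25
row(*w3); row(*g,w3)
# D seen from wrist: label / cap blobs as fisheye rays onto z planes
c,C,s=cur(); im=r.grab_frame('wrist'); ci=r.camera_info('wrist'); f=210/np.tan(np.radians(ci['vertical_fov'])/2); T=ci['T_tool_cam']
def wz(uv,z):
    d=np.array([uv[0]-ci['cx'],uv[1]-ci['cy']]); rr=np.linalg.norm(d); th=rr/f
    v=C@(T[:3,:3]@np.r_[d/rr*np.sin(th),np.cos(th)]); o=c+C@T[:3,3]; return o+v*(z-o[2])/v[2]
hsv=cv2.cvtColor(im,cv2.COLOR_RGB2HSV); 
m=((hsv[...,2]>190)&(hsv[...,1]<60)).astype(np.uint8); N,l,S,ce=cv2.connectedComponentsWithStats(m)
for i in range(1,N):
    if S[i,4]>300: print('light',ce[i].round(),S[i,4],wz(ce[i],.048).round(4))
print('label top cam',onz('top',(248.3,242),.048).round(4))
cv2.imwrite('pics/w12.png',im[:,:,::-1])
```

```text
t 57.3 q [-0.218  0.472  1.576  0.301  1.343  2.132] grasp [0.5047 0.0861 0.1271] th 21.5 az(z) 115.7 az(x) -49.7 F [ 0.7 -1.5  0.8] w 0.0881
row [0.001, 0.036, 0.032, -0.076, -0.069, 0.043] alt [4.189, 3.845, -2.399]
row [0.0, 0.0, 0.075, 0.0, 0.0, 0.0] alt [-0.0, -0.0, -0.0]
light [317. 253.] 924 [0.4365 0.1243 0.048 ]
label top cam [0.4352 0.1247 0.048 ]
```

Call:
{"name": "carry_out", "arguments": {"rows": [[0.0, 0.012, 0.005, -0.025, -0.023, 0.014], [0.001, 0.024, 0.015, -0.05, -0.046, 0.028], [0.001, 0.036, 0.025, -0.076, -0.069, 0.043], [0.001, 0.036, 0.032, -0.076, -0.069, 0.043], [0.001, 0.036, 0.032, -0.076, -0.069, 0.043], [0.001, 0.036, 0.032, -0.076, -0.069, 0.043]]}}

```text
time_s: 58.1
tool_pos: [0.4703, 0.0806, 0.078]
orientation: [-0.095, 0.877, -0.429, -0.193]
wrist_force: [0.2, -0.5, 0.1]
gripper_width: 0.0879
gripper_force: 0.0
```

Run:
```python
from h import *
st()
row((.4545,.099,.025),-52.2,-25)
```

```text
t 58.1 q [-0.242  0.516  1.621  0.271  1.361  2.134] grasp [0.4752 0.0743 0.0952] th 24.9 az(z) 127.6 az(x) -52.1 F [ 0.2 -0.5  0.1] w 0.0879
row [0.0, 0.001, 0.077, -0.001, -0.003, 0.002] alt [2.369, 4.657, -3.483]
```

Call:
{"name": "carry_out", "arguments": {"rows": [[0, 0.001, 0.03, 0, 0, 0], [0, 0.001, 0.055, 0, 0, 0], [0, 0.001, 0.077, 0, 0, 0], [0, 0.001, 0.077, 0, 0, 0], [0, 0.001, 0.077, 0, 0, 0]]}}

```text
time_s: 58.72
tool_pos: [0.4503, 0.1053, 0.0087]
orientation: [-0.096, 0.877, -0.429, -0.192]
wrist_force: [1.0, 0.5, 0.5]
gripper_width: 0.088
gripper_force: 0.0
```

Call:
{"name": "carry_out", "arguments": {"rows": [[0, 0, 0, 0, 0, 0], [0, 0, 0, 0, 0, 0], [0, 0, 0, 0, 0, 0], [0, 0, 0, 0, 0, 0], [0, 0, 0, 0, 0, 0], [0, 0, 0, 0, 0, 0]], "fingers": 1, "grip_force": 58}}

```text
time_s: 59.48
tool_pos: [0.4496, 0.1055, 0.008]
orientation: [-0.095, 0.877, -0.429, -0.193]
wrist_force: [1.3, -0.4, 2.1]
gripper_width: 0.0467
gripper_force: 58.0
```

Run:
```python
from h import *
st()
c,C,s=cur(); g=c-.019*C[:,2]
u=np.array([-.613,.79]); print('h along',(np.array([.414,.151])-g[:2])@u)
b=BAY[1]
w1=(.47,.06,.21),-52.2,0; w2=(b[0]-.01,b[1]+.05,.24),-22,25; w3=(b[0]-.025,b[1]+.025,.235),-20,65; w4=(*b,.17),-44,65
row(*w1);row(*w2,w1);row(*w3,w2);row(*w4,w3)
for a,q in ((w1,w2),(w2,w3),(w3,w4)): path((*a[0],*a[1:]),(*q[0],*q[1:]),4)
```

```text
t 59.48 q [-0.204  0.591  1.726  0.301  1.179  2.111] grasp [0.4545 0.0992 0.0252] th 24.9 az(z) 127.6 az(x) -52.1 F [ 1.3 -0.4  2.1] w 0.0467
h along 0.06577980939250233
row [-0.033, 0.012, -0.186, -0.002, 0.434, 0.001] alt [0.02, -5.849, -0.015]
row [0.239, 0.176, -0.032, 0.115, 0.426, -0.519] alt [-0.946, -3.505, 4.266]
row [0.006, 0.028, -0.002, 0.025, 0.698, -0.025] alt [-0.201, -5.577, 0.201]
row [-0.046, 0.022, 0.055, -0.38, 0.0, 0.177] alt [5.315, -0.0, -2.478]
[  0.47   0.06   0.21 -52.2    0.  ] (array([-0.12,  0.21,  1.66,  0.  ,  1.27,  2.36]), True)
[ 4.7000e-01 -3.8000e-02  2.2000e-01 -4.2133e+01  8.3330e+00] (array([-0.29,  0.13,  1.73, -0.07,  1.15,  2.04]), True)
[  0.47   -0.136   0.23  -32.067  16.667] (array([-0.51,  0.07,  1.79, -0.02,  0.98,  1.62]), True)
[  0.47   -0.234   0.24  -22.     25.   ] (array([-0.77,  0.07,  1.81,  0.21,  0.87,  1.08]), True)
[  0.47   -0.234   0.24  -22.     25.   ] (array([-0.77,  0.07,  1.81,  0.21,  0.87,  1.08]), True)
[  0.465  -0.242   0.238 -21.333  38.333] (array([-0.86, -0.02,  1.99,  0.52,  0.62,  0.74]), True)
[  0.46   -0.251   0.237 -20.667  51.667] (array([-0.96, -0.05,  2.16,  1.14,  0.51,  0.08]), True)
[  0.455  -0.259   0.235 -20.     65.   ] (array([-1.07, -0.02,  2.31,  1.79,  0.66, -0.63]), True)
[  0.455  -0.259   0.235 -20.     65.   ] (array([-1.07, -0.02,  2.31,  1.79,  0.66, -0.63]), True)
[  0.463  -0.267   0.213 -28.     65.   ] (array([-0.96,  0.05,  2.32,  2.18,  0.52, -0.89]), True)
[  0.471  -0.276   0.192 -36.     65.   ] (array([-0.84,  0.14,  2.31,  2.71,  0.47, -1.27]), True)
[  0.48   -0.284   0.17  -44.     65.   ] (array([-0.73,  0.24,  2.27,  3.22,  0.51, -1.62]), True)
```

Call:
{"name": "carry_out", "arguments": {"rows": [[0.01, 0, -0.025, 0, 0, 0], [0.01, 0, -0.05, 0, 0.03, 0], [0.0, 0.003, -0.085, 0, 0.15, 0], [-0.01, 0.006, -0.12, 0, 0.25, 0], [-0.02, 0.009, -0.155, 0, 0.35, 0], [-0.033, 0.012, -0.186, 0, 0.434, 0], [-0.033, 0.012, -0.186, 0, 0.434, 0]]}}

```text
time_s: 60.35
tool_pos: [0.4697, 0.0605, 0.1921]
orientation: [-0.001, 0.899, -0.439, 0.002]
wrist_force: [0.1, -0.2, -3.5]
gripper_width: 0.0468
gripper_force: 58.0
```

Call:
{"name": "carry_out", "arguments": {"rows": [[0.034, 0.025, -0.01, 0.016, 0.06, -0.074], [0.068, 0.05, -0.014, 0.033, 0.12, -0.15], [0.102, 0.075, -0.018, 0.05, 0.18, -0.22], [0.136, 0.1, -0.022, 0.066, 0.24, -0.3], [0.17, 0.125, -0.026, 0.082, 0.3, -0.37], [0.204, 0.15, -0.03, 0.1, 0.365, -0.44], [0.239, 0.176, -0.032, 0.115, 0.426, -0.519], [0.239, 0.176, -0.032, 0.115, 0.426, -0.519]]}}

```text
time_s: 61.35
tool_pos: [0.4756, -0.2391, 0.2194]
orientation: [0.039, 0.958, -0.188, 0.211]
wrist_force: [0.2, 0.8, -3.1]
gripper_width: 0.0467
gripper_force: 58.0
```

Call:
{"name": "carry_out", "arguments": {"rows": [[0.001, 0.004, 0, 0.004, 0.1, -0.004], [0.002, 0.008, 0, 0.007, 0.2, -0.007], [0.003, 0.012, -0.001, 0.01, 0.3, -0.01], [0.003, 0.016, -0.001, 0.014, 0.39, -0.014], [0.004, 0.02, -0.001, 0.017, 0.47, -0.017], [0.005, 0.023, -0.002, 0.02, 0.55, -0.02], [0.006, 0.026, -0.002, 0.023, 0.63, -0.023], [0.006, 0.028, -0.002, 0.025, 0.698, -0.025], [0.006, 0.028, -0.002, 0.025, 0.698, -0.025], [0.006, 0.028, -0.002, 0.025, 0.698, -0.025]]}}

```text
time_s: 62.6
tool_pos: [0.4711, -0.2643, 0.226]
orientation: [0.092, 0.831, -0.147, 0.529]
wrist_force: [0.7, 0.1, -2.5]
gripper_width: 0.0466
gripper_force: 58.0
```

Run:
```python
from h import *
st()
row((*BAY[1],.17),-46,65)
```

```text
t 62.6 q [-1.074 -0.018  2.314  1.785  0.664 -0.629] grasp [ 0.4549 -0.2584  0.2341] th 64.9 az(z) -19.8 az(x) -20.2 F [ 0.7  0.1 -2.5] w 0.0466
row [-0.045, 0.023, 0.055, -0.413, 0.002, 0.191] alt [5.293, -0.03, -2.439]
```

Call:
{"name": "carry_out", "arguments": {"rows": [[-0.008, 0.004, 0.01, -0.07, 0, 0.033], [-0.016, 0.008, 0.02, -0.14, 0, 0.065], [-0.024, 0.012, 0.03, -0.21, 0, 0.1], [-0.032, 0.016, 0.04, -0.28, 0, 0.13], [-0.04, 0.02, 0.05, -0.35, 0, 0.16], [-0.045, 0.023, 0.055, -0.413, 0.002, 0.191], [-0.045, 0.023, 0.055, -0.413, 0.002, 0.191], [-0.045, 0.023, 0.055, -0.413, 0.002, 0.191]]}}

```text
time_s: 63.6
tool_pos: [0.4927, -0.2962, 0.163]
orientation: [0.209, 0.776, -0.328, 0.496]
wrist_force: [-0.7, 0.4, -1.7]
gripper_width: 0.0467
gripper_force: 58.0
```

```bash
cat >> h.py <<'E'
def inhand(k,hc):
    st(); c,C,s=cur(); g=c-.019*C[:,2]; print('grasp tray',tf(g,k))
    cap2([g[0],g[1],g[2]+hc],k=k)
    im=r.grab_frame('side'); yv=np.array([-UX[1],UX[0]])
    for dz in (.01,0,-.02,-.03,-.04):
        xs=np.arange(-.05,.051,.004); uv=np.array([proj('side',[*(BAY[k]+x*UX-.024*yv),g[2]+dz]) for x in xs]).astype(np.float32)
        px=cv2.remap(im,uv[None,:,0],uv[None,:,1],cv2.INTER_LINEAR)[0].astype(int)
        print(round(g[2]+dz,3),' '.join(f'{int(round(x*1000))}:{p[0]}' for x,p in zip(xs,px)))
E
python3 - <<'E'
from h import *
inhand(1,.037)
b=BAY[1]+.0*UX
for dx in (0,):
    row((*(BAY[1]+dx*UX),.1),-48,65);
E
```

```text
t 63.6 q [-0.699  0.246  2.265  3.328  0.512 -1.691] grasp [ 0.4807 -0.2838  0.171 ] th 65.2 az(z) -45.8 az(x) -45.9 F [-0.7  0.4 -1.7] w 0.0467
grasp tray [0.0004 0.001  0.171 ]
cap tray [0.0019 0.0008 0.1984] err 0.0003 areas 124 142 [429.2 217.4] [384.3 277.7]
0.181 -50:35 -46:38 -42:38 -38:39 -34:35 -30:33 -26:35 -22:36 -18:30 -14:33 -10:44 -6:64 -2:64 2:64 6:64 10:64 14:63 18:61 22:77 26:123 30:125 34:126 38:128 42:128 46:126 50:126
0.171 -50:39 -46:35 -42:41 -38:41 -34:38 -30:34 -26:40 -22:38 -18:38 -14:40 -10:35 -6:51 -2:63 2:62 6:62 10:61 14:64 18:59 22:78 26:121 30:126 34:124 38:123 42:127 46:127 50:126
0.151 -50:61 -46:12 -42:8 -38:8 -34:15 -30:13 -26:15 -22:20 -18:21 -14:21 -10:42 -6:58 -2:60 2:63 6:60 10:61 14:60 18:58 22:80 26:118 30:125 34:127 38:129 42:128 46:127 50:127
0.141 -50:74 -46:127 -42:133 -38:121 -34:127 -30:101 -26:42 -22:35 -18:34 -14:45 -10:62 -6:64 -2:61 2:64 6:61 10:57 14:61 18:61 22:78 26:121 30:124 34:123 38:124 42:124 46:125 50:128
0.131 -50:101 -46:165 -42:175 -38:164 -34:177 -30:183 -26:83 -22:55 -18:62 -14:62 -10:64 -6:63 -2:62 2:62 6:61 10:60 14:63 18:59 22:78 26:123 30:128 34:126 38:127 42:124 46:124 50:126
row [-0.065, 0.001, 0.029, -0.032, -0.003, 0.014] alt [5.688, 0.505, -2.535]
```

Call:
{"name": "carry_out", "arguments": {"rows": [[-0.013, 0, 0.006, -0.006, 0, 0.003], [-0.026, 0, 0.011, -0.013, 0, 0.006], [-0.039, 0, 0.017, -0.02, 0, 0.009], [-0.052, 0, 0.023, -0.026, 0, 0.012], [-0.065, 0.001, 0.028, -0.032, 0, 0.014], [-0.065, 0.001, 0.028, -0.032, 0, 0.014]]}}

```text
time_s: 64.5
tool_pos: [0.4899, -0.2959, 0.0911]
orientation: [0.219, 0.77, -0.343, 0.491]
wrist_force: [-0.2, 0.1, -2.9]
gripper_width: 0.0465
gripper_force: 58.0
```

Call:
{"name": "carry_out", "arguments": {"rows": [[-0.006, 0, 0.0025, 0, 0, 0], [-0.012, 0, 0.005, 0, 0, 0], [-0.016, 0, 0.007, 0, 0, 0], [-0.019, 0, 0.008, 0, 0, 0], [-0.019, 0, 0.008, 0, 0, 0]]}}

```text
time_s: 65.12
tool_pos: [0.4903, -0.2962, 0.0729]
orientation: [0.22, 0.768, -0.343, 0.494]
wrist_force: [-3.9, 0.3, 7.5]
gripper_width: 0.0468
gripper_force: 58.0
```

Run:
```python
from h import *
st(); cap2([*BAY[1],.114],k=1)
```

```text
t 65.12 q [-0.672  0.527  2.286  3.35   0.82  -1.644] grasp [ 0.4787 -0.2833  0.0808] th 65.4 az(z) -48.0 az(x) -48.1 F [-3.9  0.3  7.5] w 0.0468
cap tray [-0.0004 -0.0005  0.1089] err 0.0002 areas 97 122 [415.5 221.5] [376.5 294.2]
```

Contact with the floor, cap at the bay centre. I'm releasing it and backing off.

Call:
{"name": "carry_out", "arguments": {"rows": [[0, 0, 0, 0, 0, 0], [0, 0, 0, 0, 0, 0], [0, 0, 0, 0, 0, 0], [0, 0, 0, 0, 0, 0]], "fingers": 0.34}}

```text
time_s: 65.72
tool_pos: [0.4895, -0.2953, 0.071]
orientation: [0.219, 0.77, -0.343, 0.491]
wrist_force: [-0.4, -0.5, -0.4]
gripper_width: 0.0584
gripper_force: 0.0
```

Call:
{"name": "carry_out", "arguments": {"rows": [[0, 0, -0.02, 0, 0, 0], [0, 0, -0.04, 0, 0, 0], [0, 0, -0.065, 0, 0, 0], [0, 0, -0.09, 0, 0, 0], [0, 0, -0.12, 0, 0, 0], [0, 0, -0.14, 0, 0, 0], [0, 0, -0.14, 0, 0, 0]]}}

```text
time_s: 66.6
tool_pos: [0.4046, -0.2004, 0.1305]
orientation: [0.219, 0.77, -0.342, 0.492]
wrist_force: [-0.1, 0.5, 0.3]
gripper_width: 0.0582
gripper_force: 0.0
```

Run:
```python
from h import *
st()
for k,z in ((1,.114),(2,.114),(3,.126),(4,.126)): cap2([*(BAY[k]-.003*UX),z],k=k,rad=8)
im=r.grab_frame('top'); cv2.imwrite('pics/t13.png',im[:,:,::-1])
# bottle B: light mask -> minAreaRect ends
hsv=cv2.cvtColor(im,cv2.COLOR_RGB2HSV); m=((hsv[...,2]>195)&(hsv[...,1]<40)).astype(np.uint8)
N,l,s,c=cv2.connectedComponentsWithStats(m)
for i in range(1,N):
    if s[i,4]>300 and c[i][0]<300: print(c[i].round(1),s[i,4],cv2.minAreaRect(np.argwhere(l==i)[:,::-1].astype(np.float32)))
w1=(.41,-.13,.24),-15,50; w2=(.42,0,.24),-5,8
row(*w1); row(*w2,w1)
print(ik(*w1),ik(*w2))
g=(.424,.309,.025),17.4,-25; p=tuple(pre(g[0],*g[1:])); print(p,ik(p,17.4,-25)); row((p[0],p[1],.13),17.4,-20,w2)
path((*w2[0],-5,8),(p[0],p[1],.13,17.4,-20),4)
```

```text
t 66.6 q [-0.562  0.19   2.557  3.507  0.762 -1.723] grasp [ 0.393  -0.1876  0.1385] th 65.2 az(z) -48.0 az(x) -48.0 F [-0.1  0.5  0.3] w 0.0582
cap tray [-0.0003 -0.0009  0.1089] err 0.0004 areas 93 122 [415.7 221.6] [376.5 294.3]
cap tray [-0.0005  0.0024  0.1098] err 0.0003 areas 88 112 [392.9 196.6] [371.6 264. ]
cap tray [-0.0092 -0.001   0.1222] err 0.0004 areas 23 52 [370.7 175.1] [364.7 235.7]
cap tray [-0.0084 -0.0044  0.1287] err 0.0025 areas 5 47 [351.  151.2] [361.  209.8]
[178.3 255.6] 696 ((178.1697998046875, 255.09432983398438), (39.55983352661133, 18.131591796875), 74.05460357666016)
row [0.073, -0.059, -0.075, 0.488, -0.256, -0.31] alt [-4.362, 2.287, 2.77]
row [-0.028, -0.129, -0.023, 0.087, -0.731, -0.156] alt [-0.636, 5.373, 1.147]
(array([-0.88, -0.34,  2.35,  0.95,  0.58,  0.28]), True) (array([-0.3 , -0.02,  1.84,  0.03,  1.19,  1.35]), True)
(np.float64(0.4542459541690317), np.float64(0.3184785074859622), np.float64(0.09297308402774873)) (array([0.38, 0.75, 1.21, 0.03, 1.62, 1.65]), True)
row [-0.017, -0.318, 0.108, -0.041, -0.482, -0.393] alt [0.375, 4.38, 3.565]
[ 0.42  0.    0.24 -5.    8.  ] (array([-0.3 , -0.02,  1.84,  0.03,  1.19,  1.35]), True)
[ 0.431  0.106  0.203  2.467 -1.333] (array([-0.02,  0.17,  1.73, -0.  ,  1.27,  1.51]), True)
[  0.443   0.212   0.167   9.933 -10.667] (array([0.21, 0.4 , 1.54, 0.01, 1.39, 1.6 ]), True)
[  0.454   0.318   0.13   17.4   -20.   ] (array([0.39, 0.66, 1.24, 0.03, 1.59, 1.65]), True)
```

Run:
```python
from h import *
w1=(.435,-.155,.24),-15,50; w2=(.44,0,.24),-5,8; w3=(.454,.3185,.13),17.4,-20
path((.393,-.1876,.1385,-48,65.2),(*w1[0],-15,50),6)
row(*w1); row(*w2,w1); row(*w3,w2)
```

```text
[  0.393  -0.188   0.138 -48.     65.2  ] (array([-0.56,  0.19,  2.55,  3.51,  0.76, -1.73]), True)
[  0.401  -0.181   0.159 -41.4    62.16 ] (array([-0.65,  0.03,  2.54,  3.27,  0.52, -1.65]), True)
[  0.41   -0.175   0.179 -34.8    59.12 ] (array([-0.73, -0.09,  2.5 ,  2.79,  0.32, -1.3 ]), True)
[  0.418  -0.168   0.199 -28.2    56.08 ] (array([-0.8 , -0.18,  2.44,  1.87,  0.27, -0.49]), True)
[  0.427  -0.162   0.22  -21.6    53.04 ] (array([-0.84, -0.22,  2.37,  1.26,  0.39,  0.04]), True)
[  0.435  -0.155   0.24  -15.     50.   ] (array([-0.87, -0.24,  2.28,  0.99,  0.55,  0.23]), True)
row [0.088, -0.061, -0.043, 0.488, -0.256, -0.31] alt [-4.362, 2.287, 2.77]
row [-0.035, -0.151, -0.032, 0.087, -0.731, -0.156] alt [-0.636, 5.373, 1.147]
row [-0.037, -0.316, 0.105, -0.041, -0.482, -0.393] alt [0.375, 4.38, 3.565]
```

Call:
{"name": "carry_out", "arguments": {"rows": [[0.012, -0.008, -0.006, 0.07, -0.037, -0.044], [0.025, -0.017, -0.012, 0.14, -0.073, -0.089], [0.038, -0.026, -0.018, 0.21, -0.11, -0.133], [0.05, -0.035, -0.024, 0.28, -0.147, -0.178], [0.063, -0.044, -0.03, 0.35, -0.183, -0.222], [0.075, -0.053, -0.037, 0.42, -0.22, -0.266], [0.088, -0.061, -0.043, 0.488, -0.256, -0.31], [0.088, -0.061, -0.043, 0.488, -0.256, -0.31], [0.088, -0.061, -0.043, 0.488, -0.256, -0.31]], "fingers": 0}}

```text
time_s: 68.18
tool_pos: [0.4591, -0.1545, 0.2292]
orientation: [0.056, 0.882, -0.125, 0.451]
wrist_force: [1.5, -0.6, -0.7]
gripper_width: 0.0881
gripper_force: 0.0
```

Call:
{"name": "carry_out", "arguments": {"rows": [[-0.005, -0.021, -0.005, 0.012, -0.1, -0.022], [-0.01, -0.043, -0.009, 0.025, -0.21, -0.045], [-0.015, -0.065, -0.014, 0.037, -0.31, -0.067], [-0.02, -0.087, -0.018, 0.05, -0.42, -0.09], [-0.025, -0.109, -0.023, 0.062, -0.52, -0.11], [-0.03, -0.13, -0.028, 0.075, -0.63, -0.134], [-0.035, -0.151, -0.032, 0.087, -0.731, -0.156], [-0.035, -0.151, -0.032, 0.087, -0.731, -0.156]]}}

```text
time_s: 69.18
tool_pos: [0.4565, 0.0041, 0.2212]
orientation: [0.005, 0.993, -0.049, 0.107]
wrist_force: [-0.0, -0.1, -0.4]
gripper_width: 0.0882
gripper_force: 0.0
```

Call:
{"name": "carry_out", "arguments": {"rows": [[-0.005, -0.045, 0.01, -0.006, -0.07, -0.056], [-0.01, -0.09, 0.025, -0.012, -0.14, -0.112], [-0.016, -0.135, 0.04, -0.018, -0.21, -0.17], [-0.021, -0.18, 0.06, -0.024, -0.275, -0.225], [-0.027, -0.225, 0.075, -0.03, -0.345, -0.28], [-0.032, -0.27, 0.09, -0.036, -0.415, -0.34], [-0.037, -0.316, 0.105, -0.041, -0.482, -0.393], [-0.037, -0.316, 0.105, -0.041, -0.482, -0.393]]}}

```text
time_s: 70.18
tool_pos: [0.4736, 0.3203, 0.1082]
orientation: [0.034, 0.98, 0.142, -0.138]
wrist_force: [-0.3, -0.6, 0.9]
gripper_width: 0.0881
gripper_force: 0.0
```

Run:
```python
from h import *
st()
row((.4542,.3185,.0935),17.4,-25); row((.424,.309,.025),17.4,-25,((.4542,.3185,.0935),17.4,-25))
c,C,s=cur(); im=r.grab_frame('wrist'); ci=r.camera_info('wrist'); f=210/np.tan(np.radians(ci['vertical_fov'])/2); T=ci['T_tool_cam']
def wz(uv,z):
    d=np.array([uv[0]-ci['cx'],uv[1]-ci['cy']]); rr=np.linalg.norm(d); th=rr/f
    v=C@(T[:3,:3]@np.r_[d/rr*np.sin(th),np.cos(th)]); o=c+C@T[:3,3]; return o+v*(z-o[2])/v[2]
hsv=cv2.cvtColor(im,cv2.COLOR_RGB2HSV); m=((hsv[...,2]>175)&(hsv[...,1]<45)).astype(np.uint8); N,l,S,ce=cv2.connectedComponentsWithStats(m)
for i in range(1,N):
    if S[i,4]>800:
        R=cv2.minAreaRect(np.argwhere(l==i)[:,::-1].astype(np.float32)); B=cv2.boxPoints(R)
        print(S[i,4],ce[i].round(),[wz(b,.048)[:2].round(3).tolist() for b in B])
```

```text
t 70.17 q [3.890e-01 6.760e-01 1.214e+00 1.000e-03 1.537e+00 1.672e+00] grasp [0.4785 0.3223 0.1264] th 16.3 az(z) -157.9 az(x) 16.2 F [-0.3 -0.6  0.9] w 0.0881
row [-0.017, -0.005, 0.038, 0.021, -0.153, -0.021] alt [-0.834, 6.012, 0.836]
row [0.0, 0.0, 0.075, 0.0, 0.0, 0.0] alt [-0.0, -0.0, -0.0]
3968 [268. 261.] [[0.442, 0.338], [0.454, 0.296], [0.364, 0.265], [0.349, 0.317]]
```

Call:
{"name": "carry_out", "arguments": {"rows": [[-0.006, -0.002, 0.012, 0.007, -0.05, -0.007], [-0.012, -0.004, 0.025, 0.014, -0.1, -0.014], [-0.017, -0.005, 0.038, 0.021, -0.153, -0.021], [-0.017, -0.005, 0.038, 0.021, -0.153, -0.021], [-0.017, -0.005, 0.038, 0.021, -0.153, -0.021]]}}

```text
time_s: 70.85
tool_pos: [0.4477, 0.3156, 0.0796]
orientation: [0.033, 0.966, 0.146, -0.212]
wrist_force: [-0.3, 0.2, 0.1]
gripper_width: 0.0882
gripper_force: 0.0
```

Run:
```python
from h import *
st()
row((.424,.309,.025),17.4,-25)
```

```text
t 70.85 q [0.382 0.746 1.207 0.033 1.618 1.647] grasp [0.4553 0.318  0.0968] th 24.7 az(z) -162.6 az(x) 17.2 F [-0.3  0.2  0.1] w 0.0882
row [0.0, -0.001, 0.079, -0.0, -0.005, -0.003] alt [0.25, 5.413, 3.169]
```

Call:
{"name": "carry_out", "arguments": {"rows": [[0, 0, 0.03, 0, 0, 0], [0, 0, 0.055, 0, 0, 0], [0, -0.001, 0.079, 0, 0, 0], [0, -0.001, 0.079, 0, 0, 0], [0, -0.001, 0.079, 0, 0, 0]]}}

```text
time_s: 71.47
tool_pos: [0.4165, 0.3071, 0.0088]
orientation: [0.032, 0.966, 0.146, -0.211]
wrist_force: [-0.8, -0.4, -0.3]
gripper_width: 0.088
gripper_force: 0.0
```

Call:
{"name": "carry_out", "arguments": {"rows": [[0, 0, 0, 0, 0, 0], [0, 0, 0, 0, 0, 0], [0, 0, 0, 0, 0, 0], [0, 0, 0, 0, 0, 0], [0, 0, 0, 0, 0, 0], [0, 0, 0, 0, 0, 0]], "fingers": 1, "grip_force": 58}}

```text
time_s: 72.22
tool_pos: [0.4156, 0.3068, 0.0077]
orientation: [0.033, 0.966, 0.146, -0.212]
wrist_force: [-0.5, 0.4, 0.2]
gripper_width: 0.0467
gripper_force: 57.9
```

Run:
```python
from h import *
st()
b=BAY[0]; print(b)
w=[((.44,.25,.22),17.4,0),((.45,-.05,.25),-5,8),((b[0],b[1]+.06,.25),-22,25),((b[0]-.025,b[1]+.025,.24),-22,65),((*b,.18),-47,65)]
row(*w[0])
for i in range(4): row(*w[i+1],w[i]); path((*w[i][0],*w[i][1:]),(*w[i+1][0],*w[i+1][1:]),4)
```

```text
t 72.22 q [0.388 0.774 1.369 0.036 1.429 1.645] grasp [0.4232 0.3091 0.025 ] th 24.8 az(z) -162.6 az(x) 17.2 F [-0.5  0.4  0.2] w 0.0467
[ 0.42037667 -0.3348139 ]
row [-0.075, 0.062, -0.178, 0.0, 0.432, -0.003] alt [-0.005, -5.851, 0.037]
row [-0.078, 0.29, -0.03, -0.027, 0.138, 0.39] alt [0.386, -1.95, -5.521]
[ 0.44  0.25  0.22 17.4   0.  ] (array([0.29, 0.27, 1.55, 0.  , 1.32, 1.55]), True)
[0.443 0.15  0.23  9.933 2.667] (array([0.07, 0.15, 1.67, 0.  , 1.27, 1.47]), True)
[0.447 0.05  0.24  2.467 5.333] (array([-0.16,  0.08,  1.74,  0.02,  1.24,  1.36]), True)
[ 0.45 -0.05  0.25 -5.    8.  ] (array([-0.4 ,  0.05,  1.74,  0.05,  1.22,  1.25]), True)
row [-0.005, 0.229, -0.002, -0.085, 0.295, 0.286] alt [1.184, -4.124, -3.998]
[ 0.45 -0.05  0.25 -5.    8.  ] (array([-0.4 ,  0.05,  1.74,  0.05,  1.22,  1.25]), True)
[  0.44   -0.125   0.25  -10.667  13.667] (array([-0.59,  0.  ,  1.8 ,  0.1 ,  1.12,  1.13]), True)
[  0.43   -0.2     0.25  -16.333  19.333] (array([-0.77, -0.01,  1.83,  0.18,  1.02,  1.01]), True)
[  0.42   -0.275   0.25  -22.     25.   ] (array([-0.93,  0.01,  1.84, 
[... 268 characters left out ...]
0.61,  0.74,  0.53]), True)
[  0.404  -0.298   0.243 -22.     51.667] (array([-1.2 , -0.1 ,  2.18,  1.12,  0.69, -0.02]), True)
[  0.395  -0.31    0.24  -22.     65.   ] (array([-1.33, -0.05,  2.33,  1.59,  0.83, -0.57]), True)
row [-0.041, 0.021, 0.053, -0.395, -0.0, 0.184] alt [5.299, 0.0, -2.471]
[  0.395  -0.31    0.24  -22.     65.   ] (array([-1.33, -0.05,  2.33,  1.59,  0.83, -0.57]), True)
[  0.404  -0.318   0.22  -30.333  65.   ] (array([-1.22, -0.01,  2.35,  1.89,  0.65, -0.73]), True)
[  0.412  -0.326   0.2   -38.667  65.   ] (array([-1.08,  0.07,  2.36,  2.34,  0.53, -1.03]), True)
[  0.42   -0.335   0.18  -47.     65.   ] (array([-0.95,  0.16,  2.33,  2.89,  0.5 , -1.41]), True)
```

Call:
{"name": "carry_out", "arguments": {"rows": [[0.01, 0, -0.025, 0, 0, 0], [0.01, 0.005, -0.05, 0, 0.03, 0], [-0.01, 0.015, -0.085, 0, 0.15, 0], [-0.03, 0.03, -0.12, 0, 0.25, 0], [-0.05, 0.045, -0.15, 0, 0.35, 0], [-0.075, 0.062, -0.178, 0, 0.432, 0], [-0.075, 0.062, -0.178, 0, 0.432, 0]]}}

```text
time_s: 73.1
tool_pos: [0.44, 0.2488, 0.2042]
orientation: [0.0, 0.989, 0.15, 0.003]
wrist_force: [0.1, 0.3, -2.7]
gripper_width: 0.047
gripper_force: 57.9
```

Call:
{"name": "carry_out", "arguments": {"rows": [[-0.011, 0.041, -0.006, -0.004, 0.02, 0.056], [-0.022, 0.082, -0.012, -0.008, 0.04, 0.11], [-0.033, 0.124, -0.018, -0.012, 0.06, 0.167], [-0.045, 0.166, -0.022, -0.016, 0.08, 0.223], [-0.056, 0.207, -0.026, -0.02, 0.1, 0.28], [-0.067, 0.248, -0.03, -0.024, 0.12, 0.334], [-0.078, 0.29, -0.03, -0.027, 0.138, 0.39], [-0.078, 0.29, -0.03, -0.027, 0.138, 0.39]]}}

```text
time_s: 74.1
tool_pos: [0.4511, -0.0524, 0.23]
orientation: [0.003, 0.997, -0.047, 0.069]
wrist_force: [-0.0, 1.1, -2.9]
gripper_width: 0.0471
gripper_force: 57.9
```

Call:
{"name": "carry_out", "arguments": {"rows": [[-0.001, 0.038, 0, -0.014, 0.05, 0.048], [-0.002, 0.076, 0, -0.028, 0.1, 0.095], [-0.003, 0.115, -0.001, -0.043, 0.148, 0.143], [-0.004, 0.153, -0.001, -0.057, 0.197, 0.19], [-0.005, 0.191, -0.002, -0.071, 0.246, 0.238], [-0.005, 0.229, -0.002, -0.085, 0.295, 0.286], [-0.005, 0.229, -0.002, -0.085, 0.295, 0.286]]}}

```text
time_s: 74.97
tool_pos: [0.4253, -0.2786, 0.2312]
orientation: [0.041, 0.958, -0.189, 0.212]
wrist_force: [-0.1, 0.8, -2.1]
gripper_width: 0.0468
gripper_force: 57.9
```

Call:
{"name": "carry_out", "arguments": {"rows": [[0, 0.006, 0, 0, 0.1, 0], [0, 0.012, 0, 0, 0.2, 0], [0, 0.018, 0, 0, 0.3, 0], [0, 0.024, 0, 0, 0.39, 0], [0, 0.03, 0, 0, 0.47, 0], [-0.001, 0.034, 0, 0, 0.55, 0], [-0.001, 0.038, 0, 0, 0.63, 0], [-0.001, 0.042, 0, 0, 0.698, 0], [-0.001, 0.042, 0, 0, 0.698, 0], [-0.001, 0.042, 0, 0, 0.698, 0]]}}

```text
time_s: 76.22
tool_pos: [0.4097, -0.316, 0.2322]
orientation: [0.103, 0.828, -0.161, 0.527]
wrist_force: [0.2, 0.0, -2.3]
gripper_width: 0.0471
gripper_force: 58.0
```

Run:
```python
from h import *
st()
row((*BAY[0],.18),-47,65)
```

```text
t 76.22 q [-1.344 -0.062  2.334  1.589  0.835 -0.569] grasp [ 0.3938 -0.3096  0.2402] th 65.0 az(z) -22.1 az(x) -22.0 F [ 0.2  0.  -2.3] w 0.0471
row [-0.041, 0.021, 0.055, -0.394, 0.0, 0.185] alt [5.295, -0.004, -2.481]
```

Call:
{"name": "carry_out", "arguments": {"rows": [[-0.008, 0.004, 0.01, -0.07, 0, 0.033], [-0.016, 0.008, 0.02, -0.14, 0, 0.066], [-0.024, 0.012, 0.03, -0.21, 0, 0.1], [-0.032, 0.016, 0.04, -0.28, 0, 0.132], [-0.037, 0.019, 0.05, -0.34, 0, 0.16], [-0.041, 0.021, 0.055, -0.394, 0, 0.185], [-0.041, 0.021, 0.055, -0.394, 0, 0.185], [-0.041, 0.021, 0.055, -0.394, 0, 0.185]]}}

```text
time_s: 77.22
tool_pos: [0.4319, -0.3481, 0.1723]
orientation: [0.214, 0.773, -0.336, 0.494]
wrist_force: [0.8, -0.2, -3.2]
gripper_width: 0.0468
gripper_force: 58.0
```

Run:
```python
from h import *
inhand(0,.04)
row((*BAY[0],.11),-48,65)
```

```text
t 77.22 q [-0.954  0.162  2.339  2.886  0.505 -1.402] grasp [ 0.4202 -0.3355  0.1803] th 65.1 az(z) -46.9 az(x) -47.1 F [ 0.8 -0.2 -3.2] w 0.0468
grasp tray [ 0.0004 -0.0006  0.1803]
cap tray [ 0.0013 -0.0015  0.2181] err 0.0003 areas 54 77 [457.9 244.8] [391.6 307.6]
0.19 -50:32 -46:25 -42:32 -38:38 -34:33 -30:38 -26:39 -22:36 -18:41 -14:57 -10:86 -6:102 -2:102 2:103 6:101 10:100 14:101 18:102 22:108 26:128 30:130 34:127 38:128 42:127 46:126 50:129
0.18 -50:39 -46:39 -42:41 -38:38 -34:38 -30:39 -26:40 -22:36 -18:38 -14:34 -10:32 -6:88 -2:105 2:104 6:101 10:102 14:103 18:101 22:108 26:130 30:132 34:127 38:128 42:128 46:125 50:126
0.16 -50:37 -46:40 -42:30 -38:27 -34:28 -30:25 -26:34 -22:31 -18:32 -14:34 -10:34 -6:52 -2:96 2:103 6:105 10:105 14:105 18:103 22:108 26:128 30:128 34:125 38:128 42:130 46:129 50:128
0.15 -50:80 -46:33 -42:25 -38:20 -34:20 -30:15 -26:18 -22:22 -18:18 -14:17 -10:55 -6:89 -2:102 2:103 6:103 10:104 14:102 18:103 22:110 26:129 30:130 34:131 38:127 42:129 46:129 50:127
0.14 -50:97 -46:83 -42:102 -38:93 -34:107 -30:114 -26:68 -22:54 -18:50 -14:56 -10:79 -6:104 -2:104 2:103 6:106 10:103 14:104 18:102 22:110 26:127 30:132 34:131 38:127 42:128 46:127 50:129
row [-0.064, -0.001, 0.029, -0.015, -0.002, 0.006] alt [5.768, 0.629, -2.37]
```

Call:
{"name": "carry_out", "arguments": {"rows": [[-0.013, 0, 0.006, -0.003, 0, 0.001], [-0.026, 0, 0.011, -0.006, 0, 0.003], [-0.039, 0, 0.017, -0.009, 0, 0.004], [-0.052, 0, 0.023, -0.012, 0, 0.005], [-0.064, -0.001, 0.029, -0.015, 0, 0.006], [-0.064, -0.001, 0.029, -0.015, 0, 0.006]]}}

```text
time_s: 78.12
tool_pos: [0.4316, -0.3472, 0.1009]
orientation: [0.218, 0.771, -0.343, 0.491]
wrist_force: [-0.2, -0.5, -2.3]
gripper_width: 0.0468
gripper_force: 58.0
```

Call:
{"name": "carry_out", "arguments": {"rows": [[-0.006, 0, 0.0025, 0, 0, 0], [-0.012, 0, 0.005, 0, 0, 0], [-0.017, 0, 0.008, 0, 0, 0], [-0.02, 0, 0.009, 0, 0, 0], [-0.02, 0, 0.009, 0, 0, 0]]}}

```text
time_s: 78.75
tool_pos: [0.4315, -0.3469, 0.0793]
orientation: [0.219, 0.77, -0.343, 0.491]
wrist_force: [-0.4, 0.0, -2.3]
gripper_width: 0.0467
gripper_force: 58.0
```

Run:
```python
from h import *
st(); cap2([*BAY[0],.126],k=0)
```

```text
t 78.75 q [-0.936  0.474  2.375  3.023  0.844 -1.533] grasp [ 0.4199 -0.3341  0.0873] th 65.0 az(z) -48.0 az(x) -48.0 F [-0.4  0.  -2.3] w 0.0467
cap tray [ 0.0002 -0.0005  0.125 ] err 0.0002 areas 38 64 [440.5 245.6] [383.  322.6]
```

Call:
{"name": "carry_out", "arguments": {"rows": [[-0.002, 0, 0.001, 0, 0, 0], [-0.004, 0, 0.002, 0, 0, 0], [-0.004, 0, 0.002, 0, 0, 0]]}}

```text
time_s: 79.22
tool_pos: [0.4321, -0.3474, 0.0762]
orientation: [0.219, 0.769, -0.342, 0.493]
wrist_force: [-2.4, 3.0, 4.4]
gripper_width: 0.0469
gripper_force: 57.9
```

Run:
```python
from h import *
st()
g=np.array([.4199,-.3341,.083]); z=pose(g,-48,65)[1][:,2]
for d in (.05,.07,.09,.11): print(d,ik(g-d*z,-48,65), ik(g-d*z+[0,0,.06],-48,65))
row(g-.06*z+[0,0,.08],-48,65,(g-.06*z,-48,65))
```

```text
t 79.22 q [-0.935  0.489  2.374  3.025  0.863 -1.536] grasp [ 0.4205 -0.3346  0.0842] th 65.3 az(z) -48.0 az(x) -48.0 F [-2.4  3.   4.4] w 0.0469
0.05 (array([-0.95,  0.37,  2.49,  3.  ,  0.86, -1.53]), True) (array([-0.95,  0.13,  2.46,  2.95,  0.59, -1.46]), True)
0.07 (array([-0.96,  0.32,  2.54,  2.99,  0.85, -1.52]), True) (array([-0.96,  0.06,  2.5 ,  2.93,  0.56, -1.44]), True)
0.09 (array([-0.97,  0.26,  2.58,  2.97,  0.84, -1.52]), False) (array([-0.97, -0.01,  2.53,  2.89,  0.52, -1.41]), True)
0.11 (array([-0.99,  0.19,  2.63,  2.95,  0.81, -1.5 ]), False) (array([-0.99, -0.1 ,  2.57,  2.84,  0.48, -1.36]), False)
row [0.073, 0.0, -0.034, 0.0, 0.0, 0.0] alt [-0.0, -0.0, -0.0]
```

Call:
{"name": "carry_out", "arguments": {"rows": [[0, 0, 0, 0, 0, 0], [0, 0, 0, 0, 0, 0], [0, 0, 0, 0, 0, 0], [0, 0, 0, 0, 0, 0]], "fingers": 0.34}}

```text
time_s: 79.72
tool_pos: [0.4316, -0.3471, 0.0751]
orientation: [0.219, 0.77, -0.343, 0.491]
wrist_force: [-0.9, -0.9, 0.1]
gripper_width: 0.0579
gripper_force: 0.0
```

Call:
{"name": "carry_out", "arguments": {"rows": [[0, 0, -0.02, 0, 0, 0], [0, 0, -0.04, 0, 0, 0], [0, 0, -0.06, 0, 0, 0], [0, 0, -0.06, 0, 0, 0], [0.018, 0, -0.068, 0, 0, 0], [0.036, 0, -0.077, 0, 0, 0], [0.055, 0, -0.085, 0, 0, 0], [0.073, 0, -0.094, 0, 0, 0], [0.073, 0, -0.094, 0, 0, 0]]}}

```text
time_s: 80.85
tool_pos: [0.3959, -0.3074, 0.1825]
orientation: [0.22, 0.769, -0.343, 0.493]
wrist_force: [-0.2, 0.2, -1.3]
gripper_width: 0.0581
gripper_force: 0.0
```

Run:
```python
from h import *
st()
for k,z in ((0,.126),(1,.114),(2,.114),(3,.126),(4,.126)): cap2([*(BAY[k]-.003*UX),z],k=k,rad=8)
for th in (55,60,65):
  for x in (-.10,-.06,-.04,.03,.115):
    t=np.r_[BAY[2]+x*UX,.052]; g=t-.019*pose(t,TA,th)[1][:,2]; print(th,x,ik(g,TA,th))
z=lambda im,x0,y0,x1,y1,k:cv2.resize(im[y0:y1,x0:x1,::-1],None,fx=k,fy=k,interpolation=cv2.INTER_CUBIC)
a=z(r.grab_frame('top'),330,125,530,275,2);b=z(r.grab_frame('side'),320,195,520,345,2)
cv2.imwrite('pics/c14.png',np.hstack([a,b]))
```

```text
t 80.85 q [-0.959  0.02   2.462  2.906  0.489 -1.413] grasp [ 0.3843 -0.2946  0.1905] th 65.3 az(z) -48.0 az(x) -47.9 F [-0.2  0.2 -1.3] w 0.0581
cap tray [-0.0002  0.0014  0.1219] err 0.0007 areas 35 63 [439.2 245.3] [382.7 322.3]
cap tray [ 0.0004 -0.0009  0.1091] err 0.0004 areas 92 122 [415.8 221.5] [377.  294.2]
cap tray [0.0006 0.0026 0.1091] err 0.0002 areas 88 115 [393.  196.3] [372. 264.]
cap tray [-0.0081 -0.001   0.1226] err 0.0005 areas 21 48 [371.1 174.8] [365.1 235.6]
cap tray [-0.0082 -0.0002  0.1221] err 0.0006 areas 3 47 [349. 151.] [361.  209.7]
55 -0.1 (array([-0.31,  0.44,  2.31,  3.94,  0.65, -1.91]), True)
55 -0.06 (array([-0.37,  0.47,  2.24,  3.9 ,  0.6 , -1.93]), True)
55 -0.04 (array([-0.4 ,  0.48,  2.2 ,  3.88,  0.58, -1.94]), True)
55 0.03 (array([-0.48,  0.54,  2.06,  3.86,  0.49, -2.  ]), True)
55 0.115 (array([-0.54,  0.63,  1.85,  3.91,  0.38, -2.11]), True)
60 -0.1 (array([-0.28,  0.5 ,  2.34,  3.86,  0.8 , -1.8 ]), True)
60 -0.06 (array([-0.35,  0.52,  2.27,  3.81,  0.75, -1.82]), True)
60 -0.04 (array([-0.38,  0.53,  2.23,  3.79,  0.73, -1.83]), True)
60 0.03 (array([-0.46,  0.58,  2.09,  3.75,  0.63, -1.88]), True)
60 0.115 (array([-0.53,  0.66,  1.89,  3.75,  0.51, -1.95]), True)
65 -0.1 (array([-0.26,  0.57,  2.35,  3.82,  0.96, -1.72]), True)
65 -0.06 (array([-0.33,  0.59,  2.28,  3.76,  0.91, -1.74]), True)
65 -0.04 (array([-0.36,  0.59,  2.25,  3.74,  0.88, -1.75]), True)
65 0.03 (array([-0.45,  0.63,  2.11,  3.69,  0.78, -1.79]), True)
65 0.115 (array([-0.53,  0.7 ,  1.91,  3.66,  0.65, -1.85]), True)
```

View pics/c14.png

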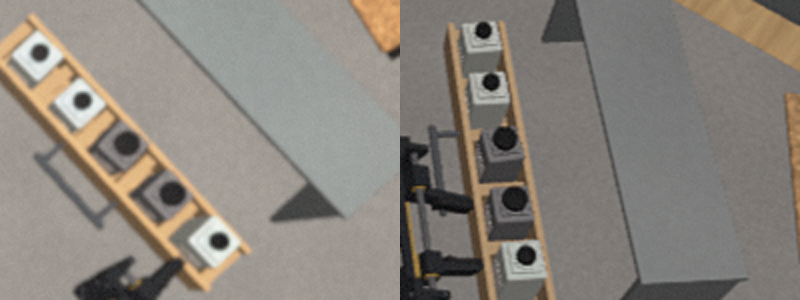

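All five bottles stand in their bays, with caps in a row from (39,53) to (219,241) in the top crop. Next is pushing the tray, with the closed fingers against its front wall above the handle.

Run:
```python
from h import *
def tp(x,z): t=np.r_[BAY[2]+x*UX,z]; return tuple(t-.019*pose(t,TA,60)[1][:,2]),TA,60
w1=tp(-.095,.15); w2=tp(-.062,.052)
row(*w1); row(*w2,w1); row(*tp(.0,.052),w2)
path((.3843,-.2946,.1905,-48,65),(*w1[0],TA,60),4)
```

```text
row [-0.05, -0.158, -0.035, -0.023, -0.088, 0.012] alt [1.541, 5.942, -0.809]
row [-0.068, 0.0, 0.078, 0.0, 0.0, 0.0] alt [-0.0, -0.0, -0.0]
row [0.031, 0.0, 0.054, 0.0, 0.0, 0.0] alt [-0.0, -0.0, -0.0]
[  0.384  -0.295   0.19  -48.     65.   ] (array([-0.96,  0.02,  2.45,  2.9 ,  0.48, -1.41]), True)
[  0.412  -0.246   0.18  -48.5    63.333] (array([-0.72,  0.06,  2.43,  3.4 ,  0.46, -1.75]), True)
[  0.439  -0.197   0.17  -49.     61.667] (array([-0.49,  0.12,  2.37,  3.85,  0.5 , -2.03]), True)
[  0.467  -0.149   0.16  -49.5    60.   ] (array([-0.29,  0.19,  2.29,  4.19,  0.57, -2.23]), True)
```

Call:
{"name": "carry_out", "arguments": {"rows": [[-0.008, -0.026, -0.006, -0.004, -0.015, 0.002], [-0.016, -0.052, -0.012, -0.008, -0.03, 0.004], [-0.025, -0.079, -0.018, -0.012, -0.044, 0.006], [-0.033, -0.105, -0.023, -0.016, -0.059, 0.008], [-0.042, -0.132, -0.029, -0.02, -0.074, 0.01], [-0.05, -0.158, -0.035, -0.023, -0.088, 0.012], [-0.05, -0.158, -0.035, -0.023, -0.088, 0.012], [-0.05, -0.158, -0.035, -0.023, -0.088, 0.012]], "fingers": 1, "grip_force": 20}}

```text
time_s: 82.45
tool_pos: [0.477, -0.162, 0.1503]
orientation: [0.21, 0.786, -0.363, 0.454]
wrist_force: [1.2, 0.2, 0.5]
gripper_width: 0.0004
gripper_force: 0.0
```

Call:
{"name": "carry_out", "arguments": {"rows": [[-0.017, 0, 0.019, 0, 0, 0], [-0.034, 0, 0.038, 0, 0, 0], [-0.051, 0, 0.058, 0, 0, 0], [-0.068, 0, 0.078, 0, 0, 0], [-0.068, 0, 0.078, 0, 0, 0]]}}

```text
time_s: 83.08
tool_pos: [0.4981, -0.1882, 0.0511]
orientation: [0.21, 0.787, -0.363, 0.453]
wrist_force: [-0.3, 0.6, -0.2]
gripper_width: 0.0005
gripper_force: 0.0
```

Run:
```python
from h import *
st(); c,C,s=cur(); print('TCP tray',tf(c))
def tp(x,z): t=np.r_[BAY[2]+x*UX,z]; return tuple(t-.019*pose(t,TA,60)[1][:,2]),TA,60
row(*tp(.02,.052))
```

```text
t 83.08 q [-0.351  0.523  2.272  3.814  0.755 -1.82 ] grasp [ 0.4875 -0.1757  0.0607] th 59.9 az(z) -49.7 az(x) -49.5 F [-0.3  0.6 -0.2] w 0.0005
TCP tray [-0.061  -0.0017  0.0511]
row [0.041, -0.002, 0.07, 0.003, 0.003, 0.0] alt [-4.533, -4.334, -0.324]
```

Call:
{"name": "carry_out", "arguments": {"rows": [[0.003, 0, 0.0055, 0, 0, 0], [0.006, 0, 0.01, 0, 0, 0], [0.008, 0, 0.014, 0, 0, 0], [0.01, 0, 0.017, 0, 0, 0], [0.012, 0, 0.02, 0, 0, 0], [0.0145, 0, 0.0245, 0, 0, 0], [0.0175, 0, 0.03, 0, 0, 0], [0.0205, 0, 0.035, 0, 0, 0], [0.0235, 0, 0.04, 0, 0, 0], [0.0265, 0, 0.045, 0, 0, 0], [0.0295, 0, 0.05, 0, 0, 0], [0.0325, 0, 0.055, 0, 0, 0]]}}

```text
time_s: 84.58
tool_pos: [0.5404, -0.2355, 0.0527]
orientation: [0.209, 0.787, -0.362, 0.454]
wrist_force: [-3.7, 5.7, 2.3]
gripper_width: 0.0006
gripper_force: 3.4
```

Run:
```python
from h import *
st(); c,C,s=cur(); t=tf(c); print('TCP tray',t)
d=t[0]+.041
for k,z in ((0,.126),(1,.114),(2,.114),(3,.126),(4,.126)): cap2([*(BAY[k]+(d-.002)*UX),z],k=k,rad=9)
def tp(x,z): t=np.r_[BAY[2]+x*UX,z]; return tuple(t-.019*pose(t,TA,60)[1][:,2]),TA,60
row(*tp(.1,.052))
```

```text
t 84.58 q [-0.433  0.561  2.148  3.764  0.669 -1.858] grasp [ 0.5297 -0.223   0.0622] th 59.9 az(z) -49.5 az(x) -49.4 F [-3.7  5.7  2.3] w 0.0006
TCP tray [ 0.0024 -0.0002  0.0527]Traceback (most recent call last):
  File "<stdin>", line 4, in <module>
  File "h.py", line 70, in cap2
    t=capat(guess,'top',rad);s=capat(guess,'side',rad); p,e=two(t[0],s[0]); print('cap tray',tf(p,k),'err',round(e,4),'areas',t[1],s[1],t[0].round(1),s[0].round(1)); return p
  File "h.py", line 67, in capat
    i=1+np.argmax(s[1:,4]); return c[i],s[i,4],onz(name,c[i],guess[2]).round(4)
        ~~~~~~~~~^^^^^^^^^
    return _wrapfunc(a, 'argmax', axis=axis, out=out, **kwds)
    return bound(*args, **kwds)
ValueError: attempt to get argmax of an empty sequence
```

Run:
```python
from h import *
im=r.grab_frame('side')
g=im.max(2); m=((g<50)).astype(np.uint8); N,l,s,c=cv2.connectedComponentsWithStats(m)
for k,z in ((0,.126),(1,.114),(2,.114),(3,.126),(4,.126)):
    u=[proj('side',[*(BAY[k]+d*UX),z]).round(0).tolist() for d in (.0,.043)]
    print(k,u,[(c[i].round(1).tolist(),int(s[i,4])) for i in range(1,N) if 15<s[i,4]<300 and np.hypot(*(c[i]-u[1]))<15])
cv2.imwrite('pics/s15.png',im[:,:,::-1])
def tp(x,z): t=np.r_[BAY[2]+x*UX,z]; return tuple(t-.019*pose(t,TA,60)[1][:,2]),TA,60
row(*tp(.07,.052))
```

```text
0 [[383.0, 322.0], [402.0, 321.0]] []
1 [[377.0, 293.0], [395.0, 292.0]] [([380.3, 294.0], 113)]
2 [[372.0, 264.0], [389.0, 263.0]] [([375.3, 263.8], 109)]
3 [[368.0, 234.0], [385.0, 234.0]] []
4 [[364.0, 209.0], [381.0, 208.0]] []
row [0.033, -0.0, 0.059, 0.0, -0.0, 0.0] alt [-6.281, 0.102, -0.119]
```

Run:
```python
from h import *
print(r.get_state()['time_s'])
for n in ('top','side'):
    im=r.grab_frame(n)[:,:,::-1]; cv2.imwrite(f'pics/{n}16.png',im)
    yv=np.array([-UX[1],UX[0]])
    for k,o in ((0,.039),(1,.039),(3,.039)):
        xs=np.arange(-.06,.101,.004)
        uv=np.array([proj(n,[*(BAY[k]+x*UX+o*yv),.067]) for x in xs]).astype(np.float32)
        px=cv2.remap(im,uv[None,:,0],uv[None,:,1],cv2.INTER_LINEAR)[0].astype(int)
        print(n,k,' '.join(f'{int(round(x*1000))}:{p[2]-p[0]}' for x,p in zip(xs,px)))
```

```text
84.675
top 0 -60:12 -56:13 -52:13 -48:16 -44:32 -40:45 -36:48 -32:75 -28:95 -24:94 -20:94 -16:93 -12:91 -8:91 -4:89 0:89 4:89 8:91 12:92 16:93 20:93 24:96 28:92 32:80 36:62 40:89 44:85 48:45 52:16 56:12 60:13 64:12 68:13 72:13 76:13 80:13 84:11 88:14 92:13 96:13 100:13
top 1 -60:7 -56:10 -52:12 -48:18 -44:30 -40:42 -36:51 -32:79 -28:92 -24:93 -20:93 -16:92 -12:90 -8:92 -4:93 0:92 4:94 8:91 12:95 16:92 20:94 24:93 28:91 32:75 36:62 40:90 44:84 48:38 52:13 56:13 60:12 64:11 68:13 72:13 76:11 80:13 84:12 88:13 92:11 96:13 100:12
top 3 -60:13 -56:15 -52:16 -48:23 -44:38 -40:43 -36:53 -32:82 -28:94 -24:91 -20:90 -16:91 -12:93 -8:91 -4:91 0:94 4:90 8:91 12:92 16:91 20:91 24:93 28:91 32:67 36:69 40:92 44:73 48:27 52:13 56:12 60:13 64:13 68:13 72:14 76:12 80:13 84:14 88:12 92:13 96:12 100:12
side 0 -60:9 -56:8 -52:6 -48:6 -44:14 -40:31 -36:34 -32:49 -28:64 -24:66 -20:62 -16:61 -12:62 -8:51 -4:23 0:17 4:23 8:20 12:22 16:19 20:13 24:10 28:3 32:4 36:2 40:30 44:67 48:27 52:8 56:8 60:8 64:8 68:7 72:7 76:7 80:7 84:9 88:9 92:9 96:10 100:8
side 1 -60:9 -56:8 -52:9 -48:8 -44:14 -40:34 -36:33 -32:54 -28:66 -24:61 -20:50 -16:49 -12:51 -8:51 -4:50 0:53 4:57 8:57 12:64 16:65 20:66 24:66 28:63 32:58 36:47 40:62 44:61 48:22 52:5 56:8 60:7 64:8 68:8 72:8 76:8 80:6 84:8 88:8 92:8 96:8 100:8
side 3 -60:-1 -56:7 -52:8 -48:7 -44:25 -40:37 -36:40 -32:63 -28:62 -24:35 -20:13 -16:5 -12:5 -8:6 -4:6 0:6 4:4 8:2 12:-1 16:1 20:1 24:5 28:6 32:6 36:43 40:66 44:52 48:12 52:6 56:7 60:7 64:8 68:8 72:8 76:8 80:8 84:7 88:8 92:9 96:8 100:8
```

Run:
```python
from h import *
c,C,s=cur(); print(s['time_s'],np.round(s['wrist_force'],1),np.round(s['tool_pos'],4),tf(c))
for n in ('top','side'):
    im=cv2.imread(f'pics/{n}16.png')
    for d in np.arange(-.03,.081,.01):
        p=c-d*C[:,2]; u=proj(n,p+.009*C[:,0]); print(n,round(d,3),tf(p),u.round(1),im[int(round(u[1])),int(round(u[0]))].tolist())
```

```text
84.775 [-0.4  0.  -0.5] [ 0.5406 -0.2359  0.0532] [ 0.0029 -0.0003  0.0532]
top -0.03 [ 0.0289 -0.0003  0.0382] [396.4 192.2] [45, 44, 42]
top -0.02 [ 0.0202 -0.0003  0.0432] [394.4 194.1] [49, 48, 48]
top -0.01 [ 0.0115 -0.0003  0.0482] [392.5 196. ] [50, 48, 47]
top 0.0 [ 0.0029 -0.0003  0.0532] [390.5 198. ] [69, 69, 73]
top 0.01 [-0.0058 -0.0003  0.0582] [388.5 199.9] [134, 136, 144]
top 0.02 [-0.0144 -0.0003  0.0631] [386.5 201.9] [92, 93, 97]
top 0.03 [-0.0231 -0.0003  0.0681] [384.5 203.9] [100, 106, 113]
top 0.04 [-0.0318 -0.0003  0.0731] [382.5 206. ] [58, 64, 71]
top 0.05 [-0.0404 -0.0003  0.0781] [380.4 208. ] [45, 47, 51]
top 0.06 [-0.0491 -0.0003  0.0831] [378.3 210.1] [37, 34, 39]
top 0.07 [-0.0577 -0.0003  0.0881] [376.2 212.2] [40, 45, 43]
top 0.08 [-0.0664 -0.0003  0.0931] [374.1 214.3] [48, 52, 52]
side -0.03 [ 0.0289 -0.0003  0.0382] [380.7 275.5] [60, 58, 59]
side -0.02 [ 0.0202 -0.0003  0.0432] [377.7 274.8] [67, 64, 65]
side -0.01 [ 0.0115 -0.0003  0.0482] [374.7 274.1] [110, 110, 115]
side 0.0 [ 0.0029 -0.0003  0.0532] [371.7 273.4] [111, 110, 113]
side 0.01 [-0.0058 -0.0003  0.0582] [368.6 272.7] [103, 105, 109]
side 0.02 [-0.0144 -0.0003  0.0631] [365.6 271.9] [71, 69, 75]
side 0.03 [-0.0231 -0.0003  0.0681] [362.5 271.2] [67, 69, 72]
side 0.04 [-0.0318 -0.0003  0.0731] [359.4 270.5] [36, 33, 34]
side 0.05 [-0.0404 -0.0003  0.0781] [356.3 269.7] [36, 36, 36]
side 0.06 [-0.0491 -0.0003  0.0831] [353.1 269. ] [28, 28, 31]
side 0.07 [-0.0577 -0.0003  0.0881] [350.  268.3] [20, 22, 20]
side 0.08 [-0.0664 -0.0003  0.0931] [346.8 267.5] [34, 31, 30]
```

Call:
{"name": "carry_out", "arguments": {"rows": [[-0.01, 0, -0.017, 0, 0, 0], [-0.02, 0, -0.034, 0, 0, 0], [-0.03, 0, -0.051, 0, 0, 0], [-0.037, 0, -0.064, 0, 0, 0], [-0.037, 0, -0.064, 0, 0, 0]]}}

```text
time_s: 85.4
tool_pos: [0.4924, -0.1788, 0.0531]
orientation: [0.209, 0.787, -0.362, 0.454]
wrist_force: [1.2, -0.5, 0.2]
gripper_width: 0.0004
gripper_force: 0.0
```

Call:
{"name": "carry_out", "arguments": {"rows": [[0, 0, 0, 0, 0, 0], [0, 0, 0, 0, 0, 0], [0, 0, 0, 0, 0, 0], [0, 0, 0, 0, 0, 0], [0, 0, 0, 0, 0, 0]], "fingers": 0.4}}

```text
time_s: 86.02
tool_pos: [0.4926, -0.1796, 0.0531]
orientation: [0.209, 0.786, -0.363, 0.454]
wrist_force: [-0.3, -1.0, 0.8]
gripper_width: 0.048
gripper_force: 0.0
```

Run:
```python
from h import *
st(); c,C,s=cur(); print(tf(c))
im=r.grab_frame('top'); im2=r.grab_frame('side'); w=s['gripper_width']
for n,I in (('top',im),('side',im2)):
  for sg in (-1,1):
    print(n,sg,[(int(d*1000),int(I[int(round(u[1])),int(round(u[0]))].max())) for d in np.arange(-.03,.061,.01) for u in [proj(n,c-d*C[:,2]+sg*(w/2+.008)*C[:,1]+.006*C[:,0])]])
def tp(x,z): t=np.r_[BAY[2]+x*UX,z]; return tuple(t-.019*pose(t,TA,60)[1][:,2]),TA,60
row(*tp(-.04,.05));
```

```text
t 86.03 q [-0.332  0.513  2.289  3.827  0.767 -1.817] grasp [ 0.4819 -0.1671  0.0626] th 60.0 az(z) -49.5 az(x) -49.5 F [-0.3 -1.   0.8] w 0.048
[-0.0711 -0.0003  0.0531]
top -1 [(-30, 137), (-19, 159), (-9, 160), (0, 134), (10, 95), (20, 149), (30, 150), (40, 72), (50, 57), (60, 53)]
top 1 [(-30, 147), (-19, 166), (-9, 159), (0, 117), (10, 97), (20, 157), (30, 159), (40, 47), (50, 45), (60, 47)]
side -1 [(-30, 124), (-19, 124), (-9, 125), (0, 83), (10, 71), (20, 125), (30, 130), (40, 34), (50, 38), (60, 43)]
side 1 [(-30, 127), (-19, 130), (-9, 128), (0, 83), (10, 68), (20, 125), (30, 127), (40, 33), (50, 40), (60, 39)]
row [0.013, -0.0, 0.028, 0.0, -0.0, 0.0] alt [-5.309, 3.341, -0.36]
```

Run:
```python
from h import *
c,C,s=cur(); I=r.grab_frame('top').max(2)
print('w',s['gripper_width'])
for d in np.arange(-.008,.065,.006):
    print(f'{d*1000:5.0f}',' '.join(f'{int(I[int(round(u[1])),int(round(u[0]))]):3d}' for y in np.arange(-.06,.061,.005) for u in [proj('top',c-d*C[:,2]+y*C[:,1])]))
```

```text
w 0.05276785505942909
   -8 142 106 109 141 149 134 145 144 131 148 133 137 145 151 135 147 131 127 136 141 147 103 100 130 157
   -2 112  98  96 110 113 101 114  99 103  96 106 108  97 115 109 103 103  99 102 107  99  97 102 100 114
    4 102 100 101  98  95  90  93  95  98  99  97  98  95  96  91 100 102  97  96 103  92  91 100  96 121
   10 135 139 132 135 137 117 136 134 139 137 135 127 122 134 118 141 141 137 134 142 118 135 136 139 149
   16 157 155 155 155 156 158 163 160 162 159 162 162 157 152 158 159 160 162 163 161 159 159 161 157 158
   22 156 156 153 154 156 157 157 159 159 161 162 160 159 159 163 161 162 158 157 161 159 160 161 159 158
   28 157 152 157 158 157 135 138 144 154 159 159 162 163 160 162 164 161 148 139 109 145 165 159 160 159
   34 152 155 158 154 120  75  79 125 154 160 162 163 161 162 163 158 158 133  92  60 123 155 165 156 156
   40 162 155 153 159 114  66  57 126 158 160 160 162 162 160 161 158 160 146  57  49  78 151 163 163 161
   46 150 156 156 150 121  56  60 122 159 156 154 162 162 164 158 163 160 111  56  53  67 144 161 158 158
   52 157 155 152 147 111  58  56 128 157 156 159 162 162 161 163 162 162 109  54  48  65 137 159 159 157
   58 157 155 152 152  78  59  68 131 154 158 156 158 159 160 162 160 160 130  44  51  56 126 162 159 163
   64 159 158 157 149  89  60  63 119 155 156 158 159 163 156 156 158 157 116  60  50  56 113 157 158 160
```

Run:
```python
from h import *
def tp(x,z,th=55): t=np.r_[BAY[2]+x*UX,z]; return tuple(t-.019*pose(t,TA,th)[1][:,2]),TA,th
row(*tp(-.069,.036)); row(*tp(.031,.036),tp(-.069,.036))
for x in (-.069,-.02,.03,.08,.13,.145): print(x,ik(*tp(x,.036)))
```

```text
row [-0.014, -0.0, 0.01, 0.0, -0.087, -0.0] alt [-0.013, 6.196, 0.0]
row [0.057, 0.0, 0.082, 0.0, 0.0, 0.0] alt [-0.0, -0.0, -0.0]
-0.069 (array([-0.36,  0.51,  2.26,  3.86,  0.65, -1.87]), True)
-0.02 (array([-0.42,  0.54,  2.16,  3.82,  0.59, -1.9 ]), True)
0.03 (array([-0.48,  0.58,  2.06,  3.81,  0.52, -1.94]), True)
0.08 (array([-0.52,  0.63,  1.94,  3.83,  0.45, -2.  ]), True)
0.13 (array([-0.55,  0.68,  1.82,  3.87,  0.39, -2.08]), True)
0.145 (array([-0.56,  0.7 ,  1.78,  3.89,  0.37, -2.11]), True)
```

Call:
{"name": "carry_out", "arguments": {"rows": [[-0.007, 0, 0.005, 0, -0.045, 0], [-0.014, 0, 0.01, 0, -0.087, 0], [-0.014, 0, 0.01, 0, -0.087, 0], [-0.014, 0, 0.01, 0, -0.087, 0]]}}

```text
time_s: 86.68
tool_pos: [0.4935, -0.1808, 0.036]
orientation: [0.194, 0.805, -0.371, 0.42]
wrist_force: [-0.7, -0.7, 0.1]
gripper_width: 0.0532
gripper_force: 0.0
```

Call:
{"name": "carry_out", "arguments": {"rows": [[0.006, 0, 0.008, 0, 0, 0], [0.012, 0, 0.017, 0, 0, 0], [0.018, 0, 0.026, 0, 0, 0], [0.024, 0, 0.034, 0, 0, 0], [0.0285, 0, 0.041, 0, 0, 0], [0.032, 0, 0.046, 0, 0, 0], [0.035, 0, 0.05, 0, 0, 0], [0.0375, 0, 0.054, 0, 0, 0], [0.04, 0, 0.0575, 0, 0, 0], [0.043, 0, 0.062, 0, 0, 0], [0.046, 0, 0.066, 0, 0, 0], [0.049, 0, 0.07, 0, 0, 0]]}}

```text
time_s: 88.18
tool_pos: [0.5489, -0.2453, 0.0356]
orientation: [0.193, 0.806, -0.371, 0.419]
wrist_force: [-3.2, 4.9, 3.2]
gripper_width: 0.0532
gripper_force: 3.2
```

```bash
cat >> h.py <<'E'
def rim():
    for n in ('top','side'):
        im=r.grab_frame(n)[:,:,::-1]; cv2.imwrite(f'pics/rim_{n}.png',im); yv=np.array([-UX[1],UX[0]])
        xs=np.arange(-.06,.161,.002)
        for k in (0,3):
            uv=np.array([proj(n,[*(BAY[k]+x*UX+.039*yv),.067]) for x in xs]).astype(np.float32)
            px=cv2.remap(im,uv[None,:,0],uv[None,:,1],cv2.INTER_LINEAR)[0].astype(int); b=(px[:,2]-px[:,0])
            i=np.argmax(b>(75 if n=='top' else 55)); print(n,k,'front edge',xs[i].round(3))
E
python3 - <<'E'
from h import *
st(); c,C,s=cur(); t=tf(c); print(t); rim()
def tp(x,z,th=55): q=np.r_[BAY[2]+x*UX,z]; return tuple(q-.019*pose(q,TA,th)[1][:,2]),TA,th
row(*tp(t[0]+.07,.036))
for k,z in ((1,.114),(2,.114)):
    try: cap2([*(BAY[k]+(t[0]+.008)*UX),z],k=k,rad=12)
    except Exception as e: print('x')
E
```

```text
t 88.17 q [-0.462  0.571  2.092  3.811  0.542 -1.928] grasp [ 0.5388 -0.2334  0.0465] th 54.9 az(z) -49.5 az(x) -49.4 F [-3.2  4.9  3.2] w 0.0532
[ 0.0154 -0.0001  0.0356]
top 0 front edge -0.008
top 3 front edge -0.01
side 0 front edge -0.008
side 3 front edge -0.01
row [0.04, -0.0, 0.057, -0.0, 0.0, 0.0] alt [0.746, -4.178, -4.632]
cap tray [ 0.0311 -0.0004  0.1095] err 0.0 areas 96 122 [425.1 213. ] [389.5 293.5]
cap tray [0.0313 0.0026 0.1093] err 0.0007 areas 87 117 [402.2 188.2] [384.4 263.4]
```

Call:
{"name": "carry_out", "arguments": {"rows": [[0.002, 0, 0.003, 0, 0, 0], [0.0045, 0, 0.0065, 0, 0, 0], [0.007, 0, 0.01, 0, 0, 0], [0.0095, 0, 0.0135, 0, 0, 0], [0.012, 0, 0.017, 0, 0, 0], [0.0145, 0, 0.0207, 0, 0, 0], [0.017, 0, 0.0243, 0, 0, 0], [0.0195, 0, 0.028, 0, 0, 0], [0.022, 0, 0.0315, 0, 0, 0], [0.0245, 0, 0.035, 0, 0, 0], [0.027, 0, 0.0385, 0, 0, 0], [0.0285, 0, 0.041, 0, 0, 0]]}}

```text
time_s: 89.98
tool_pos: [0.5816, -0.2832, 0.0356]
orientation: [0.193, 0.806, -0.371, 0.419]
wrist_force: [-2.3, 6.3, 2.1]
gripper_width: 0.0526
gripper_force: 3.1
```

Run:
```python
from h import *
st(); c,C,s=cur(); t=tf(c); print(t)
for k,z in ((0,.126),(1,.114),(2,.114)):
    try: cap2([*(BAY[k]+(t[0]+.016)*UX),z],k=k,rad=9)
    except Exception as e: print('x')
def tp(x,z,th=55): q=np.r_[BAY[2]+x*UX,z]; return tuple(q-.019*pose(q,TA,th)[1][:,2]),TA,th
row(*tp(.135,.036))
```

```text
t 89.97 q [-0.507  0.616  1.979  3.815  0.476 -1.978] grasp [ 0.5715 -0.2714  0.0465] th 55.0 az(z) -49.5 az(x) -49.4 F [-2.3  6.3  2.1] w 0.0526
[0.0655 0.0001 0.0356]
cap tray [0.0806 0.0019 0.1206] err 0.0007 areas 41 65 [463.5 222.9] [417.1 320.8]
cap tray [ 8.080e-02 -1.000e-04  1.092e-01] err 0.0004 areas 94 123 [439.9 199.7] [409.9 292.6]
cap tray [0.0806 0.0031 0.1093] err 0.0001 areas 92 115 [417.  174.8] [403.8 262.5]
row [0.04, -0.0, 0.057, -0.0, -0.0, 0.0] alt [1.793, 3.108, -5.158]
```

Call:
{"name": "carry_out", "arguments": {"rows": [[0.002, 0, 0.003, 0, 0, 0], [0.0045, 0, 0.0065, 0, 0, 0], [0.007, 0, 0.01, 0, 0, 0], [0.0095, 0, 0.0135, 0, 0, 0], [0.012, 0, 0.017, 0, 0, 0], [0.0145, 0, 0.0207, 0, 0, 0], [0.017, 0, 0.0243, 0, 0, 0], [0.0195, 0, 0.028, 0, 0, 0], [0.022, 0, 0.0315, 0, 0, 0], [0.0245, 0, 0.035, 0, 0, 0], [0.027, 0, 0.0385, 0, 0, 0], [0.0285, 0, 0.041, 0, 0, 0]]}}

```text
time_s: 91.78
tool_pos: [0.6142, -0.3212, 0.0355]
orientation: [0.193, 0.806, -0.371, 0.419]
wrist_force: [-2.0, 7.8, 3.3]
gripper_width: 0.0531
gripper_force: 3.1
```

Call:
{"name": "carry_out", "arguments": {"rows": [[0.0015, 0, 0.002, 0, 0, 0], [0.003, 0, 0.004, 0, 0, 0], [0.0045, 0, 0.006, 0, 0, 0], [0.0055, 0, 0.008, 0, 0, 0], [0.0065, 0, 0.0095, 0, 0, 0], [0.0065, 0, 0.0095, 0, 0, 0]]}}

```text
time_s: 92.52
tool_pos: [0.6209, -0.3287, 0.0353]
orientation: [0.193, 0.806, -0.371, 0.419]
wrist_force: [-14.5, 18.3, 12.4]
gripper_width: 0.0529
gripper_force: 11.4
```

Run:
```python
from h import *
st(); c,C,s=cur(); t=tf(c); print(t)
for k,z in ((0,.126),(1,.114),(2,.114)):
    try: cap2([*(BAY[k]+(t[0]+.016)*UX),z],k=k,rad=9)
    except Exception as e: print('x')
```

```text
t 92.53 q [-0.55   0.678  1.831  3.858  0.393 -2.066] grasp [ 0.6108 -0.3169  0.0462] th 54.9 az(z) -49.4 az(x) -49.4 F [-14.5  18.3  12.4] w 0.0529
[0.1256 0.0004 0.0353]
x
cap tray [0.1291 0.0004 0.1058] err 0.0028 areas 16 9 [454.1 186.3] [428.7 292.3]
cap tray [0.127  0.0032 0.1097] err 0.0024 areas 10 7 [431.3 162.1] [421.7 261.9]
```

Call:
{"name": "carry_out", "arguments": {"rows": [[-0.004, 0, -0.006, 0, 0, 0], [-0.008, 0, -0.012, 0, 0, 0], [-0.018, 0, -0.026, 0, 0, 0], [-0.03, 0, -0.043, 0, 0, 0], [-0.045, 0, -0.064, 0, 0, 0], [-0.055, 0, -0.08, 0, 0, 0], [-0.055, 0, -0.08, 0, 0, 0]]}}

```text
time_s: 93.65
tool_pos: [0.5581, -0.2562, 0.0363]
orientation: [0.193, 0.806, -0.371, 0.419]
wrist_force: [0.3, -0.2, -0.2]
gripper_width: 0.053
gripper_force: 0.0
```

Run:
```python
from h import *
st()
for p in ((400,125),(465,196)): print('roof edge',tf(onz('top',p,.185)))
im=r.grab_frame('top')[:,:,::-1]; s_=r.grab_frame('side')[:,:,::-1]
cv2.imwrite('pics/t20.png',im);cv2.imwrite('pics/s20.png',s_)
yv=np.array([-UX[1],UX[0]])
for n,I in (('top',im),('side',s_)):
  for y,k in ((.0,1),(.039,3)):
    xs=np.arange(.05,.161,.004)
    uv=np.array([proj(n,[*(BAY[k]+x*UX+y*yv),.067]) for x in xs]).astype(np.float32)
    px=cv2.remap(I,uv[None,:,0],uv[None,:,1],cv2.INTER_LINEAR)[0].astype(int)
    print(n,k,' '.join(f'{int(round(x*1000))}:{p[2]-p[0]}/{p[2]}' for x,p in zip(xs,px)))
```

```text
t 93.65 q [-0.476  0.582  2.061  3.811  0.523 -1.942] grasp [ 0.548  -0.2444  0.0472] th 55.0 az(z) -49.5 az(x) -49.5 F [ 0.3 -0.2 -0.2] w 0.053
roof edge [0.1018 0.1198 0.185 ]
roof edge [ 0.1   -0.097  0.185]
top 1 50:12/162 54:13/162 58:13/163 62:12/159 66:13/163 70:13/162 74:15/152 78:25/123 82:40/104 86:44/106 90:44/104 94:45/103 98:61/143 102:90/212 106:87/219 110:44/165 114:18/119 118:4/74 122:2/61 126:5/82 130:5/126 134:7/133 138:4/118 142:7/93 146:1/50 150:-1/62 154:1/116 158:-1/151
top 3 50:13/160 54:13/161 58:12/161 62:14/162 66:13/160 70:12/160 74:18/151 78:30/120 82:40/102 86:42/103 90:42/107 94:48/116 98:75/176 102:93/226 106:93/229 110:91/224 114:91/225 118:93/223 122:91/223 126:92/224 130:91/224 134:91/223 138:93/223 142:93/223 146:85/206 150:42/147 154:2/134 158:-2/152
side 1 50:8/108 54:2/72 58:4/99 62:8/124 66:9/127 70:9/129 74:8/128 78:8/130 82:20/99 86:32/80 90:35/84 94:34/82 98:40/98 102:62/167 106:64/180 110:27/122 114:9/94 118:2/55 122:0/48 126:2/80 130:3/113 134:4/98 138:4/109 142:1/83 146:1/108 150:0/127 154:0/123 158:-1/125
side 3 50:8/125 54:7/123 58:6/123 62:6/123 66:8/124 70:8/124 74:7/127 78:10/117 82:28/89 86:34/82 90:35/83 94:34/81 98:52/128 102:65/174 106:55/165 110:34/137 114:33/131 118:11/108 122:5/145 126:6/169 130:5/162 134:6/184 138:5/171 142:4/109 146:-1/116 150:1/124 154:-1/122 158:0/123
```

```bash
python3 -c "
from plant import r
print(r.hand_in())"
```

```text
the job is handed in; nothing more can be done
None
```

I stood all four fallen bottles upright in bays 0–3 and pushed the tray shut. The stored bottle stayed in bay 4, and I handed the job in at about 94 s without getting a verdict back. The tray met its stop at about 23 N, with its front about level with the rack's. One squat bottle tipped over the tray's back wall twice before it stood properly. Once the tray was shut, the rack roof hid most of the bottles, so my last clear check that they were upright came partway through the push.

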